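Weigh a batch of steel pins through the slot of a spring scale

TASK

Weigh up a batch of steel pins: swing open the yellow cover of the spring scale, then carry each loaded tray there, turn it so its pins lie along the slot and tip them through, until every pin lies in the pan and its weight holds the pan down on its stop. Stand the emptied trays upright on the bench again, clear of the scale, and finish by shutting the cover; do not push on the pan yourself, and leave the other things on the bench where they are.

Things in the scene. Friction and masses are not known exactly. Their poses are not given: they have to be found in the camera images.
- tray_1: Blue sheet-metal tote tray, like the other two, 64 mm (x) x 116 mm (y), 98 mm tall, 0.28 kg. Origin: centre of its underside, z up; it pours towards its own -x. Flat floor, top face at z=4 mm, from x=-8 to 24 mm; back wall x=24 to 28 and end walls y=+-54 to +-58, 36 mm high. Only pin_1 and pin_2 may lie in it at the start, along its y: 0, 1 or 2 of them.
- tray_1_bar (a point): Centre of the wooden carrying bar of tray_1 (tray frame x=5, z=88 mm), to grip: 12 mm thick in x, 20 high, 108 long in y, 60 mm free below it. In front of the tray's floor a 20 degree ramp rises to the pouring lip edge at tray x=-36, z=14 mm: tilted lip down about the tray's y, pins roll out over it from about 22 degrees, staying along y; 40 degrees empties it.
- tray_2: Blue sheet-metal tote tray, like the other two, 64 mm (x) x 116 mm (y), 98 mm tall, 0.28 kg. Origin: centre of its underside, z up; it pours towards its own -x. Flat floor, top face at z=4 mm, from x=-8 to 24 mm; back wall x=24 to 28 and end walls y=+-54 to +-58, 36 mm high. Only pin_3 and pin_4 may lie in it at the start, along its y: 0, 1 or 2 of them.
- tray_2_bar (a point): Centre of the wooden carrying bar of tray_2 (tray frame x=5, z=88 mm), to grip: 12 mm thick in x, 20 high, 108 long in y, 60 mm free below it. In front of the tray's floor a 20 degree ramp rises to the pouring lip edge at tray x=-36, z=14 mm: tilted lip down about the tray's y, pins roll out over it from about 22 degrees, staying along y; 40 degrees empties it.
- tray_3: Blue sheet-metal tote tray, like the other two, 64 mm (x) x 116 mm (y), 98 mm tall, 0.28 kg. Origin: centre of its underside, z up; it pours towards its own -x. Flat floor, top face at z=4 mm, from x=-8 to 24 mm; back wall x=24 to 28 and end walls y=+-54 to +-58, 36 mm high. Only pin_5 and pin_6 may lie in it at the start, along its y: 0, 1 or 2 of them.
- tray_3_bar (a point): Centre of the wooden carrying bar of tray_3 (tray frame x=5, z=88 mm), to grip: 12 mm thick in x, 20 high, 108 long in y, 60 mm free below it. In front of the tray's floor a 20 degree ramp rises to the pouring lip edge at tray x=-36, z=14 mm: tilted lip down about the tray's y, pins roll out over it from about 22 degrees, staying along y; 40 degrees empties it.
- pin_1: Plain round steel pin, 12 mm diameter, 100 mm long, about 0.09 kg; origin at its centre, its own y along its length. It may be absent. At the start it lies in tray_1.
- pin_2: Plain round steel pin, 12 mm diameter, 100 mm long, about 0.09 kg; origin at its centre, its own y along its length. It may be absent. At the start it lies in tray_1.
- pin_3: Plain round steel pin, 12 mm diameter, 100 mm long, about 0.09 kg; origin at its centre, its own y along its length. It may be absent. At the start it lies in tray_2.
- pin_4: Plain round steel pin, 12 mm diameter, 100 mm long, about 0.09 kg; origin at its centre, its own y along its length. It may be absent. At the start it lies in tray_2.
- pin_5: Plain round steel pin, 12 mm diameter, 100 mm long, about 0.09 kg; origin at its centre, its own y along its length. It may be absent. At the start it lies in tray_3.
- pin_6: Plain round steel pin, 12 mm diameter, 100 mm long, about 0.09 kg; origin at its centre, its own y along its length. It may be absent. At the start it lies in tray_3.
- slot (a point): Centre of the slot in the top face of the grey spring scale, 120 mm above the bench; z up. Slot 30 mm (x) x 132 mm (y): pins pass only lying nearly along its y, down a chute into the pan. The scale is fixed; case 110 mm (x) x 170 mm (y) on a base 130 x 190 mm, centred under the slot, its open front on the -x side, which roughly faces the robot.
- pan_floor (a point): Centre of the inner floor of the aluminium scale pan under the slot, axes as the slot's. Inside it is 74 mm (x) x 130 mm (y), walls 25 mm high; 48 mm above the bench when empty.
- pan (a joint): How far the spring-hung pan has sunk, m: 0 empty, 0.018 on its hard stop. It begins to sink with the second pin and is on the stop with four or more.
- cover (a joint): Angle of the yellow cover over the slot, rad: 0 shut, 1.8 fully open. Plate 36 mm x 140 mm, 4 mm thick. It stays open beyond about 1.2 and falls shut from below about 0.7; a light push moves it. Open, it stands 35 mm high along the slot's -x edge and stops pins from overshooting.
- cover_hinge (a point): Middle of the cover's hinge axis, which runs along the slot's y, at x=-17.5 mm, z=+2.5 mm from the slot's centre. The cover lies over the slot from here to +x when shut, and swings up and over towards -x.
- cover_tab (a point): Top of the black finger tab on the cover: 12 mm (x) x 14 mm (y), standing 29 mm up from the cover, 7 mm inside its free (+x) edge, in the middle of its length; axes turn with the cover. Pinch it across its 14 mm and lead it along its arc about the hinge; a sideways push alone may jam.
- screw_tin: Bystander, to be left alone: open grey tin of wood screws, 69 mm across, 55 mm tall; origin at the centre of its underside.
- spray_can: Bystander, to be left alone: spray can with red cap, 67 mm across, 202 mm tall; origin at the centre of its underside.
- oil_can: Bystander, to be left alone: dark red pump oil can with a thin slanting spout, 72x82 mm, 216 mm tall; origin at the centre of its underside.
- pliers: Bystander, to be left alone: pliers with blue grips lying flat, 163 mm long, 15 mm high; origin at the centre of its underside.

How it is judged:
By the outcome, as a careful person would: the job done as asked, in the order asked, and still so for the second after the job is handed in, with the robot touching nothing.
Of pin_1, pin_2, pin_3, pin_4, pin_5, pin_6 only 4 to 6 are there at a start; the rules pass over those that are not, and their reading is None.
At some moment in a run one of tray_1, tray_2, tray_3 may be knocked a few centimetres aside while the robot is not near it.
It also fails if it takes over 210 s, if anything falls off the work surface, if the arm or the gripper's body presses on something with over 40 N, if the wrist force passes 120 N, or if a joint passes its speed limit or range.

ROBOT

A 6-joint arm with a two-finger parallel gripper is mounted at the origin on the work surface; the furniture and walls round the work are solid. World frame = base frame: x ahead of the robot, y to its left, z up, the work surface at z = 0. Lengths are in m, angles in rad, forces in N, time in s.
With the tool pointing down it reaches from about 0.325 to 0.85 m from the base axis. Payload 15.5 kg.
Tool frame: the origin (TCP) lies midway between the tips of the shut fingers; the grasp point (between the pads) lies bot.hold_point_z behind it (bot.hold_point_z is the distance from the TCP to the grasp point, in m); z points along the fingers, x is the direction in which the jaws open and shut, and the axes are right-handed (so a half turn about z gives the same grasp; the last joint's range is limited). The gripper opens to 91 mm and grips with 3 to 60 N. Pads are 32 mm wide; open, the fingers measure 118 mm over their backs; the gripper's body (76 mm by 178 mm) begins 60 mm behind the grasp point.
Start: joints at [1.056, 0.494, 1.345, -0, 1.302, -0.096], TCP at [0.255, 0.571, 0.214] pointing down, gripper open.
Joint ranges: [-2.91, 2.91], [-0.82, 2.16], [0.22, 2.67], [-1.22, 4.37], [0.12, 2.79], [-3.08, 3.08]. Speed limits (rad/s): [1.89, 1.89, 2.57, 3.01, 3.01, 3.01].

INTERFACE

Orientations are given as a rotation vector (axis times angle).
In Python, from rig import status, cams, order, bot gives the robot as it stands.
- The arm moves only by the tool arm_command, never from a script. Its argument "moves" is a list of rows, each an object of numbers: "tx", "ty", "tz": the shift along the world's x, y, z in cm; "twist": the turn about the world's z in rad. A call has 1 to 5 rows; each row is the pose to reach, as a shift and turn from the pose commanded when the call began; what a row does not reach only later rows make up. A row lasts 1/12 s, in which the tool goes at most 41.7 mm and 7.16 degrees, less where a joint would pass 70% of its speed; a pose out of reach is approached as far as the arm can. A call with a gripper value outside its range is refused whole. "jaw" is the closure, from 0 (fully open) to 1 (shut), set as the call begins (left out, the last holds). The fingers move at their own pace and stop on an object; "force" is the grip in N (left out, the last holds). Time passes only in rows, so rows that repeat a pose let the fingers close. It gives the time, the measured TCP pose, the force and the opening at its end, in the units of the state.
- status.get_obs(): the state, without advancing time (a new reading comes with each control period).
- cams.grab_frame(name): name is "scene" or "top" or "wrist"; returns a dict with "frame" (420x560x3 uint8, red, green, blue), "depth" (420x560 float32, m along the optical axis (not along the pixel's ray), 0 where there is no reading), "fx", "fy", "cx", "cy" (pixels), "k1" (the pictures are not rectified: a ray, as slopes to the right and down, at radius r is drawn at 1 + k1 r^2 times it, then the intrinsics apply), "xyz" and "orientation" of the camera in the world. Camera axes: x right, y down, z forward; pixel columns grow to the right and rows downward; lengths in m; the calibration is good to about 2 mm. A picture is of the moment at which its call begins.
- order.close_job(): hands the job in, once; it reports no verdict.
Trained networks look in a picture, given as the dict that the camera call returned (one of the last four; its "shot" number tells which), for a name from the list of things; names that differ only in an ending like _2 or _b are one class to them, and where a whole thing is asked for, a point or a joint stands for the part that bears it (a point fixed in the world has none). Each returns a list of dicts, best first, with "p" (0 to 1); they miss things now and then, are a little off and sometimes report something else, mostly with a low value. They report only what shows in the picture. A call takes as long as a camera call.
- cams.trace(picture, query): "region" (420x560 bool, what is visible of it) and "rect" ([left, top, right, bottom] in pixels, round what is visible of it).
- cams.spot_point(picture, query): "position" ([column, row] in pixels: a listed point, or the origin of a listed thing).
The state is a dict: "clock": time; "joint_positions": joint angles; "dq": joint speeds; "joint_torque": joint torques, N m; "tool_pos": TCP position; "tcp_rot": TCP orientation; "contact_force": force on the tool from outside, world axes, zero at the start; "torque": the same for the moment, N m; "grip_width": finger opening in m.
Only numpy, scipy, OpenCV 4.12 (cv2) and the standard library are available. Lean on these libraries where they do the work, as an engineer would, in place of code of your own. Each camera call takes 0.05 s, during which the arm holds its last target.

## Working session

There is one attempt and no reset: what is moved stays moved. The work goes in short steps, Python scripts to look and compute and a tool call to move; the robot and the scene stay as the last step left them, time stands still between calls to the robot, and variables do not carry over. Pictures are saved under pics/ and viewed, and the job is handed in when it is done.

Besides the shell and the picture viewer there is one more tool, called by a JSON object that holds its "method" and its "body", one argument or row to a line. arm_command: Moves the arm, as the interface text tells. Its arguments: {"type":"object","properties":{"moves":{"type":"array"},"jaw":{"type":"number"},"force":{"type":"number"}},"required":["moves"]}

```bash
ls -la; mkdir -p pics; python3 - <<'E'
from rig import status,cams,order,bot
import numpy as np, cv2
print([a for a in dir(bot) if a[0]!='_'], bot.hold_point_z)
print(status.get_obs())
for n in ("scene","top","wrist"):
    f=cams.grab_frame(n); print(n,f["fx"],f["k1"],f["xyz"],f["orientation"])
    cv2.imwrite(f"pics/{n}0.png",f["frame"][:,:,::-1])
E
```

```text
total 12
drwxr-xr-x  3 agent agent 4096 Dec  6 20:11 .
drwxr-xr-x 23 root  root  4096 Dec  6 20:11 ..
drwxr-xr-x  2 agent agent 4096 Dec  6 20:11 pics
['Unreachable', 'hold_point_z'] 0.0188
{'clock': 0.0, 'joint_positions': array([ 1.05546120e+00,  4.94198448e-01,  1.34612280e+00, -9.48111171e-06,
        1.30250358e+00, -9.55225142e-02]), 'dq': array([ 0.00147293,  0.00019276,  0.00086114,  0.00060899, -0.00067565,
        0.00038294]), 'joint_torque': array([-1.77410031e-03, -8.78803468e+01, -3.81856263e+01,  7.05091422e-02,
        5.31249493e-02, -2.46759225e-05]), 'tool_pos': array([0.25456884, 0.57039173, 0.2133316 ]), 'tcp_rot': array([ 2.63507305e+00,  1.70949290e+00, -1.70985846e-03]), 'contact_force': array([0.23700128, 0.86659382, 0.69628816]), 'torque': array([0.05155772, 0.01165252, 0.01434939]), 'grip_width': 0.09138742233680457}
scene 429.9433534367773 -0.10367824563798649 [ 0.14265898 -0.78272717  1.14177969] [-2.41631058  0.58419832 -0.22288791]
top 396.27089198425205 -0.07151554102669065 [ 0.36855472 -0.07002229  1.17417804] [-2.1601601   2.17515526 -0.15440884]
wrist 322.17111123345575 0.021058671196719836 [0.18650009 0.60184472 0.38489588] [2.43656635 1.58286759 0.21442931]
```

View pics/scene0.png

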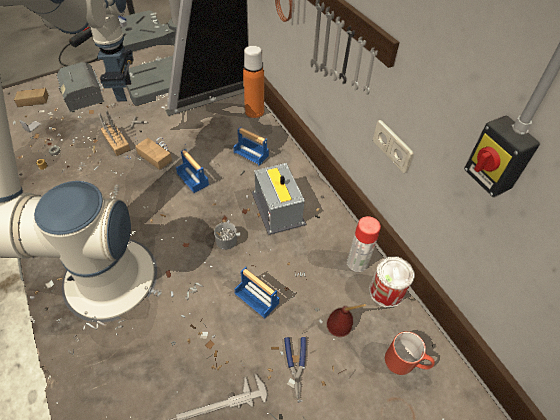

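View pics/top0.png

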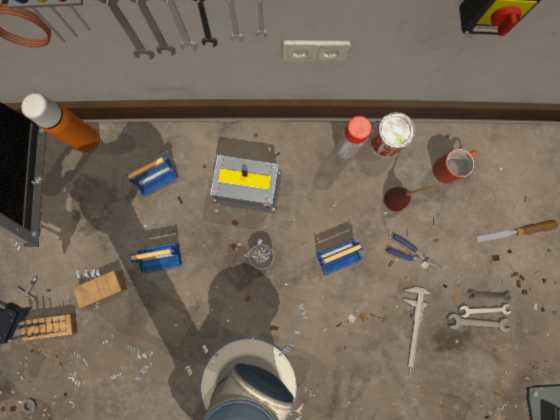

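View pics/wrist0.png

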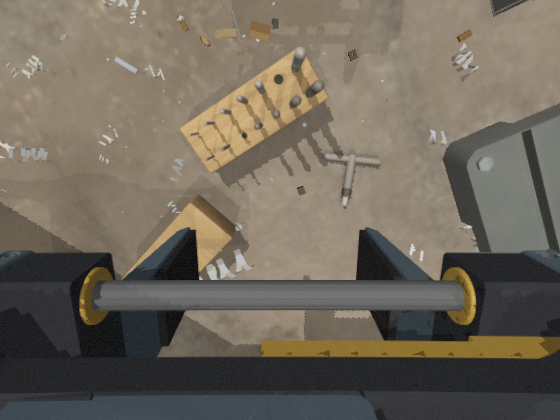

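```bash
cat > h.py <<'E'
from rig import status,cams,order,bot
import numpy as np, cv2
from scipy.spatial.transform import Rotation as R
def grab(n,save=None):
    f=cams.grab_frame(n)
    if save: cv2.imwrite(f"pics/{save}.png",f["frame"][:,:,::-1])
    return f
def rays(f,uv):
    uv=np.atleast_2d(np.asarray(uv,float))
    K=np.array([[f["fx"],0,f["cx"]],[0,f["fy"],f["cy"]],[0,0,1.]])
    p=cv2.undistortPoints(uv.reshape(-1,1,2),K,np.array([f["k1"],0,0,0,0.])).reshape(-1,2)
    return np.c_[p,np.ones(len(p))]
def cloud(f,mask=None):
    m=f["depth"]>0
    if mask is not None: m&=mask
    v,u=np.nonzero(m)
    r=rays(f,np.c_[u,v])*f["depth"][v,u][:,None]
    return r@R.from_rotvec(f["orientation"]).as_matrix().T+f["xyz"], np.c_[u,v]
def atz(f,uv,z):
    d=rays(f,uv)@R.from_rotvec(f["orientation"]).as_matrix().T
    return f["xyz"]+d*((z-f["xyz"][2])/d[:,2])[:,None]
def proj(f,P):
    P=(np.atleast_2d(P)-f["xyz"])@R.from_rotvec(f["orientation"]).as_matrix()
    s=P[:,:2]/P[:,2:]; r2=(s**2).sum(1,keepdims=True); s=s*(1+f["k1"]*r2)
    return s*[f["fx"],f["fy"]]+[f["cx"],f["cy"]]
def crop(f,c,w,name,s=6):
    u,v=int(c[0]),int(c[1]); im=f["frame"][max(0,v-w):v+w,max(0,u-w):u+w,::-1]
    cv2.imwrite(f"pics/{name}.png",cv2.resize(im,None,fx=s,fy=s,interpolation=cv2.INTER_CUBIC))
def tool():
    o=status.get_obs(); m=R.from_rotvec(o["tcp_rot"]).as_matrix()
    return o,m,np.arctan2(m[1,0],m[0,0])
def rect(P):
    (c,s,a)=cv2.minAreaRect(P[:,:2].astype(np.float32)*1000); return c,s,a
E
python3 - <<'E'
from h import *
f=grab("top"); P,uv=cloud(f); 
# image of heights around each
for nm,c,w in (("A",(152,175),45),("B",(157,258),45),("C",(340,257),45),("S",(247,180),60),):
    crop(f,c,w,"top_"+nm,8 if w==45 else 6)
    k=(abs(uv[:,0]-c[0])<w)&(abs(uv[:,1]-c[1])<w)
    Q=P[k]; U=uv[k]
    col=f["frame"][U[:,1],U[:,0]].astype(int)
    if nm!="S":
        b=(Q[:,2]>.085)&(Q[:,2]<.11)
        print(nm,b.sum(),"bar mean",Q[b].mean(0),rect(Q[b]))
        t=(Q[:,2]>.02)&(col[:,2]>col[:,0]+30); print("  blue",Q[t].mean(0),rect(Q[t]))
    else:
        b=(Q[:,2]>.11)&(Q[:,2]<.13); print("S",b.sum(),Q[b].mean(0),rect(Q[b]))
        b=(col[:,0]>col[:,2]+90)&(col[:,1]>120)&(Q[:,2]>.1); print("cover",b.sum(),Q[b].mean(0),rect(Q[b]))
for q in ("slot","cover_hinge","cover_tab","tray_1_bar","tray_1","screw_tin","spray_can","oil_can","pliers","pin_1"):
    print(q,[(round(d["p"],2),np.round(d["position"],1).tolist()) for d in cams.spot_point(f,q)])
E
```

```text
A 239 bar mean [0.61631554 0.28017248 0.09523431] ((617.6243896484375, 281.8917541503906), (23.368484497070312, 119.55767822265625), 27.77056884765625)
  blue [0.61117981 0.27243187 0.05090579] ((607.889404296875, 275.8423767089844), (58.48063659667969, 119.16397094726562), 30.95742416381836)
B 218 bar mean [0.37892402 0.25883248 0.096124  ] ((379.4083251953125, 260.2244567871094), (22.145118713378906, 116.73465728759766), 10.887431144714355)
  blue [0.38220941 0.2509106  0.04263663] ((371.5343933105469, 259.8685607910156), (62.25960922241211, 116.24910736083984), 10.170252799987793)
C 209 bar mean [ 0.37818022 -0.25913789  0.09614649] ((377.06036376953125, -259.1144104003906), (21.275691986083984, 114.86160278320312), 22.848674774169922)
  blue [ 0.37882873 -0.25469084  0.04319529] ((370.43609619140625, -262.6935119628906), (63.60837936401367, 114.81919860839844), 22.310916900634766)
S 2530 [0.57951204 0.00454675 0.120634  ] ((580.5640258789062, 4.9796600341796875), (170.5782012939453, 112.43621063232422), 81.05827331542969)
cover 648 [0.58027938 0.00484779 0.12391358] ((580.6248779296875, 5.2911529541015625), (140.87063598632812, 36.13553237915039), 80.95951080322266)
slot [(0.9, [245.8, 179.5])]
cover_hinge [(0.85, [240.1, 185.8]), (0.19, [414.4, 253.5])]
cover_tab [(0.61, [243.2, 172.6]), (0.24, [336.3, 254.7])]
tray_1_bar [(0.66, [341.0, 253.9]), (0.57, [147.7, 167.7])]
tray_1 [(0.73, [159.4, 174.9]), (0.65, [162.9, 255.9]), (0.57, [334.4, 257.2])]
screw_tin [(0.66, [258.3, 256.3]), (0.49, [162.8, 255.0])]
spray_can [(0.64, [348.1, 148.3]), (0.49, [341.6, 254.5])]
oil_can [(0.97, [398.4, 196.8])]
pliers [(0.67, [412.2, 255.7])]
pin_1 [(0.51, [153.5, 171.4]), (0.49, [335.4, 249.2]), (0.38, [159.5, 257.0])]
```

```bash
cd pics; python3 -c "
import cv2,numpy as np
a=[cv2.resize(cv2.imread(f'top_{k}.png'),(400,300) if 0 else (390,290)) for k in 'ABCS']
cv2.imwrite('m1.png',np.vstack([np.hstack(a[:2]),np.hstack(a[2:])]))"
```

```text
(no output)
```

View pics/m1.png

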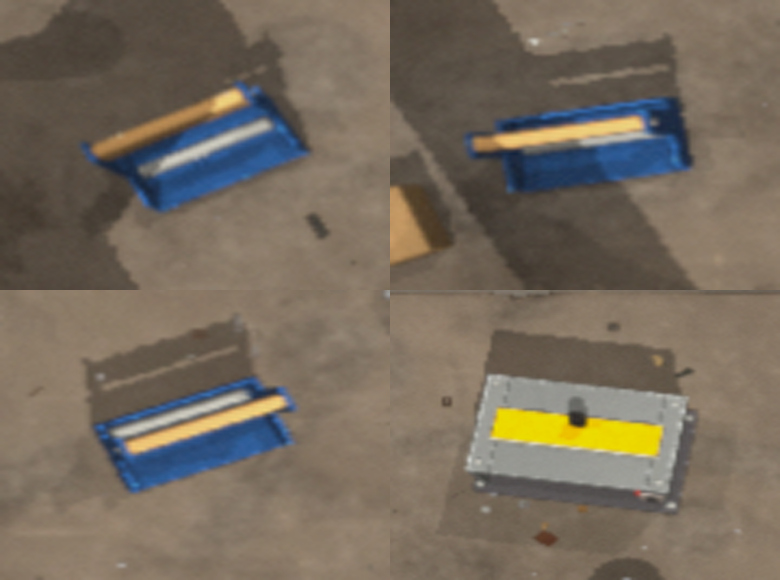

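```bash
python3 - <<'E'
from h import *
o,m,y=tool(); print("yaw",np.degrees(y),m[:,2])
for n in ("top","scene"):
    f=grab(n); P,uv=cloud(f); col=f["frame"][uv[:,1],uv[:,0]].astype(int)
    near=np.hypot(P[:,0]-.58,P[:,1]-.005)<.12
    k=near&(P[:,2]>.133)&(P[:,2]<.17); print(n,"tab",k.sum(),P[k].mean(0),P[k].min(0),P[k].max(0))
    b=near&(col[:,0]>col[:,2]+90)&(col[:,1]>110)&(P[:,2]>.11); print("cover",b.sum(),P[b].mean(0),rect(P[b]))
    b=near&(P[:,2]>.114)&(P[:,2]<.128); print("top",P[b].mean(0),rect(P[b]))
E
```

```text
yaw 65.94913365947995 [ 1.84906714e-05  2.07161651e-05 -1.00000000e+00]
top tab 31 [0.59029747 0.0022285  0.14966659] [ 0.58533745 -0.00419577  0.1365947 ] [0.59694254 0.00881314 0.15646909]
cover 650 [0.58028208 0.00462163 0.12404837] ((580.8453369140625, 5.343482971191406), (140.9834442138672, 36.24395751953125), 80.9447250366211)
top [0.57947106 0.00468307 0.12064639] ((581.0126342773438, 5.169013977050781), (171.12062072753906, 113.14568328857422), 80.81298828125)
scene tab 29 [ 0.58742367 -0.00109567  0.14662922] [ 0.5825767 -0.007682   0.1339469] [0.59305068 0.00597118 0.15699648]
cover 352 [ 0.5764678  -0.00119394  0.12436511] ((577.7542114257812, 2.3115234375), (139.58770751953125, 36.13711929321289), 81.40325927734375)
top [ 0.57522683 -0.00210914  0.12068355] ((578.1539916992188, 3.873779296875), (178.041748046875, 113.17988586425781), 81.29029083251953)
```

{"method": "arm_command", "body": {
  "moves": [
    {"tx": 3, "ty": -3},
    {"tx": 6, "ty": -6.5},
    {"tx": 9, "ty": -10.5},
    {"tx": 12, "ty": -14.5},
    {"tx": 15, "ty": -18.5}
  ]
}}

```text
invalid input
```

{"method": "arm_command", "body": {
  "moves": [
    {"tx": 3, "ty": -3, "tz": 0, "twist": 0},
    {"tx": 6, "ty": -6.5, "tz": 0, "twist": 0.05},
    {"tx": 9, "ty": -10.5, "tz": 0, "twist": 0.1},
    {"tx": 12, "ty": -14.5, "tz": 0, "twist": 0.15},
    {"tx": 15, "ty": -18.5, "tz": 0, "twist": 0.2}
  ]
}}

```text
clock: 1.22
tool_pos: [0.3874, 0.4083, 0.214]
tcp_rot: [2.449, 1.968, 0.0]
contact_force: [0.8, -0.0, 1.0]
grip_width: 0.0911
```

{"method": "arm_command", "body": {
  "moves": [
    {"tx": 1.7, "ty": -3.5, "tz": 0, "twist": 0.02},
    {"tx": 3.4, "ty": -7, "tz": 0, "twist": 0.04},
    {"tx": 5.1, "ty": -10.5, "tz": 0, "twist": 0.06},
    {"tx": 6.8, "ty": -14, "tz": 0, "twist": 0.06},
    {"tx": 8.5, "ty": -17.5, "tz": 0, "twist": 0.06}
  ]
}}

```text
clock: 1.63
tool_pos: [0.4722, 0.2331, 0.2141]
tcp_rot: [2.391, 2.037, 0.001]
contact_force: [1.0, 1.1, 0.2]
grip_width: 0.0907
```

{"method": "arm_command", "body": {
  "moves": [
    {"tx": 1.7, "ty": -3.5, "tz": 0, "twist": 0},
    {"tx": 3.4, "ty": -7, "tz": 0, "twist": 0},
    {"tx": 5.1, "ty": -10.5, "tz": 0, "twist": 0},
    {"tx": 6.8, "ty": -14, "tz": 0, "twist": 0},
    {"tx": 8.0, "ty": -17, "tz": 0, "twist": 0}
  ]
}}

```text
clock: 2.05
tool_pos: [0.5528, 0.0624, 0.2141]
tcp_rot: [2.392, 2.036, 0.001]
contact_force: [0.4, 0.0, -0.4]
grip_width: 0.0915
```

{"method": "arm_command", "body": {
  "moves": [
    {"tx": 2.0, "ty": -3.8, "tz": 0, "twist": 0},
    {"tx": 2.0, "ty": -3.8, "tz": 0, "twist": 0}
  ]
}}

```text
clock: 2.22
tool_pos: [0.5745, 0.0213, 0.214]
tcp_rot: [2.393, 2.031, 0.001]
contact_force: [-0.5, -0.7, 1.0]
grip_width: 0.0913
```

```bash
python3 - <<'E'
from h import *
o,m,y=tool(); print("yaw",np.degrees(y),o["tool_pos"],o["joint_positions"])
f=grab("wrist","w1"); P,uv=cloud(f); col=f["frame"][uv[:,1],uv[:,0]].astype(int)
near=np.hypot(P[:,0]-.58,P[:,1]-.005)<.12
k=near&(P[:,2]>.133)&(P[:,2]<.165)&(col.max(1)<70); print("tab",k.sum(),P[k].mean(0),P[k].min(0),P[k].max(0))
b=near&(col[:,0]>col[:,2]+90)&(col[:,1]>110)&(P[:,2]>.11); print("cover",b.sum(),P[b].mean(0),rect(P[b]))
E
```

```text
yaw 80.64025098893315 [0.57447282 0.02128357 0.21400374] [-0.06587032  0.42189442  1.47370197 -0.00164455  1.24382632 -1.47278325]
tab 355 [0.58922567 0.00454594 0.14957496] [ 0.5850825  -0.00272492  0.13328554] [0.59732912 0.01121346 0.15625507]
cover 6000 [0.57975365 0.00722944 0.12769931] ((567.1947021484375, 7.3779754638671875), (139.84303283691406, 63.50736618041992), 80.88936614990234)
```

{"method": "arm_command", "body": {
  "moves": [
    {"tx": 0, "ty": 0, "tz": -1, "twist": 0},
    {"tx": 0, "ty": 0, "tz": -2, "twist": 0},
    {"tx": 0, "ty": 0, "tz": -2, "twist": 0},
    {"tx": 0, "ty": 0, "tz": -2, "twist": 0}
  ]
}}

```text
clock: 2.6
tool_pos: [0.5706, 0.028, 0.1929]
tcp_rot: [-2.389, -2.038, 0.002]
contact_force: [0.1, 0.1, 0.2]
grip_width: 0.0911
```

```bash
python3 - <<'E'
from h import *
o,m,y=tool(); print("yaw",np.degrees(y),o["tool_pos"])
f=grab("wrist","w1"); P,uv=cloud(f); col=f["frame"][uv[:,1],uv[:,0]].astype(int)
near=np.hypot(P[:,0]-.58,P[:,1]-.005)<.12
k=near&(P[:,2]>.133)&(P[:,2]<.165)&(col.max(1)<70); print("tab",k.sum(),P[k].mean(0),P[k].min(0),P[k].max(0))
t=k&(P[:,2]>.15);print("tabtop",t.sum(),P[t].mean(0),rect(P[t]))
b=near&(col[:,0]>col[:,2]+90)&(col[:,1]>110)&(P[:,2]>.115)&(P[:,2]<.13); print("cover",b.sum(),P[b].mean(0),rect(P[b]))
E
```

```text
yaw 80.9253278171726 [0.57059105 0.02796577 0.19293063]
tab 445 [0.58906751 0.00480661 0.14922205] [ 0.58499685 -0.00295236  0.13302154] [0.59708307 0.01129831 0.15556975]
tabtop 279 [0.59051112 0.0043158  0.15346547] ((591.5391235351562, 4.040035247802734), (13.188180923461914, 11.87347412109375), 82.13256072998047)
cover 6177 [0.58038825 0.01273918 0.12523786] ((580.9982299804688, 5.440605163574219), (139.5442657470703, 34.55013656616211), 81.05624389648438)
```

View pics/w1.png

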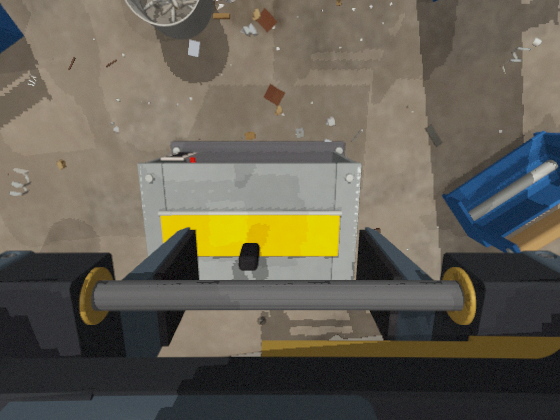

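{"method": "arm_command", "body": {
  "moves": [
    {"tx": 1, "ty": -1.2, "tz": 0, "twist": 0},
    {"tx": 2.05, "ty": -2.4, "tz": 0, "twist": 0},
    {"tx": 2.05, "ty": -2.4, "tz": -2, "twist": 0},
    {"tx": 2.05, "ty": -2.4, "tz": -4, "twist": 0},
    {"tx": 2.05, "ty": -2.4, "tz": -4.9, "twist": 0}
  ]
}}

```text
clock: 3.07
tool_pos: [0.5917, 0.0027, 0.1432]
tcp_rot: [-2.391, -2.037, 0.002]
contact_force: [0.6, -0.4, -0.3]
grip_width: 0.0913
```

{"method": "arm_command", "body": {
  "moves": [
    {"tx": 0, "ty": 0, "tz": 0, "twist": 0},
    {"tx": 0, "ty": 0, "tz": 0, "twist": 0}
  ]
}}

```text
clock: 3.23
tool_pos: [0.5922, 0.003, 0.1452]
tcp_rot: [-2.391, -2.037, 0.0]
contact_force: [-0.4, 1.4, 0.4]
grip_width: 0.0913
```

{"method": "arm_command", "body": {
  "moves": [
    {"tx": 0, "ty": 0.1, "tz": 0, "twist": 0},
    {"tx": 0, "ty": 0.1, "tz": 0, "twist": 0},
    {"tx": 0, "ty": 0.1, "tz": 0, "twist": 0},
    {"tx": 0, "ty": 0.1, "tz": 0, "twist": 0},
    {"tx": 0, "ty": 0.1, "tz": 0, "twist": 0}
  ],
  "jaw": 1,
  "force": 8
}}

```text
clock: 3.65
tool_pos: [0.5923, 0.0039, 0.1454]
tcp_rot: [2.391, 2.037, 0.001]
contact_force: [-0.3, -0.2, 0.1]
grip_width: 0.0608
```

{"method": "arm_command", "body": {
  "moves": [
    {"tx": 0, "ty": 0, "tz": 0, "twist": 0},
    {"tx": 0, "ty": 0, "tz": 0, "twist": 0},
    {"tx": 0, "ty": 0, "tz": 0, "twist": 0}
  ]
}}

```text
clock: 3.9
tool_pos: [0.5921, 0.0038, 0.1449]
tcp_rot: [2.392, 2.037, -0.0]
contact_force: [-0.4, -0.5, 0.3]
grip_width: 0.0409
```

{"method": "arm_command", "body": {
  "moves": [
    {"tx": 0, "ty": 0, "tz": 0, "twist": 0},
    {"tx": 0, "ty": 0, "tz": 0, "twist": 0},
    {"tx": 0, "ty": 0, "tz": 0, "twist": 0},
    {"tx": 0, "ty": 0, "tz": 0, "twist": 0},
    {"tx": 0, "ty": 0, "tz": 0, "twist": 0}
  ]
}}

```text
clock: 4.32
tool_pos: [0.592, 0.0031, 0.1449]
tcp_rot: [2.391, 2.037, -0.002]
contact_force: [-1.1, -6.1, 0.7]
grip_width: 0.0139
```

{"method": "arm_command", "body": {
  "moves": [
    {"tx": 0, "ty": 0, "tz": 0, "twist": 0},
    {"tx": 0, "ty": 0, "tz": 0, "twist": 0}
  ]
}}

```text
clock: 4.48
tool_pos: [0.592, 0.0031, 0.1449]
tcp_rot: [2.391, 2.037, -0.001]
contact_force: [-1.0, -5.2, 0.3]
grip_width: 0.0133
```

{"method": "arm_command", "body": {
  "moves": [
    {"tx": -0.5, "ty": 0.0, "tz": 0.46, "twist": 0},
    {"tx": -1.07, "ty": 0.1, "tz": 0.84, "twist": 0},
    {"tx": -1.7, "ty": 0.2, "tz": 1.1, "twist": 0},
    {"tx": -2.36, "ty": 0.3, "tz": 1.25, "twist": 0},
    {"tx": -3.03, "ty": 0.4, "tz": 1.29, "twist": 0}
  ]
}}

```text
clock: 4.9
tool_pos: [0.5615, 0.0079, 0.1585]
tcp_rot: [2.391, 2.036, 0.001]
contact_force: [1.2, -1.6, 0.7]
grip_width: 0.0137
```

{"method": "arm_command", "body": {
  "moves": [
    {"tx": -0.67, "ty": 0.1, "tz": -0.09, "twist": 0},
    {"tx": -1.32, "ty": 0.2, "tz": -0.29, "twist": 0},
    {"tx": -1.93, "ty": 0.3, "tz": -0.61, "twist": 0},
    {"tx": -2.47, "ty": 0.39, "tz": -1.02, "twist": 0},
    {"tx": -2.92, "ty": 0.46, "tz": -1.5, "twist": 0}
  ]
}}

```text
clock: 5.32
tool_pos: [0.5315, 0.0127, 0.143]
tcp_rot: [-2.391, -2.037, 0.0]
contact_force: [-0.7, -1.5, 4.1]
grip_width: 0.0136
```

```bash
python3 - <<'E'
from h import *
f=grab("scene","s2"); crop(f,(280,190),60,"s2c",6); f=grab("wrist","w2")
E
```

```text
(no output)
```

View pics/s2c.png

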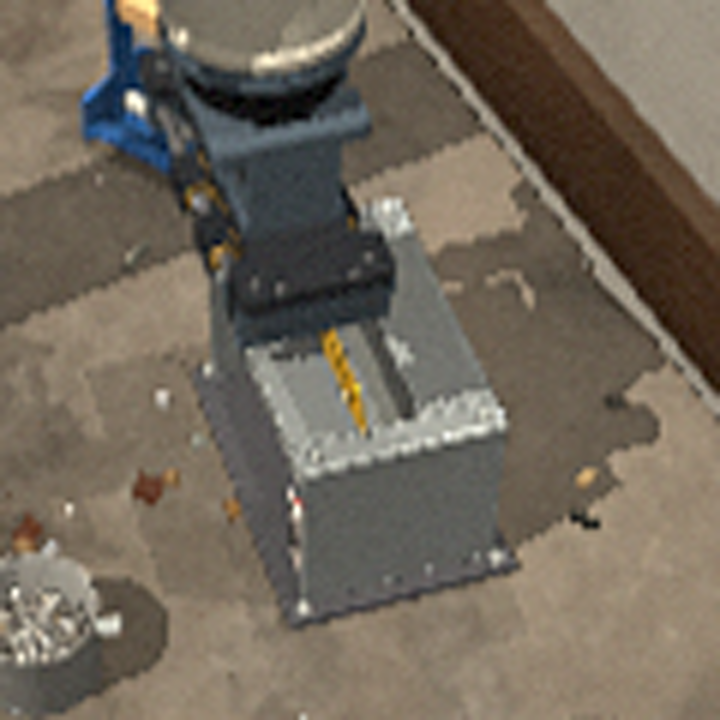

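View pics/w2.png

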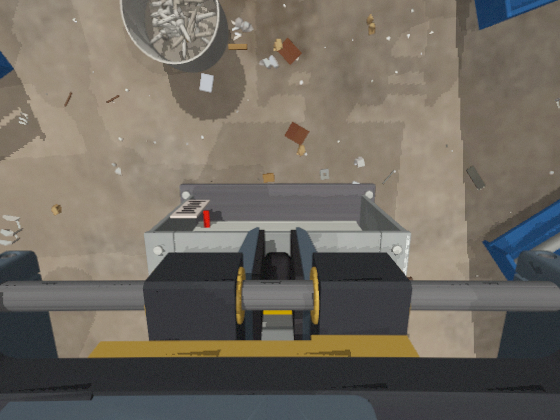

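{"method": "arm_command", "body": {
  "moves": [
    {"tx": 0, "ty": 0, "tz": 0, "twist": 0},
    {"tx": 0, "ty": 0, "tz": 0, "twist": 0},
    {"tx": 0, "ty": 0, "tz": 0, "twist": 0},
    {"tx": 0, "ty": 0, "tz": 0, "twist": 0},
    {"tx": 0, "ty": 0, "tz": 0, "twist": 0}
  ],
  "jaw": 0.5
}}

```text
clock: 5.83
tool_pos: [0.5328, 0.0125, 0.1429]
tcp_rot: [2.392, 2.037, 0.0]
contact_force: [0.6, 0.2, 0.2]
grip_width: 0.0437
```

{"method": "arm_command", "body": {
  "moves": [
    {"tx": 0, "ty": 0, "tz": 1.5, "twist": 0},
    {"tx": 0, "ty": 0, "tz": 3, "twist": 0},
    {"tx": 0, "ty": 0, "tz": 5, "twist": 0},
    {"tx": 0, "ty": 0, "tz": 7, "twist": 0},
    {"tx": -3, "ty": -2, "tz": 7, "twist": -0.1}
  ]
}}

```text
clock: 6.25
tool_pos: [0.5082, -0.0065, 0.2164]
tcp_rot: [2.483, 1.916, 0.011]
contact_force: [0.0, -1.4, -0.1]
grip_width: 0.0453
```

{"method": "arm_command", "body": {
  "moves": [
    {"tx": -1, "ty": -4, "tz": 0, "twist": -0.12},
    {"tx": -2, "ty": -8, "tz": 0, "twist": -0.24},
    {"tx": -4, "ty": -11, "tz": 0, "twist": -0.36},
    {"tx": -6, "ty": -14, "tz": 0, "twist": -0.48},
    {"tx": -8, "ty": -17, "tz": 0, "twist": -0.6}
  ]
}}

```text
clock: 6.67
tool_pos: [0.4216, -0.1788, 0.2129]
tcp_rot: [2.948, 1.085, 0.0]
contact_force: [0.7, 0.1, 0.4]
grip_width: 0.0457
```

```bash
cat >> h.py <<'E'
def trays(f,zlo=.08,zhi=.115):
    "bars: tan coloured points at height zlo..zhi -> list of centre, yaw of tray x axis (deg)"
    P,uv=cloud(f); m=np.zeros(f["depth"].shape,np.uint8); Pm=np.zeros(m.shape+(3,))
    Pm[uv[:,1],uv[:,0]]=P
    col=f["frame"].astype(int)
    m[(Pm[...,2]>zlo)&(Pm[...,2]<zhi)&(col[...,0]>col[...,2]+35)]=1
    n,l,s,_=cv2.connectedComponentsWithStats(m); out=[]
    for i in range(1,n):
        if s[i,4]<60: continue
        Q=Pm[l==i]; c,wh,a=rect(Q)
        if max(wh)<80 : continue
        if wh[0]>wh[1]: a-=90
        q=np.abs(Q[:,2]-np.median(Q[:,2]))<.006
        # pca yaw
        X=Q[q][:,:2]-Q[q][:,:2].mean(0); v=np.linalg.svd(X,full_matrices=False)[2][0]; ya=np.degrees(np.arctan2(v[1],v[0])); ya=(ya-90+90)%180-90
        out.append((np.round(np.r_[np.array(c)/1000,np.median(Q[:,2])],4),np.round(wh,1),round((a+90)%180-90,1),round(ya,1),s[i,4]))
    return out
E
python3 - <<'E'
from h import *
o,m,y=tool(); print("yaw",np.degrees(y),o["tool_pos"])
for n in ("top","scene"):
    print(n); [print(t) for t in trays(grab(n,n+"3"))]
E
```

```text
yaw 40.397811399738806 [ 0.42160228 -0.17883364  0.2129235 ]
top
(array([0.8038, 0.0389, 0.1003]), array([ 22.2, 861.7]), 0.1, np.float64(-0.0), np.int32(1744))
(array([ 0.8024, -0.6921,  0.1   ]), array([82.1, 19.4]), -1.5, np.float64(-3.4), np.int32(118))
(array([ 0.6285, -0.6115,  0.0963]), array([ 82.4, 102.2]), 1.0, np.float64(36.2), np.int32(247))
(array([0.6165, 0.2822, 0.096 ]), array([ 12.7, 105.4]), 27.8, np.float64(27.9), np.int32(204))
(array([0.3783, 0.2623, 0.0968]), array([ 13.9, 107.1]), 9.0, np.float64(10.6), np.int32(181))
scene
(array([ 0.8027, -0.2249,  0.099 ]), array([  28.3, 1272.4]), 0.1, np.float64(0.0), np.int32(2753))
(array([0.3755, 0.2602, 0.0944]), array([ 14.4, 113.5]), 7.7, np.float64(8.9), np.int32(101))
(array([ 0.3757, -0.2629,  0.0959]), array([ 14.4, 107. ]), 21.2, np.float64(21.6), np.int32(215))
(array([ 0.6936, -0.44  ,  0.096 ]), array([40.6, 96.7]), 36.8, np.float64(37.2), np.int32(188))
(array([ 0.629 , -0.6237,  0.0938]), array([ 71.8, 112.5]), 28.8, np.float64(46.2), np.int32(263))
```

View pics/scene3.png

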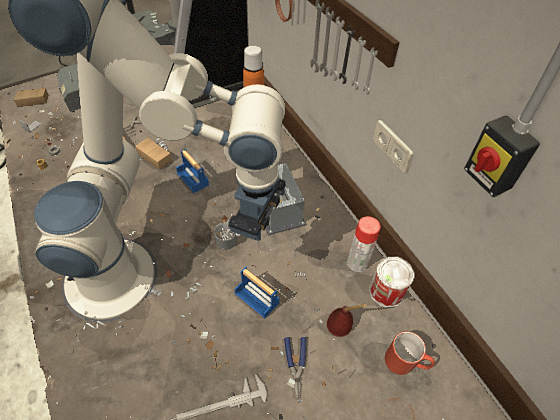

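{"method": "arm_command", "body": {
  "moves": [
    {"tx": -1.5, "ty": -2.7, "tz": 0, "twist": -0.1},
    {"tx": -3, "ty": -5.4, "tz": 0, "twist": -0.2},
    {"tx": -4.4, "ty": -8.1, "tz": 0, "twist": -0.32},
    {"tx": -4.4, "ty": -8.1, "tz": 0, "twist": -0.32},
    {"tx": -4.4, "ty": -8.1, "tz": 0, "twist": -0.32}
  ]
}}

```text
clock: 7.18
tool_pos: [0.3784, -0.2593, 0.2128]
tcp_rot: [3.082, 0.608, 0.0]
contact_force: [-0.7, 0.5, -0.5]
grip_width: 0.0456
```

```bash
python3 - <<'E'
from h import *
o,m,y=tool(); print("yaw",np.degrees(y),o["tool_pos"])
f=grab("wrist","w4"); [print(t) for t in trays(f)]
E
```

```text
yaw 22.324079917322244 [ 0.37844785 -0.25929732  0.21283777]
(array([ 0.3789, -0.2607,  0.0985]), array([ 12.2, 108.2]), 21.3, np.float64(21.9), np.int32(1421))
```

View pics/w4.png

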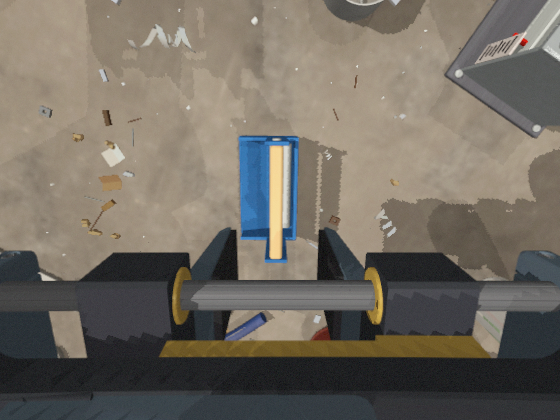

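{"method": "arm_command", "body": {
  "moves": [
    {"tx": 0.05, "ty": -0.1, "tz": -3.5, "twist": 0},
    {"tx": 0.05, "ty": -0.1, "tz": -7, "twist": 0},
    {"tx": 0.05, "ty": -0.1, "tz": -10, "twist": 0},
    {"tx": 0.05, "ty": -0.1, "tz": -12.5, "twist": 0},
    {"tx": 0.05, "ty": -0.1, "tz": -14.2, "twist": 0}
  ]
}}

```text
clock: 7.65
tool_pos: [0.3791, -0.2577, 0.0688]
tcp_rot: [-3.079, -0.615, 0.002]
contact_force: [-0.4, 0.2, 0.3]
grip_width: 0.0455
```

{"method": "arm_command", "body": {
  "moves": [
    {"tx": 0, "ty": 0, "tz": 0, "twist": 0},
    {"tx": 0, "ty": 0, "tz": 0, "twist": 0},
    {"tx": 0, "ty": 0, "tz": 0, "twist": 0},
    {"tx": 0, "ty": 0, "tz": 0, "twist": 0},
    {"tx": 0, "ty": 0, "tz": 0, "twist": 0}
  ],
  "jaw": 1,
  "force": 20
}}

```text
clock: 8.07
tool_pos: [0.3797, -0.2598, 0.0719]
tcp_rot: [3.08, 0.611, 0.002]
contact_force: [-2.5, -0.6, 0.5]
grip_width: 0.0152
```

{"method": "arm_command", "body": {
  "moves": [
    {"tx": 0, "ty": 0, "tz": 0, "twist": 0},
    {"tx": 0, "ty": 0, "tz": 0, "twist": 0},
    {"tx": 0, "ty": 0, "tz": 0, "twist": 0}
  ]
}}

```text
clock: 8.32
tool_pos: [0.3794, -0.2597, 0.0715]
tcp_rot: [3.081, 0.61, 0.001]
contact_force: [-0.9, 3.6, 9.9]
grip_width: 0.0119
```

```bash
python3 - <<'E'
from h import *
f=grab("top"); P,uv=cloud(f)
for n,c,w in (("spray",(352,137),22),("oil",(398,198),20),("tin",(260,255),18)):
    k=(abs(uv-np.array(c)).max(1)<w)&(P[:,2]>.03); Q=P[k]; print(n,np.median(Q,0),Q.min(0),Q.max(0))
E
```

```text
spray [ 0.68516479 -0.28668874  0.1922767 ] [ 0.66520305 -0.37376841  0.0301252 ] [ 0.7384416  -0.26117988  0.20609543]
oil [ 0.5356999  -0.43269767  0.06484893] [ 0.50565529 -0.46922103  0.03003772] [ 0.57113199 -0.40770181  0.14504604]
tin [ 0.3705881  -0.05965133  0.83973145] [ 0.35632871 -0.07428838  0.81680266] [ 0.3858412  -0.0452761   0.84961357]
```

{"method": "arm_command", "body": {
  "moves": [
    {"tx": 0, "ty": 0, "tz": 1, "twist": 0},
    {"tx": 0, "ty": 0, "tz": 3, "twist": 0},
    {"tx": 0, "ty": 0, "tz": 6, "twist": 0},
    {"tx": 0, "ty": 0, "tz": 9, "twist": 0},
    {"tx": 0, "ty": 0, "tz": 12, "twist": 0}
  ]
}}

```text
clock: 8.78
tool_pos: [0.3786, -0.2591, 0.1922]
tcp_rot: [-3.081, -0.61, 0.001]
contact_force: [1.0, -0.6, -5.1]
grip_width: 0.0122
```

{"method": "arm_command", "body": {
  "moves": [
    {"tx": 0.5, "ty": 0.5, "tz": 2, "twist": -0.03},
    {"tx": 1.5, "ty": 1.5, "tz": 4, "twist": -0.08},
    {"tx": 3, "ty": 3, "tz": 6, "twist": -0.15},
    {"tx": 5, "ty": 5, "tz": 7, "twist": -0.22},
    {"tx": 7, "ty": 7, "tz": 7, "twist": -0.28}
  ]
}}

```text
clock: 9.2
tool_pos: [0.4503, -0.1893, 0.2633]
tcp_rot: [3.135, 0.167, 0.005]
contact_force: [1.6, 0.6, -4.1]
grip_width: 0.012
```

{"method": "arm_command", "body": {
  "moves": [
    {"tx": 2.2, "ty": 2.3, "tz": 0, "twist": -0.06},
    {"tx": 4.4, "ty": 4.6, "tz": 0, "twist": -0.12},
    {"tx": 6.6, "ty": 6.9, "tz": 0, "twist": -0.18},
    {"tx": 8.8, "ty": 9.2, "tz": 0, "twist": -0.23},
    {"tx": 11, "ty": 11.5, "tz": 0, "twist": -0.265}
  ]
}}

```text
clock: 9.62
tool_pos: [0.5596, -0.073, 0.2607]
tcp_rot: [-3.132, 0.246, 0.001]
contact_force: [0.7, 0.2, -3.8]
grip_width: 0.0117
```

{"method": "arm_command", "body": {
  "moves": [
    {"tx": 2, "ty": 2, "tz": 0, "twist": 0},
    {"tx": 3.5, "ty": 4, "tz": 0, "twist": 0},
    {"tx": 4.8, "ty": 5.8, "tz": 0, "twist": 0},
    {"tx": 5.6, "ty": 6.5, "tz": 0, "twist": 0},
    {"tx": 6.1, "ty": 6.8, "tz": 0, "twist": 0}
  ]
}}

```text
clock: 10.03
tool_pos: [0.6205, -0.0053, 0.2605]
tcp_rot: [-3.132, 0.239, 0.001]
contact_force: [0.0, -0.5, -4.6]
grip_width: 0.0118
```

{"method": "arm_command", "body": {
  "moves": [
    {"tx": 0.3, "ty": 0.2, "tz": 0, "twist": 0},
    {"tx": 0.3, "ty": 0.2, "tz": 0, "twist": 0},
    {"tx": 0.3, "ty": 0.2, "tz": 0, "twist": 0}
  ]
}}

```text
clock: 10.28
tool_pos: [0.6226, -0.0054, 0.2608]
tcp_rot: [3.132, -0.243, -0.001]
contact_force: [-0.3, -0.4, -5.0]
grip_width: 0.0119
```

```bash
cat >> h.py <<'E'
S0=np.array([.5805,.0055]); YS=np.radians(-9.0)
def sframe():
    o,m,y=tool(); d=o["tool_pos"][:2]-S0; c,s=np.cos(YS),np.sin(YS)
    print("tcp slot-frame mm: x %.1f y %.1f  z(abs) %.1f yaw-slot %.2f deg grip %.1f F %s t %.1f"%(1000*(c*d[0]+s*d[1]),1000*(-s*d[0]+c*d[1]),1000*o["tool_pos"][2],np.degrees(y-YS),1000*o["grip_width"],np.round(o["contact_force"],1),o["clock"]))
E
python3 - <<'E'
from h import *
sframe(); f=grab("scene","s5"); crop(f,(280,190),60,"s5c",6); f=grab("wrist","w5")
[print(t) for t in trays(f,.15,.35)]; P,uv=cloud(f); col=f["frame"][uv[:,1],uv[:,0]].astype(int)
E
```

```text
tcp slot-frame mm: x 43.3 y -4.1  z(abs) 260.8 yaw-slot 0.14 deg grip 11.9 F [-0.3 -0.4 -5. ] t 10.3
(array([0.5589, 0.0202, 0.1572]), array([100.8,  63.6]), -39.4, np.float64(-8.5), np.int32(1130))
```

View pics/w5.png

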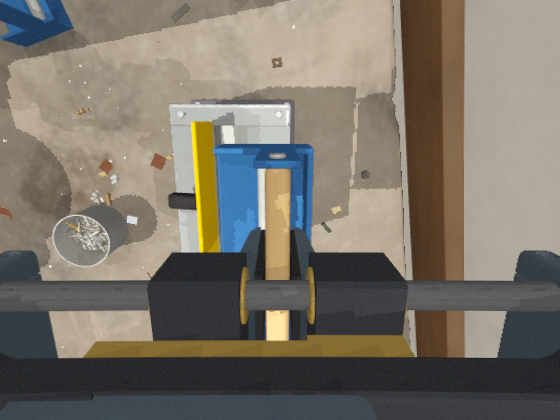

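View pics/s5c.png

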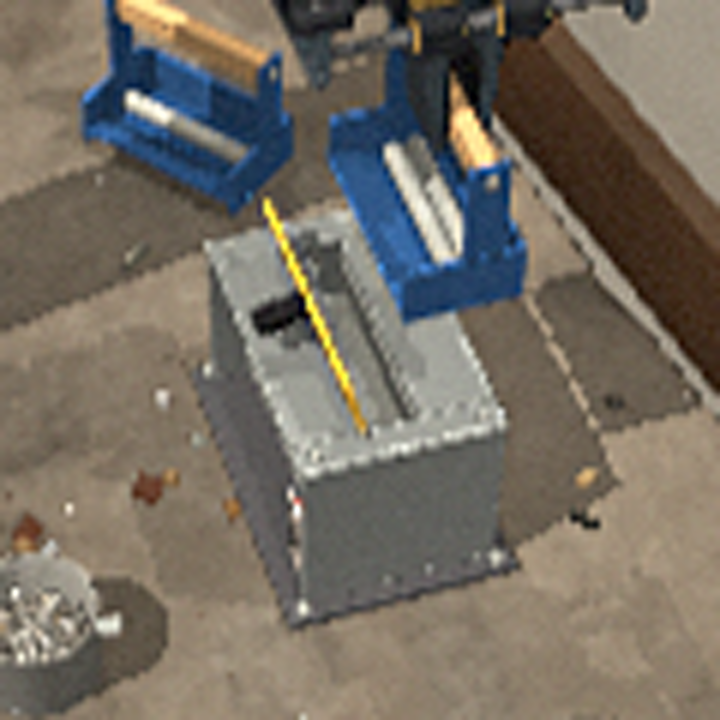

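{"method": "arm_command", "body": {
  "moves": [
    {"tx": 0.35, "ty": 0.45, "tz": -1, "twist": 0},
    {"tx": 0.35, "ty": 0.45, "tz": -2.5, "twist": 0},
    {"tx": 0.35, "ty": 0.45, "tz": -4, "twist": 0},
    {"tx": 0.35, "ty": 0.45, "tz": -5.5, "twist": 0},
    {"tx": 0.35, "ty": 0.45, "tz": -6.4, "twist": 0}
  ]
}}

```text
clock: 10.8
tool_pos: [0.6258, 0.0, 0.1946]
tcp_rot: [-3.132, 0.242, 0.003]
contact_force: [-0.1, 0.2, -4.8]
grip_width: 0.0119
```

{"method": "arm_command", "body": {
  "moves": [
    {"tx": 0, "ty": 0, "tz": 0, "twist": 0},
    {"tx": 0, "ty": 0, "tz": -0.1, "twist": 0},
    {"tx": 0, "ty": 0, "tz": -0.25, "twist": 0},
    {"tx": 0, "ty": 0, "tz": -0.4, "twist": 0}
  ]
}}

```text
clock: 11.13
tool_pos: [0.6272, -0.0001, 0.1936]
tcp_rot: [3.132, -0.242, 0.002]
contact_force: [0.3, -0.4, -5.5]
grip_width: 0.0118
```

```bash
python3 - <<'E'
from h import *
sframe()
E
```

```text
tcp slot-frame mm: x 47.0 y 1.8  z(abs) 193.6 yaw-slot 0.17 deg grip 11.8 F [ 0.3 -0.4 -5.5] t 11.1
```

{"method": "arm_command", "body": {
  "moves": [
    {"tx": 0, "ty": 0, "tz": -0.15, "twist": 0},
    {"tx": 0, "ty": 0, "tz": -0.25, "twist": 0},
    {"tx": 0, "ty": 0, "tz": -0.25, "twist": 0}
  ]
}}

```text
clock: 11.38
tool_pos: [0.6273, 0.0001, 0.1916]
tcp_rot: [-3.132, 0.242, -0.003]
contact_force: [-2.7, 2.0, 5.7]
grip_width: 0.0118
```

{"method": "arm_command", "body": {
  "moves": [
    {"tx": 0, "ty": 0, "tz": 0, "twist": 0},
    {"tx": 0, "ty": 0, "tz": 0, "twist": 0},
    {"tx": 0, "ty": 0, "tz": 0, "twist": 0},
    {"tx": 0, "ty": 0, "tz": 0, "twist": 0}
  ],
  "jaw": 0.74
}}

```text
clock: 11.72
tool_pos: [0.6267, -0.0001, 0.1905]
tcp_rot: [3.132, -0.242, 0.001]
contact_force: [-0.8, -0.3, -0.5]
grip_width: 0.0237
```

```bash
python3 - <<'E'
from h import *
sframe(); f=grab("scene","s6"); crop(f,(290,180),60,"s6c",6)
E
```

```text
tcp slot-frame mm: x 46.5 y 1.7  z(abs) 190.5 yaw-slot 0.17 deg grip 23.7 F [-0.8 -0.3 -0.5] t 11.7
```

View pics/s6c.png

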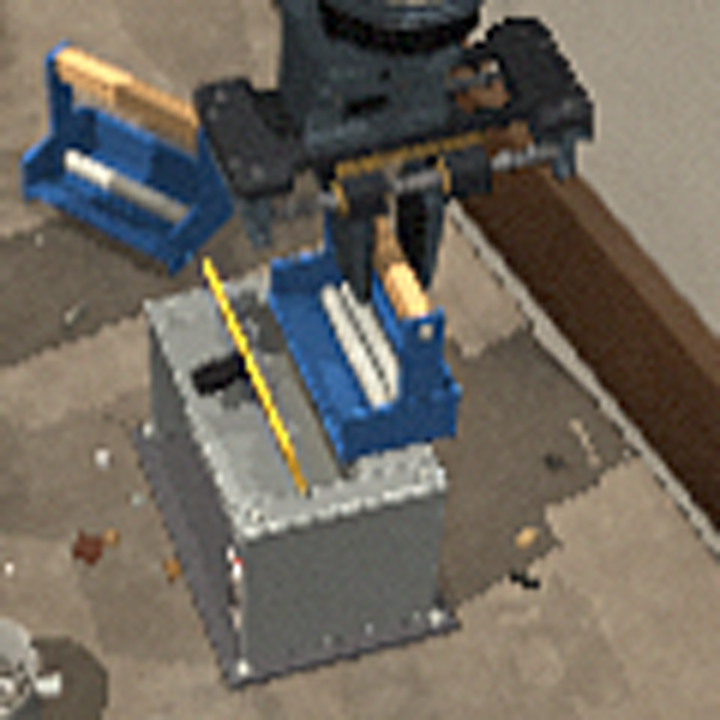

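{"method": "arm_command", "body": {
  "moves": [
    {"tx": -0.5, "ty": 0.08, "tz": 0, "twist": 0},
    {"tx": -1.0, "ty": 0.16, "tz": 0, "twist": 0},
    {"tx": -1.5, "ty": 0.24, "tz": 0, "twist": 0},
    {"tx": -2.0, "ty": 0.32, "tz": 0, "twist": 0},
    {"tx": -2.5, "ty": 0.4, "tz": 0, "twist": 0}
  ]
}}

```text
clock: 12.18
tool_pos: [0.601, 0.0041, 0.1904]
tcp_rot: [3.132, -0.242, 0.0]
contact_force: [0.7, -0.2, 1.2]
grip_width: 0.024
```

```bash
python3 - <<'E'
from h import *
sframe(); f=grab("scene","s7"); crop(f,(290,180),60,"s7c",6)
E
```

```text
tcp slot-frame mm: x 20.5 y 1.8  z(abs) 190.4 yaw-slot 0.18 deg grip 24.0 F [ 0.7 -0.2  1.2] t 12.2
```

View pics/s7c.png

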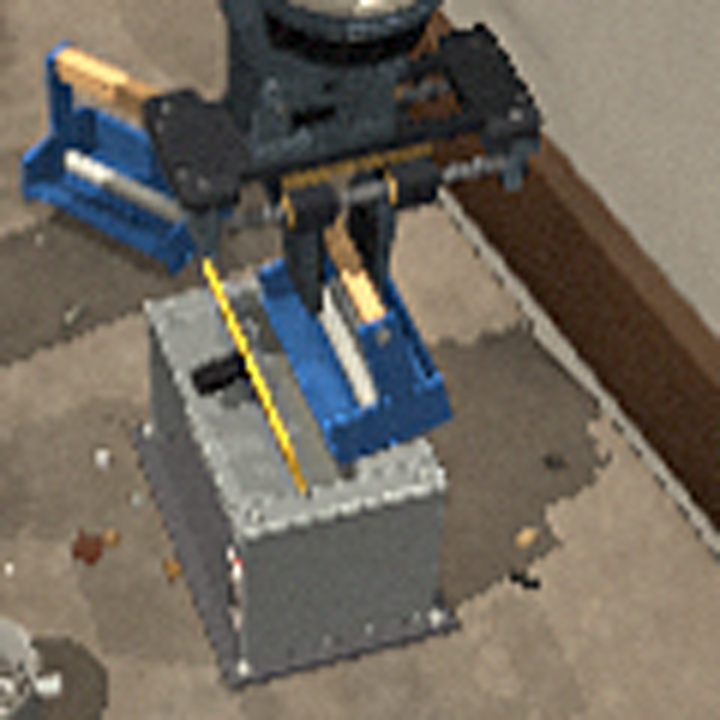

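{"method": "arm_command", "body": {
  "moves": [
    {"tx": -0.3, "ty": 0.05, "tz": 0, "twist": 0},
    {"tx": -0.6, "ty": 0.1, "tz": 0, "twist": 0},
    {"tx": -0.9, "ty": 0.14, "tz": 0, "twist": 0},
    {"tx": -1.2, "ty": 0.19, "tz": 0, "twist": 0},
    {"tx": -1.4, "ty": 0.22, "tz": 0, "twist": 0}
  ]
}}

```text
clock: 12.65
tool_pos: [0.5872, 0.0062, 0.1903]
tcp_rot: [-3.132, 0.242, 0.0]
contact_force: [1.6, -0.4, 0.9]
grip_width: 0.0239
```

```bash
python3 - <<'E'
from h import *
sframe(); f=grab("scene","s8"); crop(f,(290,180),60,"s8c",6)
E
```

```text
tcp slot-frame mm: x 6.5 y 1.8  z(abs) 190.3 yaw-slot 0.18 deg grip 23.9 F [ 1.6 -0.4  0.9] t 12.7
```

View pics/s8c.png

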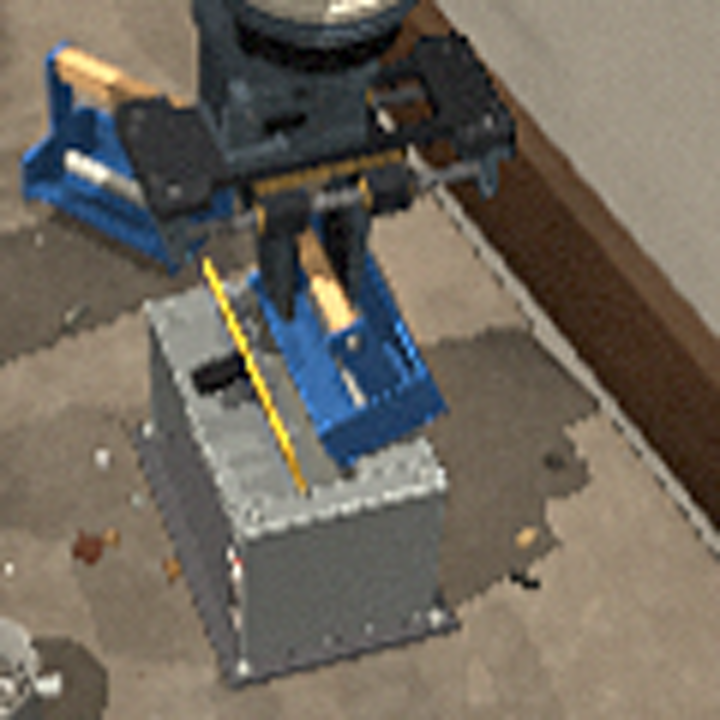

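{"method": "arm_command", "body": {
  "moves": [
    {"tx": -0.2, "ty": 0.03, "tz": 0, "twist": 0},
    {"tx": -0.4, "ty": 0.06, "tz": 0, "twist": 0},
    {"tx": -0.6, "ty": 0.09, "tz": 0, "twist": 0},
    {"tx": -0.7, "ty": 0.11, "tz": 0, "twist": 0},
    {"tx": -0.7, "ty": 0.11, "tz": 0, "twist": 0}
  ]
}}

```text
clock: 13.12
tool_pos: [0.5803, 0.0073, 0.1902]
tcp_rot: [3.132, -0.242, -0.001]
contact_force: [0.3, -1.3, -0.7]
grip_width: 0.0237
```

```bash
python3 - <<'E'
from h import *
sframe(); f=grab("scene","s9"); crop(f,(290,180),60,"s9c",6)
E
```

```text
tcp slot-frame mm: x -0.5 y 1.8  z(abs) 190.2 yaw-slot 0.18 deg grip 23.7 F [ 0.3 -1.3 -0.7] t 13.1
```

View pics/s9c.png

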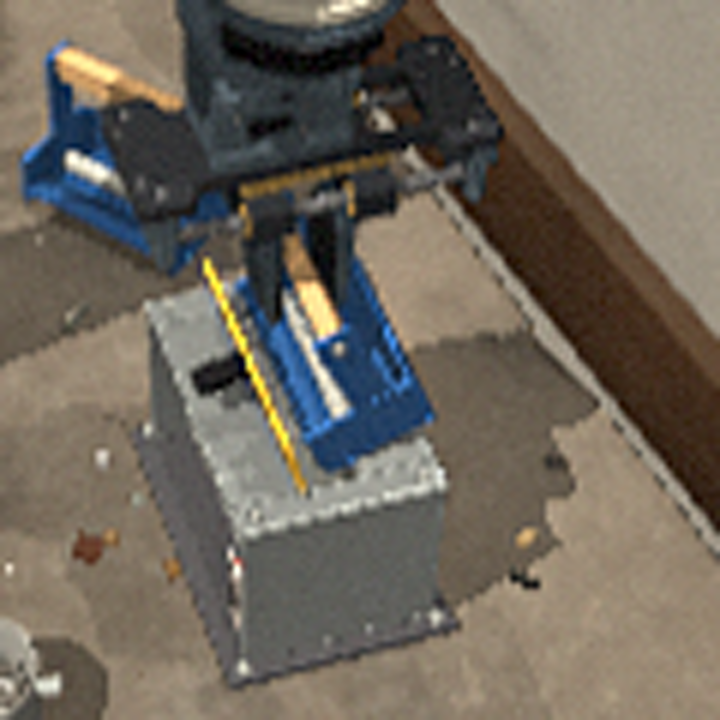

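```bash
cat >> h.py <<'E'
def toslot(P):
    d=P[:,:2]-S0; c,s=np.cos(YS),np.sin(YS)
    return np.c_[c*d[:,0]+s*d[:,1],-s*d[:,0]+c*d[:,1],P[:,2]-.12]*1000
def side(n,name,off=(0,0,0)):
    f=grab(n); P,uv=cloud(f); P=P+np.array(off); Q=toslot(P); k=(abs(Q[:,1])<95)&(Q[:,0]>-70)&(Q[:,0]<100)&(Q[:,2]>-40)&(Q[:,2]<130)
    Q=Q[k]; c=f["frame"][uv[k][:,1],uv[k][:,0]]
    im=np.full((600,680,3),255,np.uint8)
    for g in range(-60,101,20): cv2.line(im,(int((g+70)*4),0),(int((g+70)*4),599),(220,220,220) if g else (150,150,150),1)
    for g in range(-20,121,20): cv2.line(im,(0,int((115-g)*4)),(679,int((115-g)*4)),(220,220,220) if g else (150,150,150),1)
    for q,cc in zip(Q,c): cv2.circle(im,(int((q[0]+70)*4),int((115-q[2])*4)),2,[int(v) for v in cc[::-1]],-1)
    cv2.imwrite(f"pics/{name}.png",im); return f,Q,c
E
python3 - <<'E'
from h import *
side("scene","side1",(.0025,.0025,0))
f=grab("top"); crop(f,(250,175),50,"t9c",8)
E
```

```text
(no output)
```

View pics/side1.png

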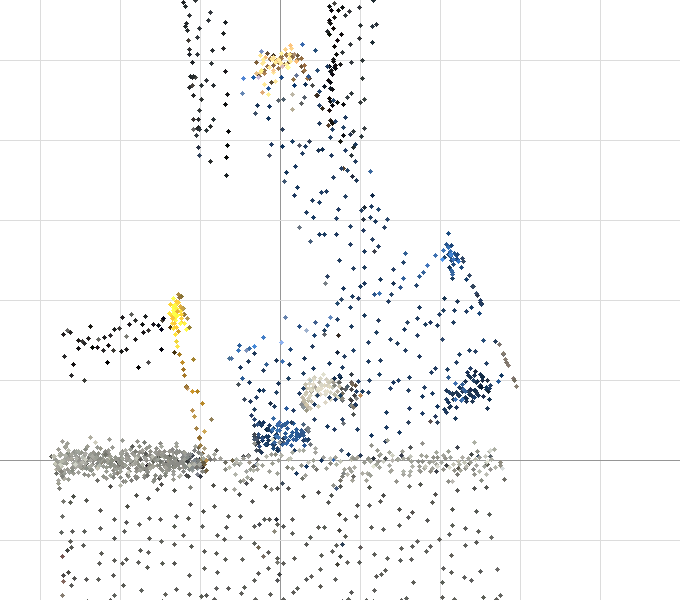

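{"method": "arm_command", "body": {
  "moves": [
    {"tx": 0.6, "ty": -0.1, "tz": 0, "twist": 0},
    {"tx": 1.2, "ty": -0.19, "tz": 0, "twist": 0},
    {"tx": 1.8, "ty": -0.28, "tz": 0, "twist": 0},
    {"tx": 2.4, "ty": -0.38, "tz": 0, "twist": 0},
    {"tx": 3.0, "ty": -0.47, "tz": 0, "twist": 0}
  ]
}}

```text
clock: 13.68
tool_pos: [0.6115, 0.0024, 0.1902]
tcp_rot: [3.132, -0.242, 0.0]
contact_force: [0.7, -0.1, -0.2]
grip_width: 0.0238
```

{"method": "arm_command", "body": {
  "moves": [
    {"tx": 0.3, "ty": -0.05, "tz": 0, "twist": 0},
    {"tx": 0.6, "ty": -0.1, "tz": 0, "twist": 0},
    {"tx": 0.9, "ty": -0.14, "tz": 0, "twist": 0},
    {"tx": 0.9, "ty": -0.14, "tz": 0, "twist": 0}
  ]
}}

```text
clock: 14.02
tool_pos: [0.62, 0.0011, 0.1902]
tcp_rot: [-3.132, 0.242, -0.0]
contact_force: [0.2, 0.9, -0.6]
grip_width: 0.0237
```

```bash
python3 - <<'E'
from h import *
sframe(); side("scene","side2",(.0025,.0025,0))
f=grab("scene"); crop(f,(290,180),50,"s10",6)
E
```

```text
tcp slot-frame mm: x 39.7 y 1.9  z(abs) 190.2 yaw-slot 0.17 deg grip 23.7 F [ 0.2  0.9 -0.6] t 14.0
```

View pics/side2.png

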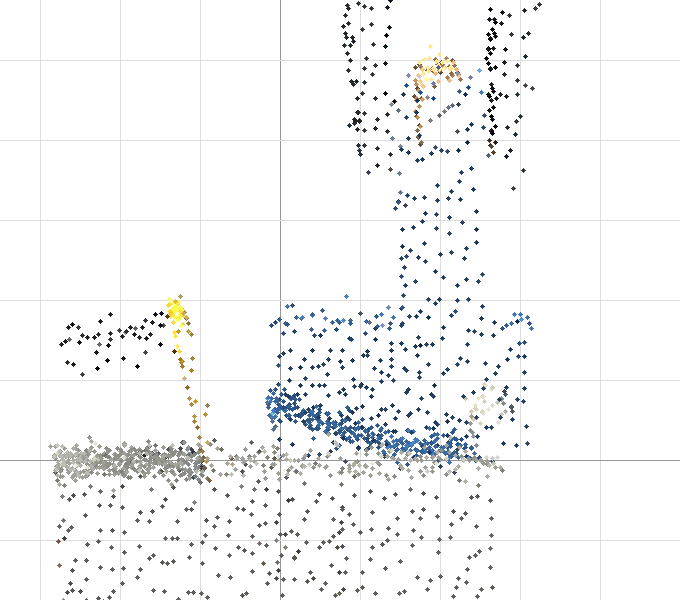

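View pics/s10.png

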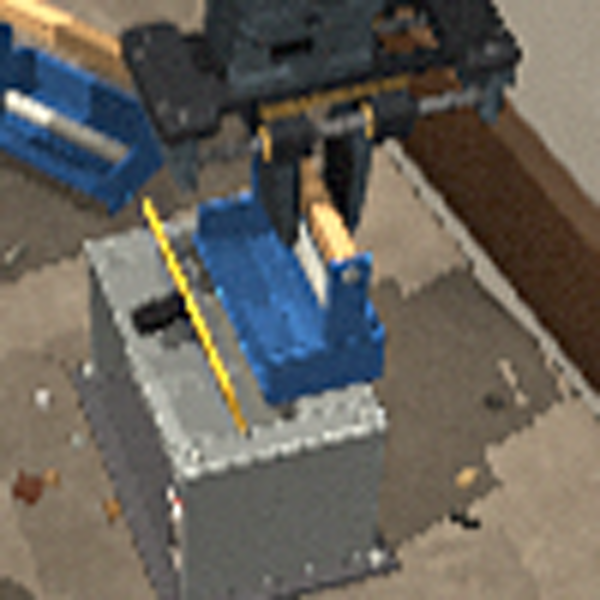

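{"method": "arm_command", "body": {
  "moves": [
    {"tx": 0.4, "ty": -0.06, "tz": 0, "twist": 0},
    {"tx": 0.7, "ty": -0.11, "tz": 0, "twist": 0},
    {"tx": 0.9, "ty": -0.14, "tz": 0, "twist": 0},
    {"tx": 1.05, "ty": -0.17, "tz": 0, "twist": 0},
    {"tx": 1.05, "ty": -0.17, "tz": 0, "twist": 0}
  ]
}}

```text
clock: 14.53
tool_pos: [0.6304, -0.0006, 0.1903]
tcp_rot: [-3.132, 0.242, -0.0]
contact_force: [-0.8, -0.4, 0.4]
grip_width: 0.0234
```

```bash
cat >> h.py <<'E'
def prof(n="scene",off=(.0025,.0025,0),name=None):
    f,Q,c=side(n,name or "tmp",off); c=c.astype(int)
    tan=(c[:,0]>c[:,2]+40)&(Q[:,2]>70); blue=(c[:,2]>c[:,0]+35)
    b=Q[blue]; 
    print("bar x med %.1f [%.1f %.1f] ztop %.1f"%(np.median(Q[tan,0]),*np.percentile(Q[tan,0],[5,95]),np.percentile(Q[tan,2],95)) if tan.sum() else "no bar", "blue x min %.1f z at lip %.1f, blue max x %.1f"%(np.percentile(b[:,0],1),np.median(b[b[:,0]<np.percentile(b[:,0],1)+5,2]),np.percentile(b[:,0],99)) if len(b) else "")
E
python3 - <<'E'
from h import *
sframe(); prof()
E
```

```text
tcp slot-frame mm: x 50.2 y 1.8  z(abs) 190.3 yaw-slot 0.18 deg grip 23.4 F [-0.8 -0.4  0.4] t 14.5
bar x med 44.7 [39.3 51.6] ztop 100.9 blue x min -1.5 z at lip 17.1, blue max x 63.0
```

{"method": "arm_command", "body": {
  "moves": [
    {"tx": -0.6, "ty": 0.1, "tz": 0, "twist": 0},
    {"tx": -1.1, "ty": 0.17, "tz": 0, "twist": 0},
    {"tx": -1.6, "ty": 0.25, "tz": 0, "twist": 0},
    {"tx": -2.1, "ty": 0.33, "tz": 0, "twist": 0},
    {"tx": -2.6, "ty": 0.41, "tz": 0, "twist": 0}
  ]
}}

```text
clock: 15.0
tool_pos: [0.6037, 0.0036, 0.1906]
tcp_rot: [3.132, -0.242, 0.001]
contact_force: [1.3, 0.4, -0.3]
grip_width: 0.0238
```

{"method": "arm_command", "body": {
  "moves": [
    {"tx": -0.4, "ty": 0.06, "tz": 0, "twist": 0},
    {"tx": -0.8, "ty": 0.13, "tz": 0, "twist": 0},
    {"tx": -1.1, "ty": 0.17, "tz": 0, "twist": 0},
    {"tx": -1.2, "ty": 0.19, "tz": 0, "twist": 0},
    {"tx": -1.2, "ty": 0.19, "tz": 0, "twist": 0}
  ]
}}

```text
clock: 15.42
tool_pos: [0.5918, 0.0055, 0.1903]
tcp_rot: [-3.132, 0.242, 0.0]
contact_force: [0.7, 0.3, -0.6]
grip_width: 0.0235
```

```bash
python3 - <<'E'
from h import *
sframe(); prof(name="side3")
E
```

```text
tcp slot-frame mm: x 11.2 y 1.8  z(abs) 190.3 yaw-slot 0.18 deg grip 23.5 F [ 0.7  0.3 -0.6] t 15.4
bar x med 12.4 [8.2 17.9] ztop 103.6 blue x min -5.8 z at lip 9.9, blue max x 55.9
```

View pics/side3.png

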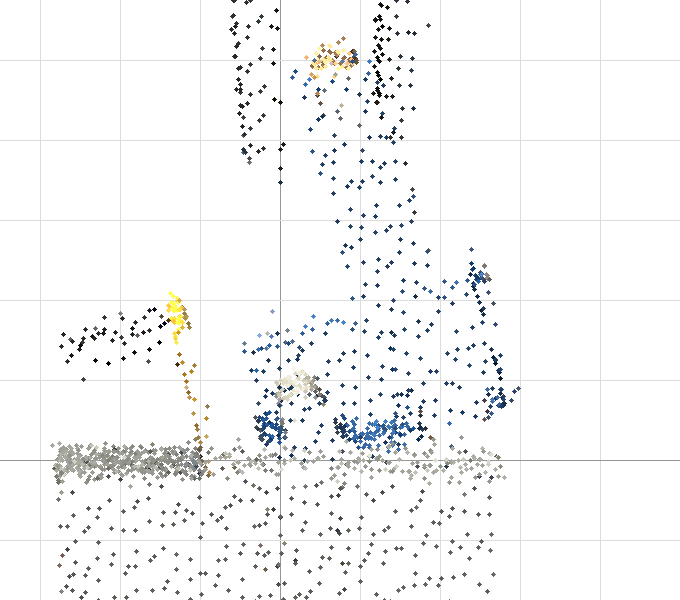

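{"method": "arm_command", "body": {
  "moves": [
    {"tx": 0.6, "ty": -0.1, "tz": 0, "twist": 0},
    {"tx": 1.2, "ty": -0.19, "tz": 0, "twist": 0},
    {"tx": 1.8, "ty": -0.28, "tz": 0, "twist": 0},
    {"tx": 2.4, "ty": -0.38, "tz": 0, "twist": 0},
    {"tx": 3.0, "ty": -0.47, "tz": 0, "twist": 0}
  ]
}}

```text
clock: 15.88
tool_pos: [0.6229, 0.0006, 0.1902]
tcp_rot: [3.132, -0.242, -0.0]
contact_force: [0.0, 0.1, -0.4]
grip_width: 0.0236
```

{"method": "arm_command", "body": {
  "moves": [
    {"tx": 0.3, "ty": -0.05, "tz": 0, "twist": 0},
    {"tx": 0.6, "ty": -0.1, "tz": 0, "twist": 0},
    {"tx": 0.9, "ty": -0.14, "tz": 0, "twist": 0},
    {"tx": 1.3, "ty": -0.2, "tz": 0, "twist": 0},
    {"tx": 1.6, "ty": -0.25, "tz": 0, "twist": 0}
  ]
}}

```text
clock: 16.3
tool_pos: [0.6384, -0.0018, 0.1903]
tcp_rot: [-3.132, 0.242, -0.0]
contact_force: [0.1, 0.9, 0.1]
grip_width: 0.0237
```

```bash
python3 - <<'E'
from h import *
sframe(); prof(name="side4")
E
```

```text
tcp slot-frame mm: x 58.4 y 1.9  z(abs) 190.3 yaw-slot 0.18 deg grip 23.7 F [0.1 0.9 0.1] t 16.3
bar x med 52.9 [48.6 60.8] ztop 101.9 blue x min 0.2 z at lip 22.7, blue max x 65.5
```

View pics/side4.png

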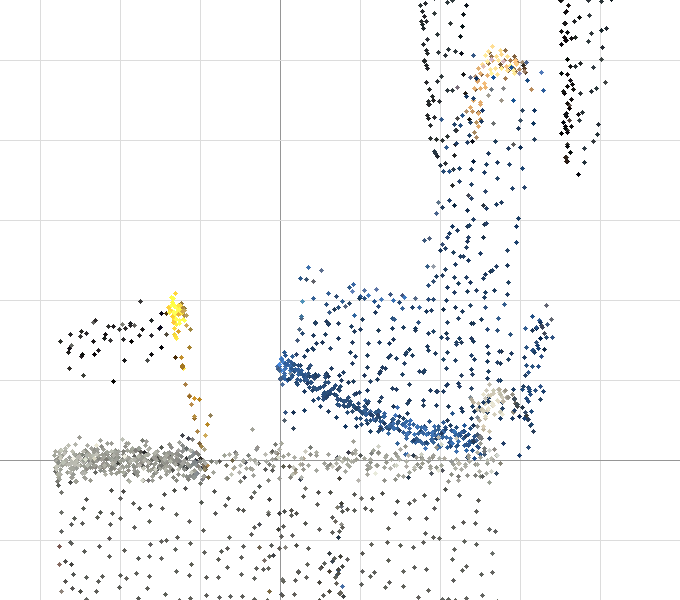

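{"method": "arm_command", "body": {
  "moves": [
    {"tx": -0.4, "ty": 0.06, "tz": 0, "twist": 0},
    {"tx": -0.8, "ty": 0.13, "tz": 0, "twist": 0},
    {"tx": -1.2, "ty": 0.19, "tz": 0, "twist": 0},
    {"tx": -1.2, "ty": 0.19, "tz": 0, "twist": 0}
  ]
}}

```text
clock: 16.68
tool_pos: [0.625, 0.0004, 0.1904]
tcp_rot: [-3.132, 0.241, 0.001]
contact_force: [-0.0, -1.1, 0.4]
grip_width: 0.0239
```

{"method": "arm_command", "body": {
  "moves": [
    {"tx": 0, "ty": 0, "tz": 0, "twist": 0},
    {"tx": 0, "ty": 0, "tz": 0, "twist": 0},
    {"tx": 0, "ty": 0, "tz": 0, "twist": 0},
    {"tx": 0, "ty": 0, "tz": 0, "twist": 0}
  ],
  "jaw": 1,
  "force": 20
}}

```text
clock: 17.02
tool_pos: [0.6262, 0.0001, 0.1902]
tcp_rot: [3.132, -0.242, -0.0]
contact_force: [0.3, 0.3, -0.7]
grip_width: 0.0116
```

```bash
python3 - <<'E'
from h import *
sframe(); prof(name="side5")
E
```

```text
tcp slot-frame mm: x 46.0 y 1.8  z(abs) 190.2 yaw-slot 0.17 deg grip 11.6 F [ 0.3  0.3 -0.7] t 17.0
bar x med 45.3 [40.9 50.7] ztop 100.9 blue x min 4.5 z at lip 13.7, blue max x 67.9
```

View pics/side5.png

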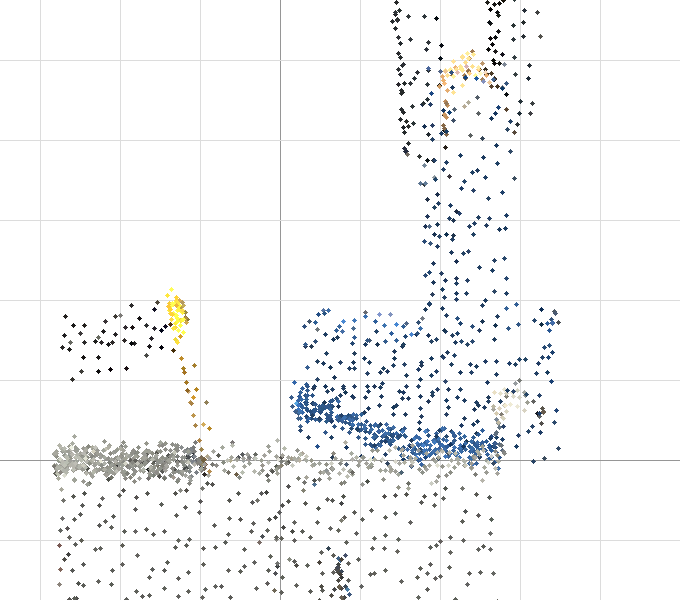

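{"method": "arm_command", "body": {
  "moves": [
    {"tx": 0, "ty": 0, "tz": 0.4, "twist": 0},
    {"tx": 0.3, "ty": -0.05, "tz": 0.4, "twist": 0},
    {"tx": 0.59, "ty": -0.09, "tz": 0.4, "twist": 0},
    {"tx": 0.59, "ty": -0.09, "tz": 0.2, "twist": 0},
    {"tx": 0.59, "ty": -0.09, "tz": 0, "twist": 0}
  ]
}}

```text
clock: 17.48
tool_pos: [0.6322, -0.0007, 0.19]
tcp_rot: [-3.132, 0.242, -0.0]
contact_force: [0.9, 0.7, 20.5]
grip_width: 0.0121
```

{"method": "arm_command", "body": {
  "moves": [
    {"tx": 0, "ty": 0, "tz": 0, "twist": 0},
    {"tx": 0, "ty": 0, "tz": 0, "twist": 0},
    {"tx": 0, "ty": 0, "tz": 0, "twist": 0},
    {"tx": 0, "ty": 0, "tz": 0, "twist": 0}
  ],
  "jaw": 0.74
}}

```text
clock: 17.82
tool_pos: [0.6321, -0.0007, 0.1905]
tcp_rot: [3.132, -0.242, 0.0]
contact_force: [0.2, 0.1, 0.1]
grip_width: 0.0236
```

{"method": "arm_command", "body": {
  "moves": [
    {"tx": -0.6, "ty": 0.1, "tz": 0, "twist": 0},
    {"tx": -1.1, "ty": 0.17, "tz": 0, "twist": 0},
    {"tx": -1.6, "ty": 0.25, "tz": 0, "twist": 0},
    {"tx": -2.1, "ty": 0.33, "tz": 0, "twist": 0},
    {"tx": -2.5, "ty": 0.39, "tz": 0, "twist": 0}
  ]
}}

```text
clock: 18.23
tool_pos: [0.6063, 0.0033, 0.1905]
tcp_rot: [-3.132, 0.242, -0.0]
contact_force: [0.8, 0.0, 0.9]
grip_width: 0.0237
```

```bash
python3 - <<'E'
from h import *
sframe(); prof(name="side6")
E
```

```text
tcp slot-frame mm: x 25.9 y 1.9  z(abs) 190.5 yaw-slot 0.18 deg grip 23.7 F [0.8 0.  0.9] t 18.2
bar x med 28.0 [23.6 33.1] ztop 105.7 blue x min 6.1 z at lip 13.2, blue max x 68.2
```

View pics/side6.png

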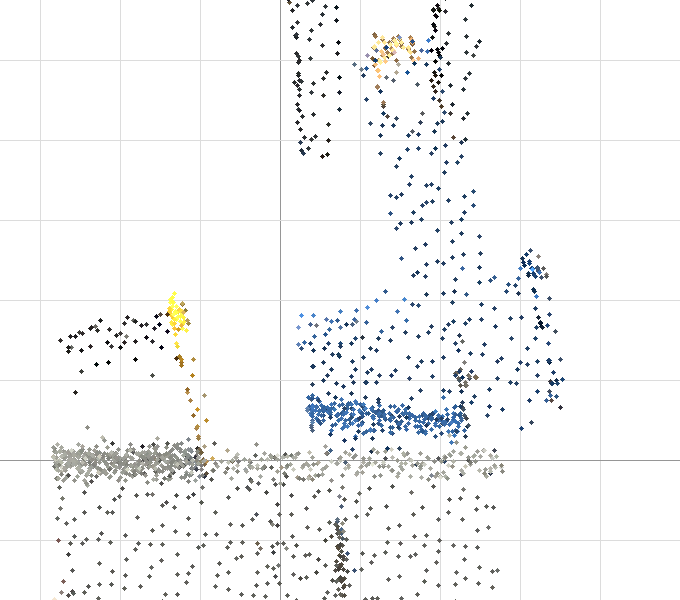

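{"method": "arm_command", "body": {
  "moves": [
    {"tx": -0.4, "ty": 0.06, "tz": 0, "twist": 0},
    {"tx": -0.8, "ty": 0.13, "tz": 0, "twist": 0},
    {"tx": -1.2, "ty": 0.19, "tz": 0, "twist": 0},
    {"tx": -1.5, "ty": 0.23, "tz": 0, "twist": 0},
    {"tx": -1.5, "ty": 0.23, "tz": 0, "twist": 0}
  ]
}}

```text
clock: 18.7
tool_pos: [0.5912, 0.0056, 0.1902]
tcp_rot: [-3.132, 0.242, 0.001]
contact_force: [0.6, 1.2, -0.5]
grip_width: 0.0239
```

```bash
python3 - <<'E'
from h import *
sframe(); prof(name="side7")
E
```

```text
tcp slot-frame mm: x 10.5 y 1.8  z(abs) 190.2 yaw-slot 0.18 deg grip 23.9 F [ 0.6  1.2 -0.5] t 18.7
bar x med 10.7 [6.1 15.8] ztop 107.2 blue x min -0.0 z at lip 31.6, blue max x 64.1
```

View pics/side7.png

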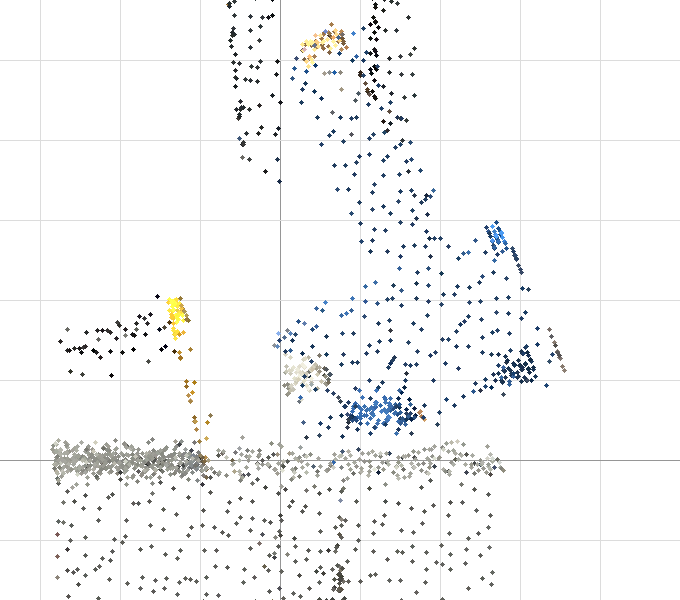

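```bash
python3 - <<'E'
from h import *
f=grab("scene"); crop(f,(285,180),45,"s11",8); f=grab("top"); crop(f,(245,175),40,"t11",8)
E
cd pics; python3 -c "
import cv2,numpy as np
a=cv2.imread('s11.png');b=cv2.imread('t11.png');h=400
cv2.imwrite('m2.png',np.hstack([cv2.resize(a,(400,400)),cv2.resize(b,(400,400))]))"
```

```text
(no output)
```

View pics/s11.png

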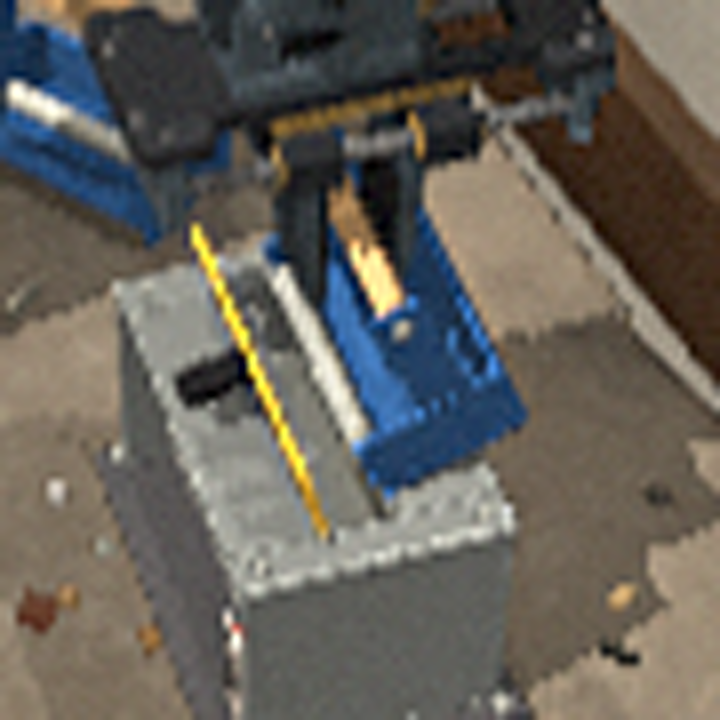

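View pics/t11.png

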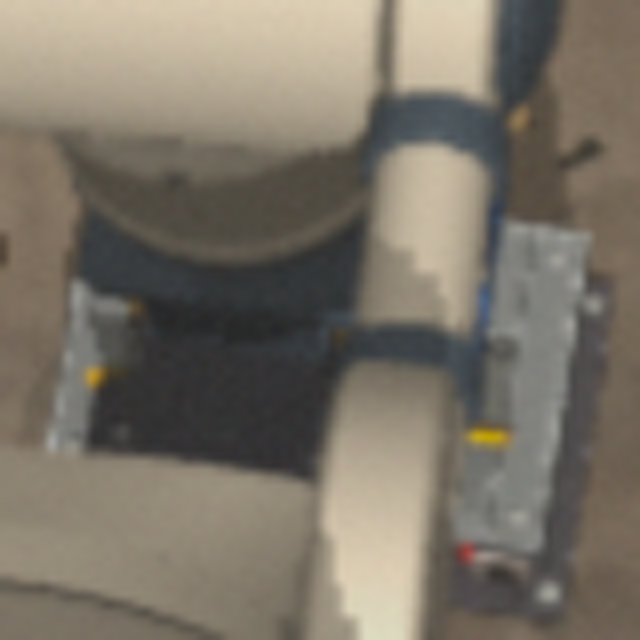

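{"method": "arm_command", "body": {
  "moves": [
    {"tx": -0.2, "ty": 0.03, "tz": 0, "twist": 0},
    {"tx": -0.4, "ty": 0.06, "tz": 0, "twist": 0},
    {"tx": -0.4, "ty": 0.06, "tz": 0, "twist": 0}
  ]
}}

```text
clock: 19.1
tool_pos: [0.5876, 0.0061, 0.1902]
tcp_rot: [3.132, -0.242, -0.001]
contact_force: [-0.2, 0.2, -1.0]
grip_width: 0.0238
```

```bash
python3 - <<'E'
from h import *
sframe(); prof(name="side8")
f=grab("scene"); crop(f,(285,180),45,"s12",8)
E
```

```text
tcp slot-frame mm: x 6.9 y 1.7  z(abs) 190.2 yaw-slot 0.18 deg grip 23.8 F [-0.2  0.2 -1. ] t 19.1
bar x med 6.9 [3.0 12.9] ztop 105.5 blue x min -3.5 z at lip 15.4, blue max x 59.1
```

View pics/s12.png

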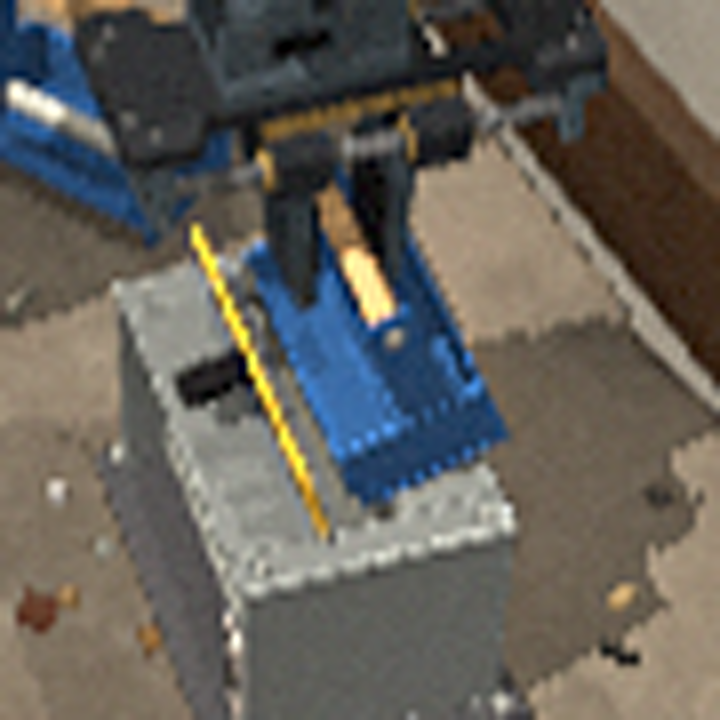

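View pics/side8.png

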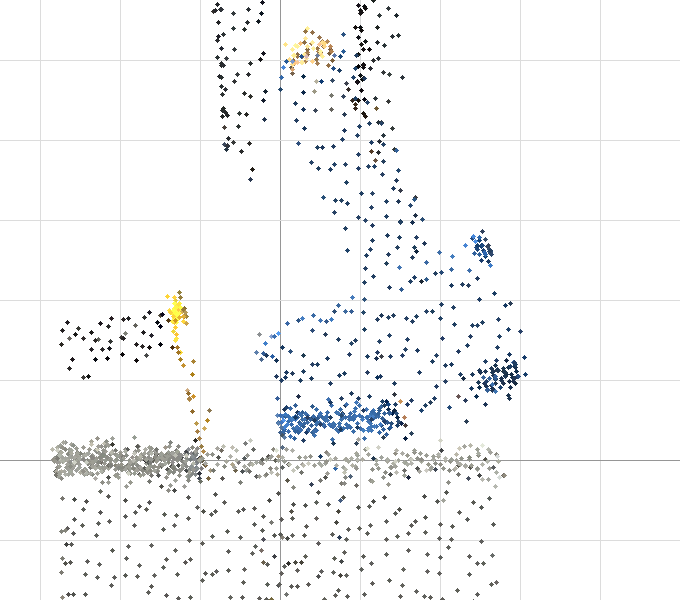

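{"method": "arm_command", "body": {
  "moves": [
    {"tx": 0.6, "ty": -0.1, "tz": 0, "twist": 0},
    {"tx": 1.2, "ty": -0.19, "tz": 0, "twist": 0},
    {"tx": 1.8, "ty": -0.28, "tz": 0, "twist": 0},
    {"tx": 2.4, "ty": -0.38, "tz": 0, "twist": 0},
    {"tx": 3.0, "ty": -0.47, "tz": 0, "twist": 0}
  ]
}}

```text
clock: 19.62
tool_pos: [0.6189, 0.0012, 0.1902]
tcp_rot: [3.132, -0.242, 0.0]
contact_force: [0.1, 0.2, 0.3]
grip_width: 0.0238
```

{"method": "arm_command", "body": {
  "moves": [
    {"tx": 0.3, "ty": -0.05, "tz": 0, "twist": 0},
    {"tx": 0.6, "ty": -0.1, "tz": 0, "twist": 0},
    {"tx": 0.8, "ty": -0.12, "tz": 0, "twist": 0},
    {"tx": 0.8, "ty": -0.12, "tz": 0, "twist": 0}
  ]
}}

```text
clock: 19.95
tool_pos: [0.6263, 0.0001, 0.1902]
tcp_rot: [-3.132, 0.242, -0.0]
contact_force: [0.0, -0.2, -0.8]
grip_width: 0.024
```

```bash
python3 - <<'E'
from h import *
sframe(); prof(name="side9")
f=grab("scene"); crop(f,(285,180),45,"s13",8)
E
```

```text
tcp slot-frame mm: x 46.1 y 1.9  z(abs) 190.2 yaw-slot 0.18 deg grip 24.0 F [ 0.  -0.2 -0.8] t 19.9
bar x med 40.6 [36.3 47.0] ztop 99.9 blue x min 0.0 z at lip 13.8, blue max x 63.0
```

View pics/s13.png

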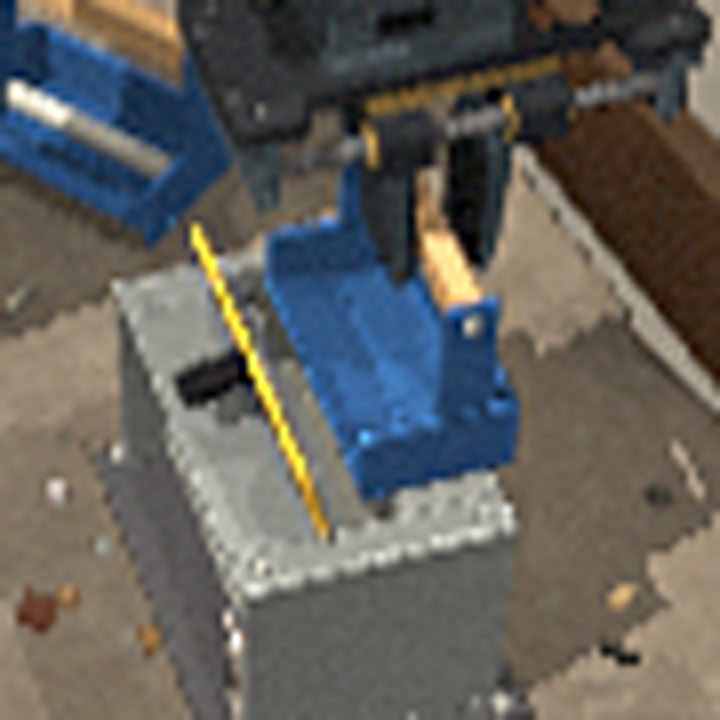

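View pics/side9.png

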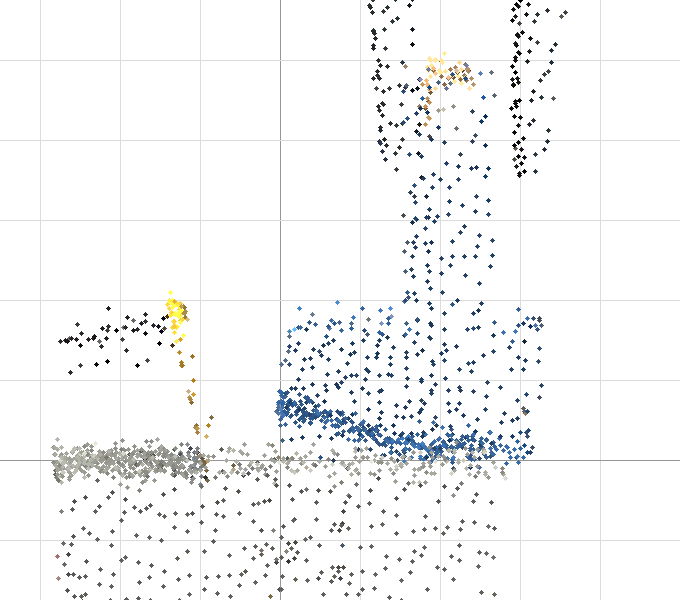

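{"method": "arm_command", "body": {
  "moves": [
    {"tx": -0.5, "ty": 0.08, "tz": 0, "twist": 0},
    {"tx": -0.5, "ty": 0.08, "tz": 0, "twist": 0}
  ],
  "jaw": 1,
  "force": 20
}}

```text
clock: 20.22
tool_pos: [0.62, 0.0012, 0.1903]
tcp_rot: [-3.132, 0.242, 0.001]
contact_force: [2.3, 0.2, 0.8]
grip_width: 0.0133
```

{"method": "arm_command", "body": {
  "moves": [
    {"tx": 0, "ty": 0, "tz": 0, "twist": 0},
    {"tx": 0, "ty": 0, "tz": 0, "twist": 0},
    {"tx": 0, "ty": 0, "tz": 0, "twist": 0}
  ]
}}

```text
clock: 20.47
tool_pos: [0.6208, 0.001, 0.1902]
tcp_rot: [-3.132, 0.242, 0.001]
contact_force: [-0.3, 0.6, -2.5]
grip_width: 0.012
```

{"method": "arm_command", "body": {
  "moves": [
    {"tx": 0, "ty": 0, "tz": 1, "twist": 0},
    {"tx": 0, "ty": 0, "tz": 3, "twist": 0},
    {"tx": 0, "ty": 0, "tz": 5, "twist": 0},
    {"tx": 0, "ty": 0, "tz": 7, "twist": 0},
    {"tx": 0, "ty": 0, "tz": 7, "twist": 0}
  ]
}}

```text
clock: 20.88
tool_pos: [0.6228, 0.0009, 0.265]
tcp_rot: [3.132, -0.242, 0.01]
contact_force: [1.2, -0.6, -2.3]
grip_width: 0.0116
```

```bash
python3 - <<'E'
from h import *
sframe(); f=grab("wrist","w12"); f=grab("scene"); crop(f,(280,190),45,"s14",8)
E
```

```text
tcp slot-frame mm: x 42.5 y 2.0  z(abs) 265.0 yaw-slot 0.18 deg grip 11.6 F [ 1.2 -0.6 -2.3] t 20.9
```

View pics/w12.png

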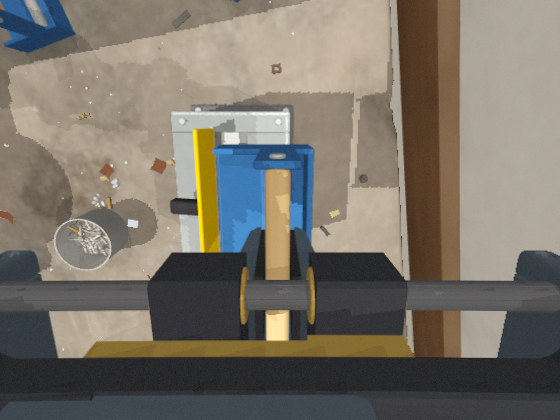

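View pics/s14.png

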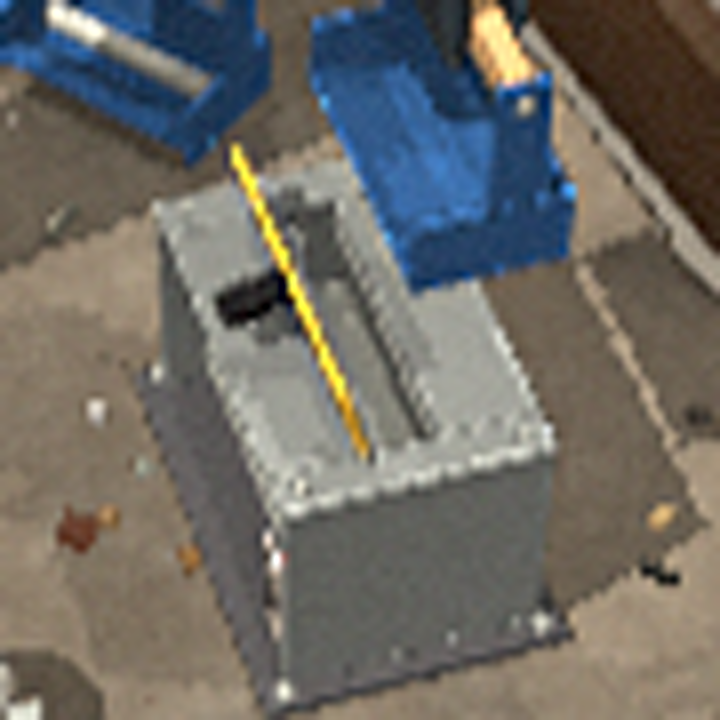

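{"method": "arm_command", "body": {
  "moves": [
    {"tx": -2, "ty": -2.2, "tz": 0, "twist": 0.04},
    {"tx": -4.5, "ty": -4.9, "tz": 0, "twist": 0.1},
    {"tx": -7, "ty": -7.6, "tz": 0, "twist": 0.16},
    {"tx": -9.5, "ty": -10.3, "tz": 0, "twist": 0.22},
    {"tx": -12, "ty": -13, "tz": 0, "twist": 0.28}
  ]
}}

```text
clock: 21.4
tool_pos: [0.499, -0.1296, 0.2591]
tcp_rot: [-3.134, -0.203, 0.003]
contact_force: [0.9, -0.7, -2.3]
grip_width: 0.0117
```

{"method": "arm_command", "body": {
  "moves": [
    {"tx": -2.5, "ty": -2.7, "tz": -1, "twist": 0.06},
    {"tx": -5, "ty": -5.4, "tz": -3, "twist": 0.12},
    {"tx": -7.5, "ty": -8.1, "tz": -5, "twist": 0.18},
    {"tx": -10, "ty": -10.7, "tz": -7, "twist": 0.24},
    {"tx": -12, "ty": -13, "tz": -9, "twist": 0.27}
  ]
}}

```text
clock: 21.82
tool_pos: [0.3785, -0.2596, 0.1688]
tcp_rot: [-3.078, -0.623, 0.002]
contact_force: [1.1, 0.0, -2.7]
grip_width: 0.0117
```

{"method": "arm_command", "body": {
  "moves": [
    {"tx": 0, "ty": 0, "tz": -3, "twist": 0},
    {"tx": 0, "ty": 0, "tz": -6, "twist": 0},
    {"tx": 0, "ty": 0, "tz": -8, "twist": 0},
    {"tx": 0, "ty": 0, "tz": -9, "twist": 0},
    {"tx": 0, "ty": 0, "tz": -9.5, "twist": 0}
  ]
}}

```text
clock: 22.23
tool_pos: [0.3796, -0.258, 0.0731]
tcp_rot: [-3.077, -0.617, 0.004]
contact_force: [0.5, -0.9, -2.3]
grip_width: 0.0118
```

{"method": "arm_command", "body": {
  "moves": [
    {"tx": 0, "ty": 0, "tz": -0.1, "twist": 0},
    {"tx": 0, "ty": 0, "tz": -0.25, "twist": 0},
    {"tx": 0, "ty": 0, "tz": -0.25, "twist": 0}
  ]
}}

```text
clock: 22.48
tool_pos: [0.3812, -0.2591, 0.0731]
tcp_rot: [3.08, 0.618, 0.001]
contact_force: [-0.3, 0.5, -2.4]
grip_width: 0.012
```

{"method": "arm_command", "body": {
  "moves": [
    {"tx": 0, "ty": 0, "tz": -0.15, "twist": 0},
    {"tx": 0, "ty": 0, "tz": -0.3, "twist": 0},
    {"tx": 0, "ty": 0, "tz": -0.3, "twist": 0},
    {"tx": 0, "ty": 0, "tz": -0.3, "twist": 0}
  ]
}}

```text
clock: 22.82
tool_pos: [0.3813, -0.259, 0.0702]
tcp_rot: [3.08, 0.618, 0.001]
contact_force: [1.1, 4.3, 4.0]
grip_width: 0.0118
```

Contact. Open, rise, and head for the tray at the near left (B).

{"method": "arm_command", "body": {
  "moves": [
    {"tx": 0, "ty": 0, "tz": 0, "twist": 0},
    {"tx": 0, "ty": 0, "tz": 0, "twist": 0},
    {"tx": 0, "ty": 0, "tz": 0, "twist": 0},
    {"tx": 0, "ty": 0, "tz": 0, "twist": 0},
    {"tx": 0, "ty": 0, "tz": 0, "twist": 0}
  ],
  "jaw": 0.5
}}

```text
clock: 23.23
tool_pos: [0.381, -0.2591, 0.0698]
tcp_rot: [3.08, 0.618, -0.0]
contact_force: [0.4, -0.6, -0.3]
grip_width: 0.0424
```

{"method": "arm_command", "body": {
  "moves": [
    {"tx": 0, "ty": 0, "tz": 2, "twist": 0},
    {"tx": 0, "ty": 0, "tz": 6, "twist": 0},
    {"tx": 0, "ty": 0, "tz": 10, "twist": 0},
    {"tx": 0, "ty": 0, "tz": 14, "twist": 0},
    {"tx": 0, "ty": 4, "tz": 14, "twist": -0.05}
  ]
}}

```text
clock: 23.65
tool_pos: [0.3849, -0.2253, 0.2165]
tcp_rot: [3.085, 0.537, 0.012]
contact_force: [3.2, 0.6, 1.5]
grip_width: 0.0455
```

{"method": "arm_command", "body": {
  "moves": [
    {"tx": 0, "ty": 4, "tz": 0, "twist": -0.05},
    {"tx": 0, "ty": 8, "tz": 0, "twist": -0.1},
    {"tx": 0, "ty": 12, "tz": 0, "twist": -0.1},
    {"tx": 0, "ty": 16, "tz": 0, "twist": -0.1},
    {"tx": 0, "ty": 20, "tz": 0, "twist": -0.1}
  ]
}}

```text
clock: 24.07
tool_pos: [0.3805, -0.0174, 0.2099]
tcp_rot: [3.118, 0.384, 0.001]
contact_force: [1.0, 0.2, -0.5]
grip_width: 0.0455
```

```bash
python3 - <<'E'
from h import *
o,m,y=tool(); print("yaw",np.degrees(y),o["tool_pos"])
f=grab("wrist","w14"); f=grab("scene","s15");
for n in ("top","scene"):
    print(n); [print(t) for t in trays(grab(n)) if t[1].min()<18]
E
```

```text
yaw 14.057215097265248 [ 0.38047334 -0.01737117  0.20994657]
top
(array([0.6171, 0.2825, 0.0966]), array([ 13.6, 105.6]), 28.0, np.float64(27.9), np.int32(190))
(array([ 0.3818, -0.2582,  0.0963]), array([ 11.4, 106.2]), 23.1, np.float64(23.0), np.int32(164))
(array([0.3786, 0.2622, 0.0966]), array([ 13.6, 107.7]), 9.2, np.float64(10.5), np.int32(172))
scene
(array([0.3743, 0.2703, 0.0944]), array([15.7, 88.6]), 8.4, np.float64(9.0), np.int32(79))
(array([ 0.3791, -0.2616,  0.0959]), array([ 14.4, 103.9]), 22.9, np.float64(22.9), np.int32(214))
```

View pics/w14.png

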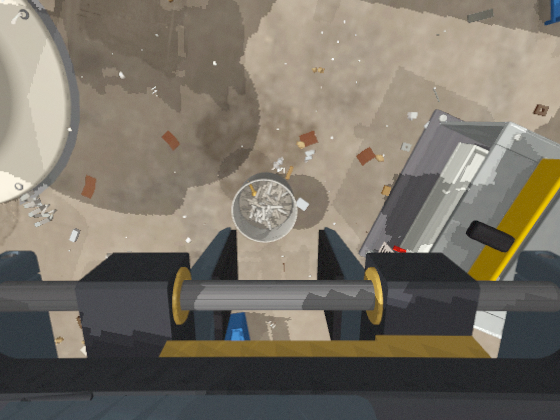

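View pics/s15.png

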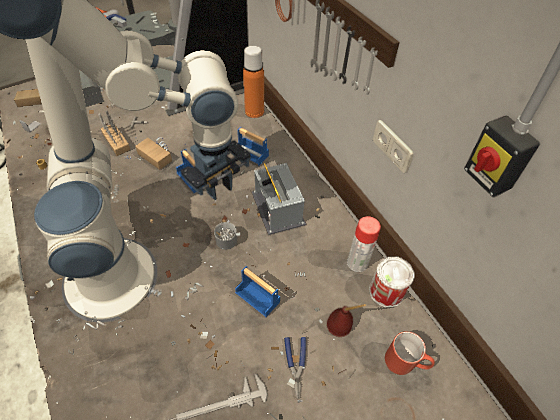

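{"method": "arm_command", "body": {
  "moves": [
    {"tx": 0, "ty": 4, "tz": 0, "twist": -0.03},
    {"tx": 0, "ty": 8, "tz": 0, "twist": -0.06},
    {"tx": 0, "ty": 12, "tz": 0, "twist": -0.06},
    {"tx": 0, "ty": 16, "tz": 0, "twist": -0.06},
    {"tx": -0.2, "ty": 20, "tz": 0, "twist": -0.06}
  ]
}}

```text
clock: 24.68
tool_pos: [0.3798, 0.1815, 0.2099]
tcp_rot: [3.128, 0.287, 0.001]
contact_force: [1.8, -0.6, -0.7]
grip_width: 0.0456
```

{"method": "arm_command", "body": {
  "moves": [
    {"tx": 0, "ty": 4, "tz": 0, "twist": 0},
    {"tx": 0, "ty": 7.8, "tz": 0, "twist": 0},
    {"tx": 0, "ty": 7.8, "tz": 0, "twist": 0},
    {"tx": 0, "ty": 7.8, "tz": 0, "twist": 0}
  ]
}}

```text
clock: 25.02
tool_pos: [0.3797, 0.2594, 0.2095]
tcp_rot: [3.128, 0.294, -0.0]
contact_force: [-0.6, 0.3, 0.4]
grip_width: 0.0453
```

```bash
python3 - <<'E'
from h import *
o,m,y=tool(); print("yaw",np.degrees(y),o["tool_pos"])
f=grab("wrist","w15"); [print(t) for t in trays(f)]
E
```

```text
yaw 10.729527131877719 [0.37974192 0.25938356 0.20950757]
(array([0.3797, 0.2609, 0.0984]), array([ 11.5, 108.1]), 10.4, np.float64(10.5), np.int32(1476))
(array([0.6113, 0.294 , 0.0971]), array([12.9, 83.1]), 28.3, np.float64(28.7), np.int32(1901))
```

View pics/w15.png

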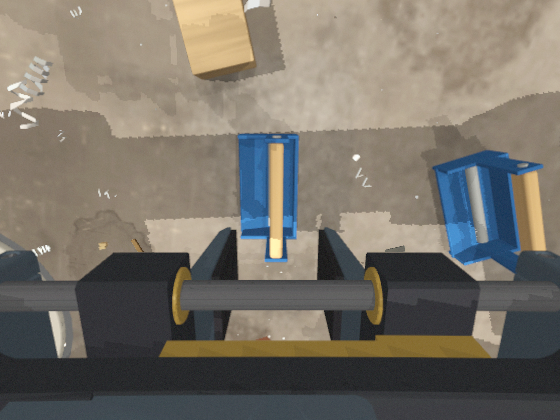

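{"method": "arm_command", "body": {
  "moves": [
    {"tx": 0, "ty": 0.15, "tz": -3.5, "twist": 0},
    {"tx": 0, "ty": 0.15, "tz": -7, "twist": 0},
    {"tx": 0, "ty": 0.15, "tz": -10, "twist": 0},
    {"tx": 0, "ty": 0.15, "tz": -12.5, "twist": 0},
    {"tx": 0, "ty": 0.15, "tz": -13.9, "twist": 0}
  ]
}}

```text
clock: 25.48
tool_pos: [0.3787, 0.2578, 0.0686]
tcp_rot: [3.127, 0.287, -0.004]
contact_force: [-0.7, -0.2, 0.6]
grip_width: 0.0458
```

{"method": "arm_command", "body": {
  "moves": [
    {"tx": 0, "ty": 0, "tz": 0, "twist": 0},
    {"tx": 0, "ty": 0, "tz": 0, "twist": 0},
    {"tx": 0, "ty": 0, "tz": 0, "twist": 0},
    {"tx": 0, "ty": 0, "tz": 0, "twist": 0},
    {"tx": 0, "ty": 0, "tz": 0, "twist": 0}
  ],
  "jaw": 1,
  "force": 20
}}

```text
clock: 25.9
tool_pos: [0.3797, 0.2605, 0.0719]
tcp_rot: [-3.127, -0.291, -0.003]
contact_force: [-0.1, -0.0, -0.7]
grip_width: 0.0153
```

{"method": "arm_command", "body": {
  "moves": [
    {"tx": 0, "ty": 0, "tz": 0, "twist": 0},
    {"tx": 0, "ty": 0, "tz": 0, "twist": 0},
    {"tx": 0, "ty": 0, "tz": 0, "twist": 0}
  ]
}}

```text
clock: 26.15
tool_pos: [0.3793, 0.2605, 0.0715]
tcp_rot: [-3.128, -0.292, -0.002]
contact_force: [0.1, -3.8, 11.8]
grip_width: 0.0116
```

{"method": "arm_command", "body": {
  "moves": [
    {"tx": 0, "ty": 0, "tz": 1, "twist": 0},
    {"tx": 0, "ty": 0, "tz": 3, "twist": 0},
    {"tx": 0, "ty": 0, "tz": 6, "twist": 0},
    {"tx": 0, "ty": 0, "tz": 9, "twist": 0},
    {"tx": 0, "ty": 0, "tz": 12, "twist": 0}
  ]
}}

```text
clock: 26.57
tool_pos: [0.3785, 0.2603, 0.1923]
tcp_rot: [3.128, 0.292, -0.001]
contact_force: [1.1, 0.7, -3.2]
grip_width: 0.0118
```

{"method": "arm_command", "body": {
  "moves": [
    {"tx": 0.5, "ty": -0.5, "tz": 2, "twist": -0.02},
    {"tx": 1.5, "ty": -1.5, "tz": 4, "twist": -0.05},
    {"tx": 3, "ty": -3.1, "tz": 6, "twist": -0.09},
    {"tx": 5, "ty": -5.2, "tz": 7, "twist": -0.13},
    {"tx": 7, "ty": -7.3, "tz": 7, "twist": -0.17}
  ]
}}

```text
clock: 26.98
tool_pos: [0.4503, 0.1871, 0.2635]
tcp_rot: [-3.14, -0.024, -0.006]
contact_force: [0.9, 0.4, -3.6]
grip_width: 0.0119
```

{"method": "arm_command", "body": {
  "moves": [
    {"tx": 2.2, "ty": -2.3, "tz": 0, "twist": -0.04},
    {"tx": 4.4, "ty": -4.6, "tz": 0, "twist": -0.08},
    {"tx": 6.6, "ty": -6.8, "tz": 0, "twist": -0.12},
    {"tx": 8.8, "ty": -9.1, "tz": 0, "twist": -0.15},
    {"tx": 11, "ty": -11.4, "tz": 0, "twist": -0.174}
  ]
}}

```text
clock: 27.4
tool_pos: [0.5595, 0.0722, 0.2609]
tcp_rot: [-3.132, 0.25, 0.0]
contact_force: [0.4, 0.8, -3.3]
grip_width: 0.012
```

{"method": "arm_command", "body": {
  "moves": [
    {"tx": 2, "ty": -2, "tz": 0, "twist": 0},
    {"tx": 4, "ty": -4, "tz": 0, "twist": 0},
    {"tx": 5.8, "ty": -5.8, "tz": 0, "twist": 0},
    {"tx": 6.9, "ty": -7, "tz": 0, "twist": 0},
    {"tx": 7.3, "ty": -7.5, "tz": 0, "twist": 0}
  ]
}}

```text
clock: 27.82
tool_pos: [0.6331, -0.0033, 0.2604]
tcp_rot: [3.131, -0.25, -0.0]
contact_force: [-0.5, 0.6, -3.2]
grip_width: 0.0121
```

{"method": "arm_command", "body": {
  "moves": [
    {"tx": 0, "ty": 0, "tz": 0, "twist": 0},
    {"tx": 0, "ty": 0, "tz": 0, "twist": 0}
  ]
}}

```text
clock: 27.98
tool_pos: [0.6313, -0.0011, 0.2606]
tcp_rot: [-3.132, 0.248, 0.001]
contact_force: [-0.1, -0.2, -2.5]
grip_width: 0.0119
```

```bash
python3 - <<'E'
from h import *
sframe(); f=grab("scene"); crop(f,(290,170),50,"s16",8)
E
```

```text
tcp slot-frame mm: x 51.2 y 1.4  z(abs) 260.6 yaw-slot -0.06 deg grip 11.9 F [-0.1 -0.2 -2.5] t 28.0
```

View pics/s16.png

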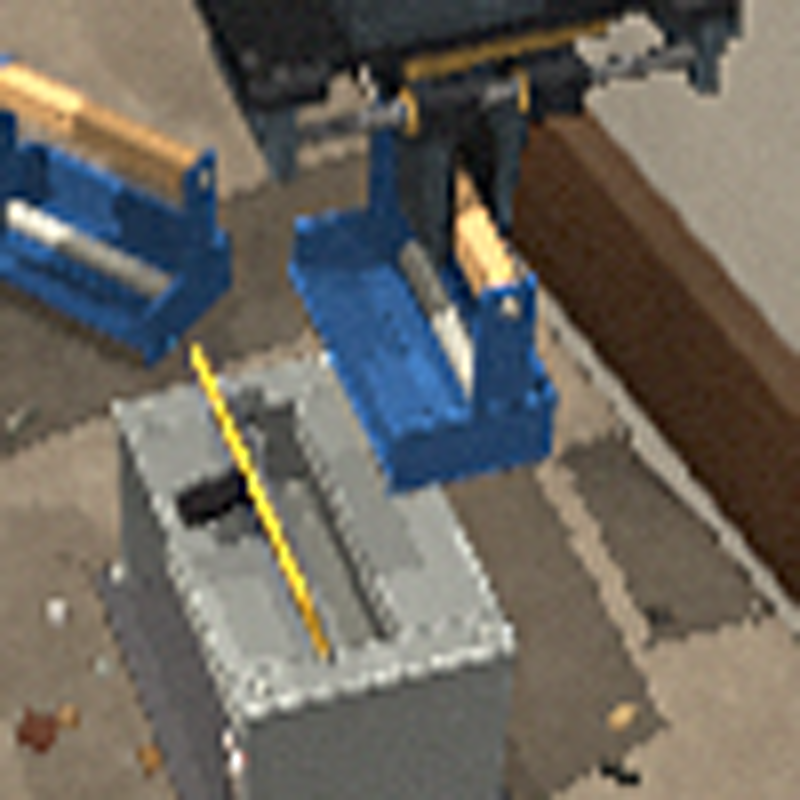

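{"method": "arm_command", "body": {
  "moves": [
    {"tx": 0.05, "ty": 0, "tz": -1, "twist": 0},
    {"tx": 0.05, "ty": 0, "tz": -2.5, "twist": 0},
    {"tx": 0.05, "ty": 0, "tz": -4, "twist": 0},
    {"tx": 0.05, "ty": 0, "tz": -5.5, "twist": 0},
    {"tx": 0.05, "ty": 0, "tz": -6.5, "twist": 0}
  ]
}}

```text
clock: 28.45
tool_pos: [0.6313, -0.0007, 0.1939]
tcp_rot: [-3.132, 0.247, 0.003]
contact_force: [-1.1, 1.4, -3.5]
grip_width: 0.012
```

{"method": "arm_command", "body": {
  "moves": [
    {"tx": 0, "ty": 0, "tz": 0, "twist": 0},
    {"tx": 0, "ty": 0, "tz": -0.2, "twist": 0},
    {"tx": 0, "ty": 0, "tz": -0.4, "twist": 0},
    {"tx": 0, "ty": 0, "tz": -0.45, "twist": 0},
    {"tx": 0, "ty": 0, "tz": -0.45, "twist": 0}
  ]
}}

```text
clock: 28.87
tool_pos: [0.6328, -0.0015, 0.1918]
tcp_rot: [-3.132, 0.248, -0.001]
contact_force: [0.7, 0.7, -2.9]
grip_width: 0.0117
```

{"method": "arm_command", "body": {
  "moves": [
    {"tx": 0, "ty": 0, "tz": -0.15, "twist": 0},
    {"tx": 0, "ty": 0, "tz": -0.2, "twist": 0},
    {"tx": 0, "ty": 0, "tz": -0.2, "twist": 0}
  ]
}}

```text
clock: 29.12
tool_pos: [0.6336, -0.0017, 0.1915]
tcp_rot: [3.132, -0.248, 0.005]
contact_force: [-3.2, 0.3, 16.9]
grip_width: 0.0118
```

{"method": "arm_command", "body": {
  "moves": [
    {"tx": 0, "ty": 0, "tz": 0, "twist": 0},
    {"tx": 0, "ty": 0, "tz": 0, "twist": 0},
    {"tx": 0, "ty": 0, "tz": 0, "twist": 0},
    {"tx": 0, "ty": 0, "tz": 0, "twist": 0}
  ],
  "jaw": 0.74
}}

```text
clock: 29.45
tool_pos: [0.6326, -0.0016, 0.1894]
tcp_rot: [-3.132, 0.248, -0.0]
contact_force: [0.5, -0.6, 0.2]
grip_width: 0.0236
```

{"method": "arm_command", "body": {
  "moves": [
    {"tx": -0.6, "ty": 0.1, "tz": 0, "twist": 0},
    {"tx": -1.1, "ty": 0.17, "tz": 0, "twist": 0},
    {"tx": -1.6, "ty": 0.25, "tz": 0, "twist": 0},
    {"tx": -2.1, "ty": 0.33, "tz": 0, "twist": 0},
    {"tx": -2.5, "ty": 0.39, "tz": 0, "twist": 0}
  ]
}}

```text
clock: 29.87
tool_pos: [0.6068, 0.0025, 0.1895]
tcp_rot: [-3.132, 0.248, -0.0]
contact_force: [1.7, -0.4, 1.4]
grip_width: 0.0238
```

```bash
python3 - <<'E'
from h import *
sframe(); prof(name="side10")
E
```

```text
tcp slot-frame mm: x 26.5 y 1.2  z(abs) 189.5 yaw-slot -0.05 deg grip 23.8 F [ 1.7 -0.4  1.4] t 29.9
bar x med 28.4 [24.6 33.8] ztop 106.8 blue x min 6.9 z at lip 13.1, blue max x 69.4
```

View pics/side10.png

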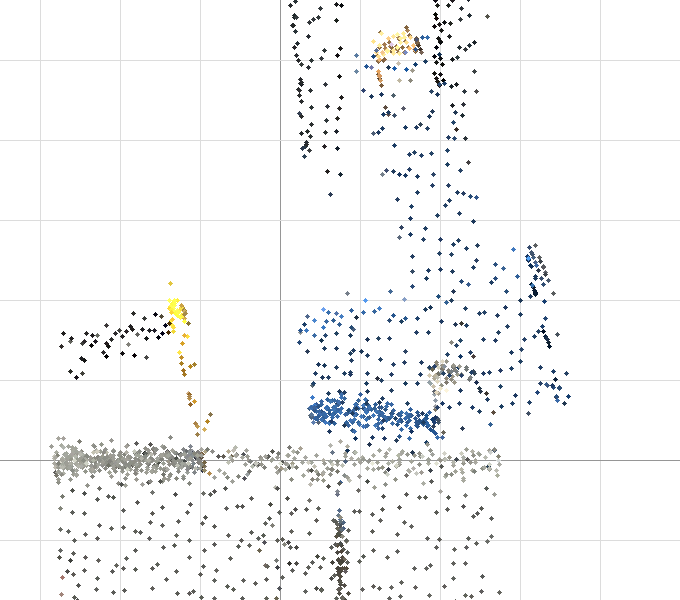

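Same as before; continue the push as in the first pour.

{"method": "arm_command", "body": {
  "moves": [
    {"tx": -0.4, "ty": 0.06, "tz": 0, "twist": 0},
    {"tx": -0.8, "ty": 0.13, "tz": 0, "twist": 0},
    {"tx": -1.2, "ty": 0.19, "tz": 0, "twist": 0},
    {"tx": -1.5, "ty": 0.23, "tz": 0, "twist": 0},
    {"tx": -1.5, "ty": 0.23, "tz": 0, "twist": 0}
  ]
}}

```text
clock: 30.33
tool_pos: [0.5917, 0.0048, 0.1893]
tcp_rot: [-3.132, 0.248, 0.001]
contact_force: [1.3, -0.6, -1.1]
grip_width: 0.0233
```

{"method": "arm_command", "body": {
  "moves": [
    {"tx": -0.2, "ty": 0.03, "tz": 0, "twist": 0},
    {"tx": -0.4, "ty": 0.06, "tz": 0, "twist": 0},
    {"tx": -0.4, "ty": 0.06, "tz": 0, "twist": 0}
  ]
}}

```text
clock: 30.58
tool_pos: [0.5882, 0.0053, 0.1893]
tcp_rot: [-3.132, 0.248, 0.001]
contact_force: [0.7, 0.4, 1.1]
grip_width: 0.0235
```

```bash
python3 - <<'E'
from h import *
sframe(); prof(name="side11")
f=grab("scene"); crop(f,(285,180),45,"s17",8)
E
```

```text
tcp slot-frame mm: x 7.6 y 1.0  z(abs) 189.3 yaw-slot -0.05 deg grip 23.5 F [0.7 0.4 1.1] t 30.6
bar x med 7.2 [2.4 13.6] ztop 107.9 blue x min 0.2 z at lip 33.8, blue max x 63.3
```

View pics/s17.png

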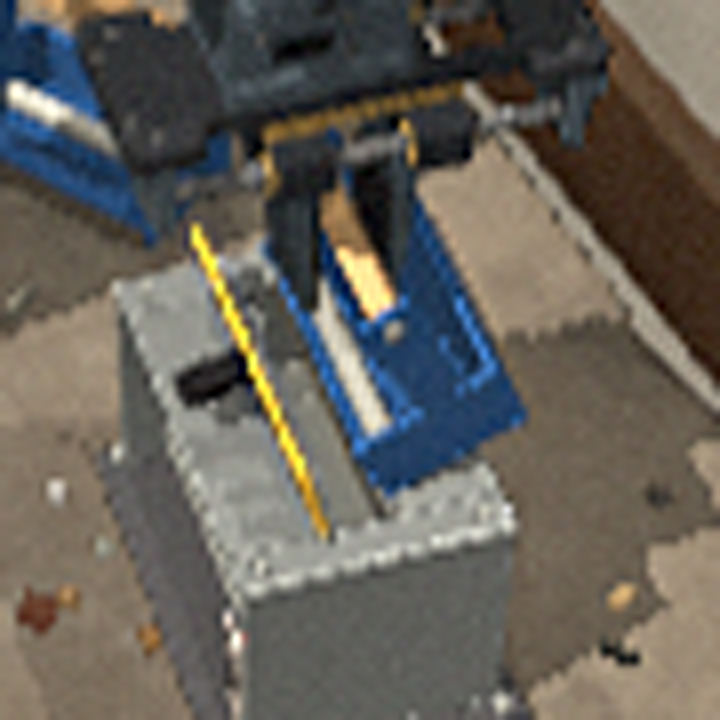

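View pics/side11.png

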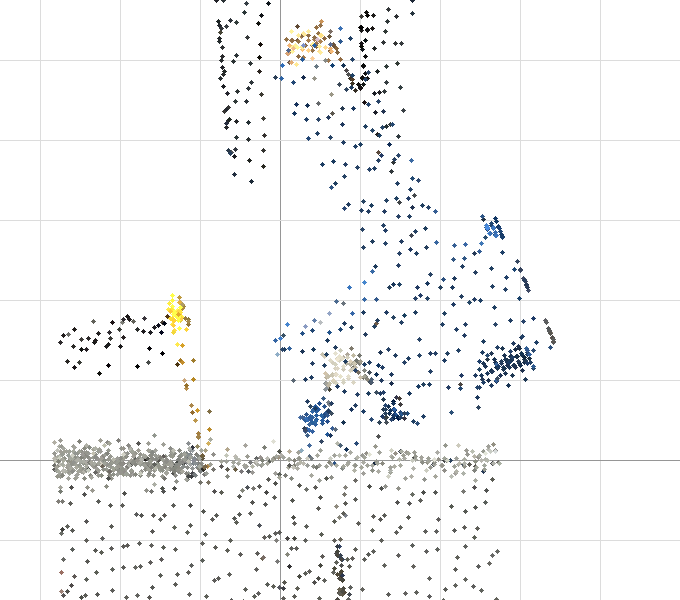

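{"method": "arm_command", "body": {
  "moves": [
    {"tx": -0.2, "ty": 0.03, "tz": 0, "twist": 0},
    {"tx": -0.4, "ty": 0.06, "tz": 0, "twist": 0},
    {"tx": -0.4, "ty": 0.06, "tz": 0, "twist": 0},
    {"tx": -0.4, "ty": 0.06, "tz": 0, "twist": 0},
    {"tx": -0.4, "ty": 0.06, "tz": 0, "twist": 0}
  ]
}}

```text
clock: 31.1
tool_pos: [0.5845, 0.0059, 0.1893]
tcp_rot: [3.132, -0.248, -0.0]
contact_force: [-0.3, 0.2, -0.2]
grip_width: 0.0238
```

```bash
python3 - <<'E'
from h import *
sframe(); prof(name="side12")
f=grab("scene"); crop(f,(285,180),45,"s18",8)
E
```

```text
tcp slot-frame mm: x 3.9 y 1.0  z(abs) 189.3 yaw-slot -0.05 deg grip 23.8 F [-0.3  0.2 -0.2] t 31.1
bar x med 4.6 [-0.3 9.5] ztop 103.0 blue x min -7.9 z at lip 13.1, blue max x 53.8
```

View pics/s18.png

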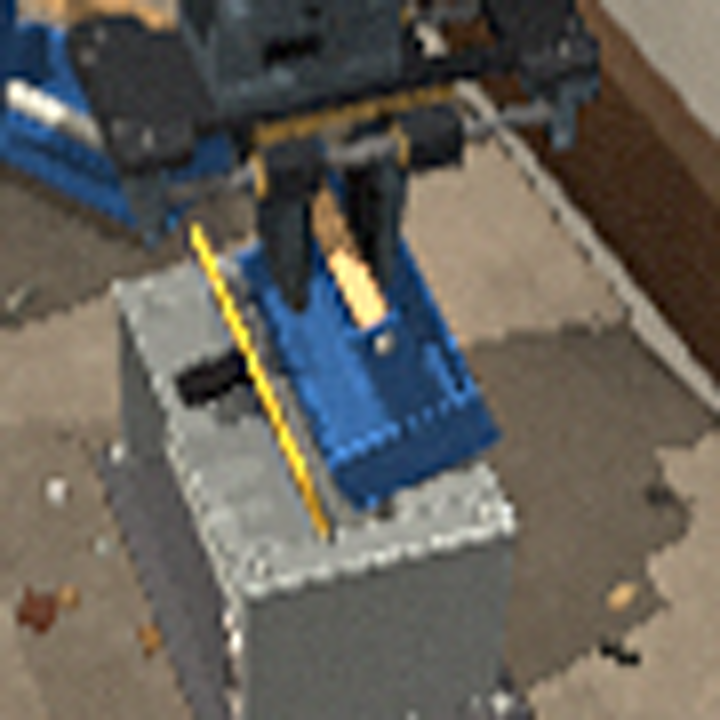

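View pics/side12.png

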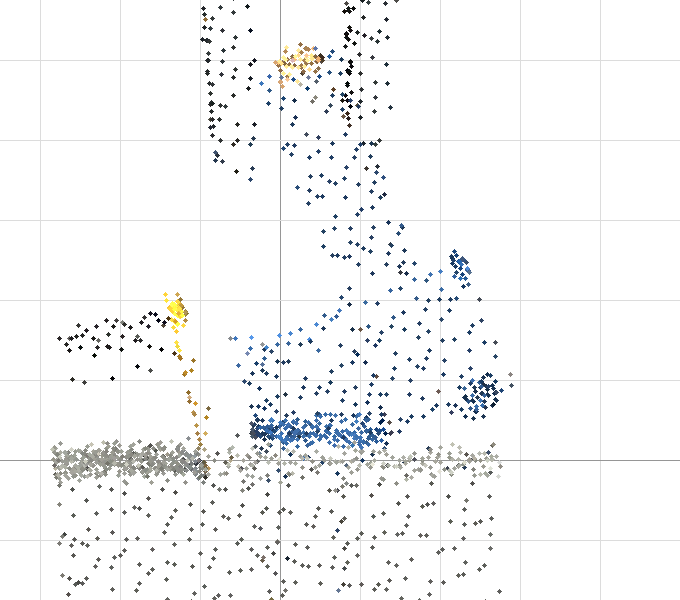

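{"method": "arm_command", "body": {
  "moves": [
    {"tx": 0.6, "ty": -0.1, "tz": 0, "twist": 0},
    {"tx": 1.2, "ty": -0.19, "tz": 0, "twist": 0},
    {"tx": 1.8, "ty": -0.28, "tz": 0, "twist": 0},
    {"tx": 2.4, "ty": -0.38, "tz": 0, "twist": 0},
    {"tx": 3.0, "ty": -0.47, "tz": 0, "twist": 0}
  ]
}}

```text
clock: 31.62
tool_pos: [0.6154, 0.001, 0.1893]
tcp_rot: [3.132, -0.248, 0.0]
contact_force: [-0.2, 0.5, 0.9]
grip_width: 0.0234
```

{"method": "arm_command", "body": {
  "moves": [
    {"tx": 0.3, "ty": -0.05, "tz": 0, "twist": 0},
    {"tx": 0.6, "ty": -0.1, "tz": 0, "twist": 0},
    {"tx": 0.8, "ty": -0.12, "tz": 0, "twist": 0},
    {"tx": 0.8, "ty": -0.12, "tz": 0, "twist": 0}
  ]
}}

```text
clock: 31.95
tool_pos: [0.6228, -0.0001, 0.1892]
tcp_rot: [3.132, -0.248, 0.0]
contact_force: [-0.9, 0.5, -0.2]
grip_width: 0.0235
```

```bash
python3 - <<'E'
from h import *
sframe(); prof(name="side13")
f=grab("scene"); crop(f,(285,180),45,"s19",8)
E
```

```text
tcp slot-frame mm: x 42.6 y 1.1  z(abs) 189.2 yaw-slot -0.06 deg grip 23.5 F [-0.9  0.5 -0.2] t 31.9
bar x med 37.2 [33.0 44.2] ztop 100.1 blue x min -3.1 z at lip 14.0, blue max x 60.2
```

View pics/s19.png

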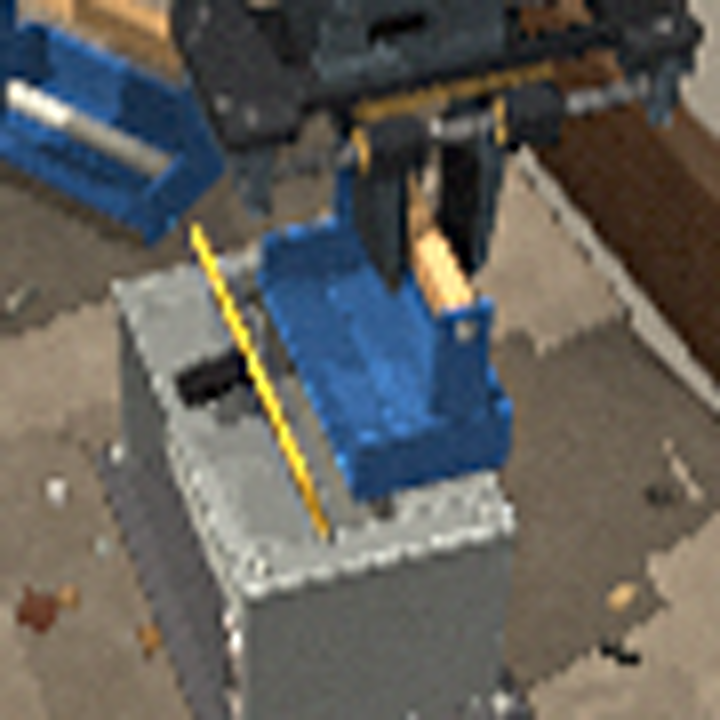

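{"method": "arm_command", "body": {
  "moves": [
    {"tx": -0.5, "ty": 0.08, "tz": 0, "twist": 0},
    {"tx": -0.5, "ty": 0.08, "tz": 0, "twist": 0},
    {"tx": -0.5, "ty": 0.08, "tz": 0, "twist": 0},
    {"tx": -0.5, "ty": 0.08, "tz": 0, "twist": 0},
    {"tx": -0.5, "ty": 0.08, "tz": 0, "twist": 0}
  ],
  "jaw": 1,
  "force": 20
}}

```text
clock: 32.47
tool_pos: [0.6173, 0.0008, 0.1892]
tcp_rot: [-3.132, 0.248, 0.001]
contact_force: [0.2, 0.9, -2.3]
grip_width: 0.0118
```

{"method": "arm_command", "body": {
  "moves": [
    {"tx": 0, "ty": 0, "tz": 1, "twist": 0},
    {"tx": 0, "ty": 0, "tz": 3, "twist": 0},
    {"tx": 0, "ty": 0, "tz": 5, "twist": 0},
    {"tx": 0, "ty": 0, "tz": 7, "twist": 0},
    {"tx": 0, "ty": 0, "tz": 7, "twist": 0}
  ]
}}

```text
clock: 32.88
tool_pos: [0.6193, 0.0006, 0.264]
tcp_rot: [3.132, -0.248, 0.01]
contact_force: [1.7, -0.3, -1.7]
grip_width: 0.0121
```

{"method": "arm_command", "body": {
  "moves": [
    {"tx": -2, "ty": 2.2, "tz": 0, "twist": 0.03},
    {"tx": -4.5, "ty": 4.9, "tz": 0, "twist": 0.07},
    {"tx": -7, "ty": 7.6, "tz": 0, "twist": 0.1},
    {"tx": -9.5, "ty": 10.3, "tz": 0, "twist": 0.14},
    {"tx": -12, "ty": 13, "tz": 0, "twist": 0.17}
  ]
}}

```text
clock: 33.3
tool_pos: [0.496, 0.1316, 0.2591]
tcp_rot: [3.142, 0.021, -0.001]
contact_force: [0.8, 1.1, -2.2]
grip_width: 0.0121
```

```bash
python3 - <<'E'
from h import *
sframe(); o,m,y=tool(); print(o["tool_pos"],np.degrees(y))
f=grab("scene"); crop(f,(280,190),45,"s20",8)
for n in ("top","scene"):
    print(n); [print(t) for t in trays(grab(n)) if t[1].min()<18]
f=grab("wrist","w20")
E
```

```text
tcp slot-frame mm: x -103.2 y 111.3  z(abs) 259.1 yaw-slot 9.78 deg grip 12.1 F [ 0.8  1.1 -2.2] t 33.3
[0.49597905 0.13158634 0.25908261] 0.7815964868677413
top
(array([ 0.3816, -0.2579,  0.097 ]), array([ 11.6, 104.9]), 23.1, np.float64(22.9), np.int32(162))
scene
(array([ 0.3789, -0.2601,  0.0959]), array([ 13.5, 106.6]), 22.7, np.float64(22.5), np.int32(212))
```

View pics/s20.png

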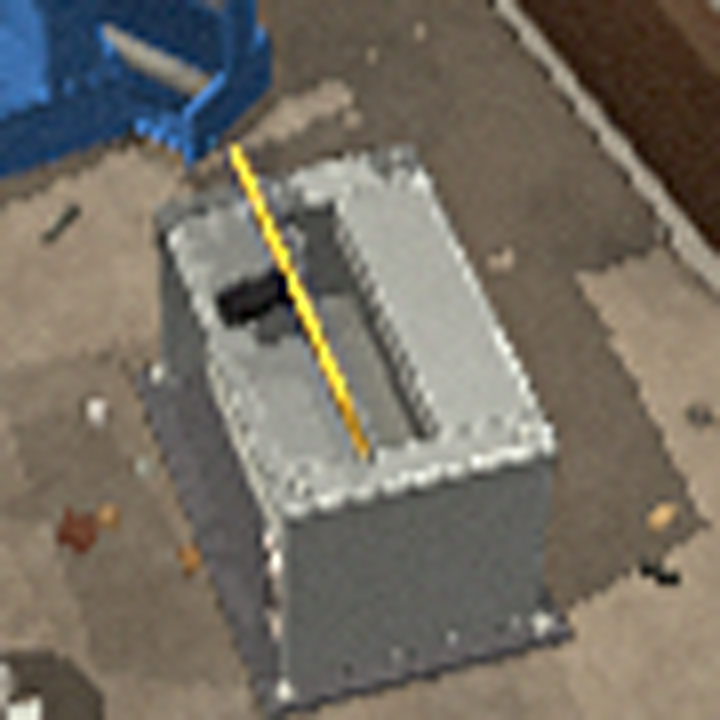

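View pics/w20.png

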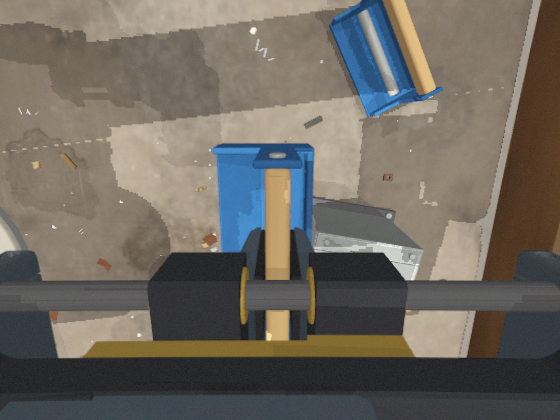

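{"method": "arm_command", "body": {
  "moves": [
    {"tx": -2.4, "ty": 2.6, "tz": -1, "twist": 0.04},
    {"tx": -4.8, "ty": 5.2, "tz": -3, "twist": 0.08},
    {"tx": -7.2, "ty": 7.8, "tz": -5, "twist": 0.12},
    {"tx": -9.6, "ty": 10.4, "tz": -7, "twist": 0.15},
    {"tx": -11.7, "ty": 12.9, "tz": -9, "twist": 0.17}
  ]
}}

```text
clock: 33.92
tool_pos: [0.3799, 0.2602, 0.1685]
tcp_rot: [-3.128, -0.286, -0.001]
contact_force: [1.6, 0.6, -3.0]
grip_width: 0.0118
```

{"method": "arm_command", "body": {
  "moves": [
    {"tx": 0, "ty": 0, "tz": -3, "twist": 0},
    {"tx": 0, "ty": 0, "tz": -6, "twist": 0},
    {"tx": 0, "ty": 0, "tz": -8, "twist": 0},
    {"tx": 0, "ty": 0, "tz": -9.3, "twist": 0},
    {"tx": 0, "ty": 0, "tz": -9.5, "twist": 0}
  ]
}}

```text
clock: 34.33
tool_pos: [0.3804, 0.2589, 0.0721]
tcp_rot: [3.127, 0.284, -0.005]
contact_force: [-0.6, -0.4, -2.9]
grip_width: 0.0116
```

{"method": "arm_command", "body": {
  "moves": [
    {"tx": 0, "ty": 0, "tz": -0.1, "twist": 0},
    {"tx": 0, "ty": 0, "tz": -0.2, "twist": 0},
    {"tx": 0, "ty": 0, "tz": -0.2, "twist": 0}
  ]
}}

```text
clock: 34.58
tool_pos: [0.3814, 0.2599, 0.073]
tcp_rot: [-3.128, -0.285, -0.002]
contact_force: [-0.5, 0.7, -3.0]
grip_width: 0.0119
```

{"method": "arm_command", "body": {
  "moves": [
    {"tx": 0, "ty": 0, "tz": -0.15, "twist": 0},
    {"tx": 0, "ty": 0, "tz": -0.3, "twist": 0},
    {"tx": 0, "ty": 0, "tz": -0.35, "twist": 0},
    {"tx": 0, "ty": 0, "tz": -0.35, "twist": 0}
  ]
}}

```text
clock: 34.92
tool_pos: [0.381, 0.2603, 0.0694]
tcp_rot: [-3.128, -0.285, -0.002]
contact_force: [-1.8, 3.6, 6.7]
grip_width: 0.0119
```

{"method": "arm_command", "body": {
  "moves": [
    {"tx": 0, "ty": 0, "tz": 0, "twist": 0},
    {"tx": 0, "ty": 0, "tz": 0, "twist": 0},
    {"tx": 0, "ty": 0, "tz": 0, "twist": 0},
    {"tx": 0, "ty": 0, "tz": 0, "twist": 0},
    {"tx": 0, "ty": 0, "tz": 0, "twist": 0}
  ],
  "jaw": 0.5
}}

```text
clock: 35.33
tool_pos: [0.3805, 0.2597, 0.0688]
tcp_rot: [3.129, 0.285, -0.0]
contact_force: [0.1, -0.1, -0.4]
grip_width: 0.0426
```

{"method": "arm_command", "body": {
  "moves": [
    {"tx": 0, "ty": 0, "tz": 3, "twist": 0},
    {"tx": 0, "ty": 0, "tz": 7, "twist": 0},
    {"tx": 0, "ty": 0, "tz": 10, "twist": 0},
    {"tx": 0, "ty": 0, "tz": 14, "twist": 0},
    {"tx": 3, "ty": 0.4, "tz": 14, "twist": 0.05}
  ]
}}

```text
clock: 35.75
tool_pos: [0.4093, 0.2644, 0.2157]
tcp_rot: [-3.118, -0.364, -0.01]
contact_force: [2.1, 1.7, 0.9]
grip_width: 0.0456
```

{"method": "arm_command", "body": {
  "moves": [
    {"tx": 4, "ty": 0.3, "tz": 0, "twist": 0.06},
    {"tx": 8, "ty": 0.6, "tz": 0, "twist": 0.12},
    {"tx": 12, "ty": 0.9, "tz": 0, "twist": 0.18},
    {"tx": 16, "ty": 1.2, "tz": 0, "twist": 0.24},
    {"tx": 20, "ty": 1.5, "tz": 0, "twist": 0.26}
  ]
}}

```text
clock: 36.17
tool_pos: [0.6122, 0.2786, 0.2086]
tcp_rot: [3.046, 0.771, -0.001]
contact_force: [0.8, 1.7, -0.5]
grip_width: 0.0452
```

{"method": "arm_command", "body": {
  "moves": [
    {"tx": 0, "ty": 0, "tz": 0, "twist": 0},
    {"tx": 0, "ty": 0, "tz": 0, "twist": 0}
  ]
}}

```text
clock: 36.33
tool_pos: [0.6118, 0.2784, 0.2076]
tcp_rot: [3.047, 0.763, -0.001]
contact_force: [-0.5, 0.8, -0.7]
grip_width: 0.0455
```

```bash
python3 - <<'E'
from h import *
o,m,y=tool(); print("yaw",np.degrees(y),o["tool_pos"])
f=grab("wrist","w21"); [print(t) for t in trays(f)]
for n in ("top","scene"):
    print(n); [print(t) for t in trays(grab(n)) if t[1].min()<18]
E
```

```text
yaw 28.125261136111362 [0.61178843 0.2784366  0.20764426]
(array([0.3827, 0.2613, 0.0971]), array([ 15.6, 108.2]), 8.7, np.float64(10.3), np.int32(3814))
(array([0.8049, 0.3834, 0.1005]), array([ 23.6, 158.2]), 0.2, np.float64(1.6), np.int32(5768))
(array([0.6187, 0.2832, 0.0985]), array([ 11.4, 107.4]), 28.3, np.float64(28.5), np.int32(1480))
top
(array([ 0.382 , -0.2585,  0.0966]), array([ 11.1, 106.7]), 23.1, np.float64(23.0), np.int32(162))
(array([0.3814, 0.261 , 0.0967]), array([ 11.8, 104.8]), 10.7, np.float64(10.7), np.int32(171))
scene
(array([0.3776, 0.2603, 0.0945]), array([ 16.4, 110.8]), 6.1, np.float64(8.6), np.int32(97))
(array([ 0.3795, -0.2611,  0.0959]), array([ 15. , 105.6]), 21.6, np.float64(22.9), np.int32(213))
```

View pics/w21.png

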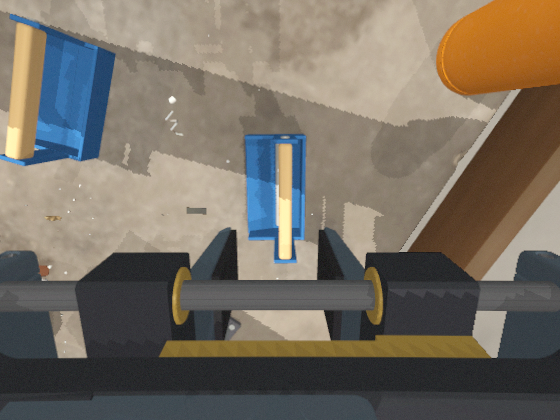

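{"method": "arm_command", "body": {
  "moves": [
    {"tx": 0.7, "ty": 0.45, "tz": -2.5, "twist": 0},
    {"tx": 0.7, "ty": 0.45, "tz": -6, "twist": 0},
    {"tx": 0.7, "ty": 0.45, "tz": -9.5, "twist": 0},
    {"tx": 0.7, "ty": 0.45, "tz": -12, "twist": 0},
    {"tx": 0.7, "ty": 0.45, "tz": -13.6, "twist": 0}
  ]
}}

```text
clock: 36.9
tool_pos: [0.6149, 0.2829, 0.0703]
tcp_rot: [3.046, 0.766, -0.006]
contact_force: [0.3, 0.1, 0.3]
grip_width: 0.0454
```

{"method": "arm_command", "body": {
  "moves": [
    {"tx": 0, "ty": 0, "tz": 0, "twist": 0},
    {"tx": 0, "ty": 0, "tz": 0, "twist": 0},
    {"tx": 0, "ty": 0, "tz": 0, "twist": 0},
    {"tx": 0, "ty": 0, "tz": 0, "twist": 0},
    {"tx": 0, "ty": 0, "tz": 0, "twist": 0}
  ],
  "jaw": 1,
  "force": 20
}}

```text
clock: 37.32
tool_pos: [0.6182, 0.2836, 0.0745]
tcp_rot: [-3.047, -0.765, -0.004]
contact_force: [-0.0, 1.2, 0.5]
grip_width: 0.015
```

{"method": "arm_command", "body": {
  "moves": [
    {"tx": 0, "ty": 0, "tz": 0, "twist": 0},
    {"tx": 0, "ty": 0, "tz": 0, "twist": 0},
    {"tx": 0, "ty": 0, "tz": 0, "twist": 0}
  ]
}}

```text
clock: 37.57
tool_pos: [0.6181, 0.2835, 0.074]
tcp_rot: [-3.047, -0.765, -0.003]
contact_force: [-1.9, -0.3, 8.1]
grip_width: 0.0118
```

{"method": "arm_command", "body": {
  "moves": [
    {"tx": 0, "ty": 0, "tz": 1, "twist": 0},
    {"tx": 0, "ty": 0, "tz": 3, "twist": 0},
    {"tx": 0, "ty": 0, "tz": 6, "twist": 0},
    {"tx": 0, "ty": 0, "tz": 9, "twist": 0},
    {"tx": 0, "ty": 0, "tz": 12, "twist": 0}
  ]
}}

```text
clock: 37.98
tool_pos: [0.6171, 0.2831, 0.1946]
tcp_rot: [3.047, 0.765, -0.001]
contact_force: [0.3, -1.3, -3.5]
grip_width: 0.0116
```

{"method": "arm_command", "body": {
  "moves": [
    {"tx": 0, "ty": -0.6, "tz": 2, "twist": -0.04},
    {"tx": 0.1, "ty": -1.8, "tz": 4, "twist": -0.1},
    {"tx": 0.2, "ty": -3.6, "tz": 6, "twist": -0.17},
    {"tx": 0.3, "ty": -5.8, "tz": 7, "twist": -0.24},
    {"tx": 0.4, "ty": -8, "tz": 7, "twist": -0.31}
  ]
}}

```text
clock: 38.4
tool_pos: [0.6223, 0.2029, 0.2663]
tcp_rot: [-3.128, -0.281, -0.007]
contact_force: [0.3, -0.1, -3.3]
grip_width: 0.0119
```

{"method": "arm_command", "body": {
  "moves": [
    {"tx": 0.2, "ty": -2.6, "tz": 0, "twist": -0.07},
    {"tx": 0.4, "ty": -5.2, "tz": 0, "twist": -0.14},
    {"tx": 0.6, "ty": -7.8, "tz": 0, "twist": -0.21},
    {"tx": 0.8, "ty": -10.4, "tz": 0, "twist": -0.28},
    {"tx": 1.0, "ty": -13, "tz": 0, "twist": -0.34}
  ]
}}

```text
clock: 38.82
tool_pos: [0.6311, 0.072, 0.2634]
tcp_rot: [3.131, -0.254, -0.0]
contact_force: [-0.1, -0.3, -3.7]
grip_width: 0.012
```

{"method": "arm_command", "body": {
  "moves": [
    {"tx": 0.05, "ty": -2.2, "tz": 0, "twist": 0},
    {"tx": 0.1, "ty": -4.2, "tz": 0, "twist": 0},
    {"tx": 0.1, "ty": -6, "tz": 0, "twist": 0},
    {"tx": 0.1, "ty": -7, "tz": 0, "twist": 0},
    {"tx": 0.1, "ty": -7.5, "tz": 0, "twist": 0}
  ]
}}

```text
clock: 39.23
tool_pos: [0.6323, -0.003, 0.2632]
tcp_rot: [3.132, -0.25, -0.0]
contact_force: [-0.8, -0.2, -3.9]
grip_width: 0.0118
```

{"method": "arm_command", "body": {
  "moves": [
    {"tx": 0, "ty": 0, "tz": 0, "twist": 0},
    {"tx": 0, "ty": 0, "tz": 0, "twist": 0}
  ]
}}

```text
clock: 39.4
tool_pos: [0.6324, -0.0011, 0.263]
tcp_rot: [-3.131, 0.248, 0.0]
contact_force: [0.2, -0.1, -3.6]
grip_width: 0.0118
```

```bash
python3 - <<'E'
from h import *
sframe(); f=grab("scene"); crop(f,(290,170),50,"s22",8)
E
```

```text
tcp slot-frame mm: x 52.3 y 1.6  z(abs) 263.0 yaw-slot -0.05 deg grip 11.8 F [ 0.2 -0.1 -3.6] t 39.4
```

View pics/s22.png

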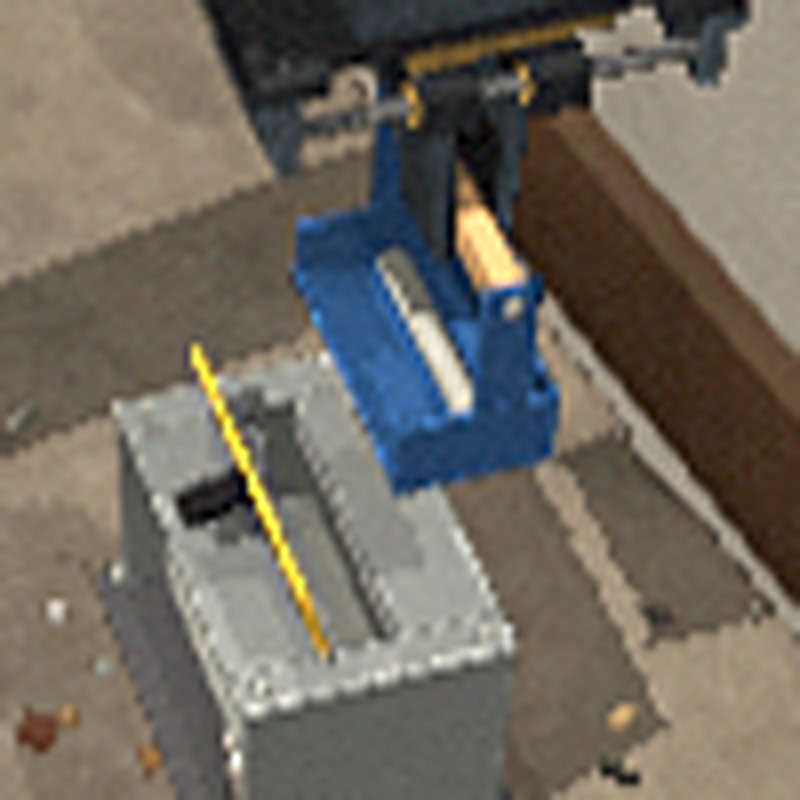

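{"method": "arm_command", "body": {
  "moves": [
    {"tx": 0, "ty": 0, "tz": -1, "twist": 0},
    {"tx": 0, "ty": 0, "tz": -2.5, "twist": 0},
    {"tx": 0, "ty": 0, "tz": -4, "twist": 0},
    {"tx": 0, "ty": 0, "tz": -5.5, "twist": 0},
    {"tx": 0, "ty": 0, "tz": -6.5, "twist": 0}
  ]
}}

```text
clock: 39.87
tool_pos: [0.6317, -0.0009, 0.1956]
tcp_rot: [-3.132, 0.247, 0.003]
contact_force: [-0.3, 0.3, -3.7]
grip_width: 0.012
```

{"method": "arm_command", "body": {
  "moves": [
    {"tx": 0, "ty": 0, "tz": 0, "twist": 0},
    {"tx": 0, "ty": 0, "tz": -0.2, "twist": 0},
    {"tx": 0, "ty": 0, "tz": -0.4, "twist": 0},
    {"tx": 0, "ty": 0, "tz": -0.5, "twist": 0},
    {"tx": 0, "ty": 0, "tz": -0.5, "twist": 0}
  ]
}}

```text
clock: 40.28
tool_pos: [0.6332, -0.0016, 0.194]
tcp_rot: [-3.132, 0.248, -0.003]
contact_force: [0.2, 1.5, 1.2]
grip_width: 0.0121
```

{"method": "arm_command", "body": {
  "moves": [
    {"tx": 0, "ty": 0, "tz": -0.05, "twist": 0},
    {"tx": 0, "ty": 0, "tz": -0.1, "twist": 0},
    {"tx": 0, "ty": 0, "tz": -0.1, "twist": 0}
  ]
}}

```text
clock: 40.53
tool_pos: [0.6336, -0.0017, 0.194]
tcp_rot: [-3.132, 0.248, -0.005]
contact_force: [-3.2, 1.7, 14.2]
grip_width: 0.0117
```

{"method": "arm_command", "body": {
  "moves": [
    {"tx": 0, "ty": 0, "tz": 0, "twist": 0},
    {"tx": 0, "ty": 0, "tz": 0, "twist": 0},
    {"tx": 0, "ty": 0, "tz": 0, "twist": 0},
    {"tx": 0, "ty": 0, "tz": 0, "twist": 0}
  ],
  "jaw": 0.74
}}

```text
clock: 40.87
tool_pos: [0.6326, -0.0018, 0.1919]
tcp_rot: [3.132, -0.248, 0.0]
contact_force: [-0.9, 0.5, -0.1]
grip_width: 0.0236
```

{"method": "arm_command", "body": {
  "moves": [
    {"tx": -0.6, "ty": 0.1, "tz": 0, "twist": 0},
    {"tx": -1.1, "ty": 0.17, "tz": 0, "twist": 0},
    {"tx": -1.6, "ty": 0.25, "tz": 0, "twist": 0},
    {"tx": -2.1, "ty": 0.33, "tz": 0, "twist": 0},
    {"tx": -2.5, "ty": 0.39, "tz": 0, "twist": 0}
  ]
}}

```text
clock: 41.28
tool_pos: [0.6068, 0.0023, 0.1919]
tcp_rot: [3.132, -0.248, -0.0]
contact_force: [1.6, 0.2, 1.4]
grip_width: 0.0235
```

{"method": "arm_command", "body": {
  "moves": [
    {"tx": -0.4, "ty": 0.06, "tz": 0, "twist": 0},
    {"tx": -0.8, "ty": 0.13, "tz": 0, "twist": 0},
    {"tx": -1.2, "ty": 0.19, "tz": 0, "twist": 0},
    {"tx": -1.5, "ty": 0.23, "tz": 0, "twist": 0},
    {"tx": -1.5, "ty": 0.23, "tz": 0, "twist": 0}
  ]
}}

```text
clock: 41.7
tool_pos: [0.5917, 0.0046, 0.1918]
tcp_rot: [-3.132, 0.248, 0.001]
contact_force: [1.5, -0.1, -0.2]
grip_width: 0.0235
```

```bash
python3 - <<'E'
from h import *
sframe(); prof(name="side20")
f=grab("scene"); crop(f,(285,180),45,"s23",8)
E
```

```text
tcp slot-frame mm: x 11.2 y 0.9  z(abs) 191.8 yaw-slot -0.05 deg grip 23.5 F [ 1.5 -0.1 -0.2] t 41.7
bar x med 11.4 [6.7 16.7] ztop 105.7 blue x min -0.5 z at lip 27.3, blue max x 63.8
```

View pics/s23.png

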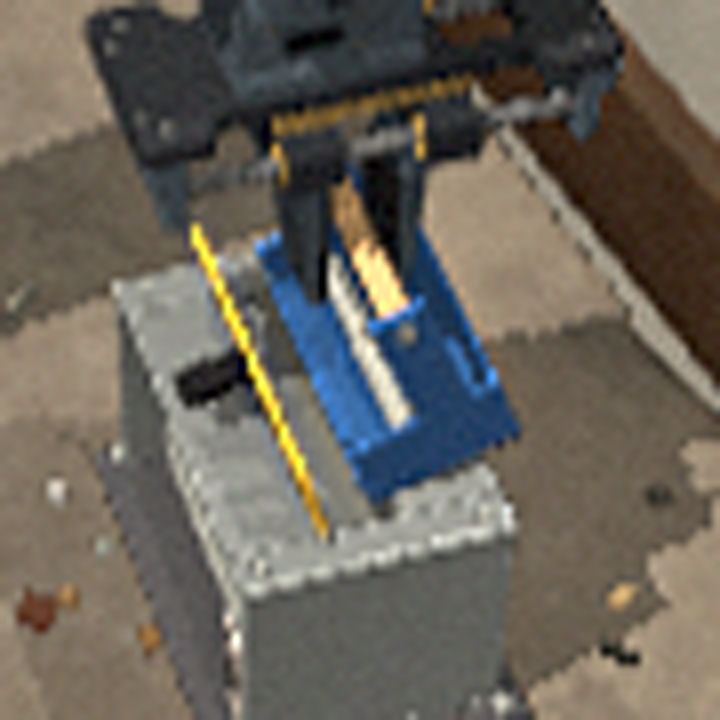

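View pics/side20.png

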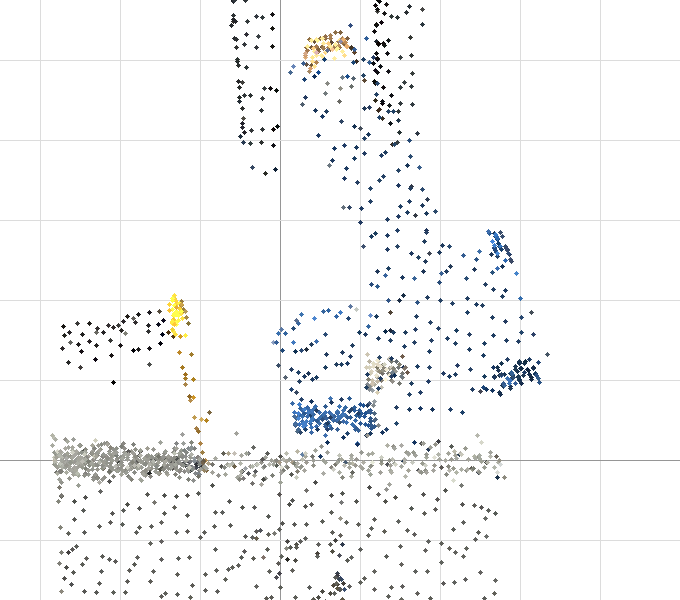

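{"method": "arm_command", "body": {
  "moves": [
    {"tx": -0.2, "ty": 0.03, "tz": 0, "twist": 0},
    {"tx": -0.4, "ty": 0.06, "tz": 0, "twist": 0},
    {"tx": -0.4, "ty": 0.06, "tz": 0, "twist": 0},
    {"tx": -0.4, "ty": 0.06, "tz": 0, "twist": 0},
    {"tx": -0.4, "ty": 0.06, "tz": 0, "twist": 0}
  ]
}}

```text
clock: 42.22
tool_pos: [0.5885, 0.0051, 0.1918]
tcp_rot: [3.132, -0.248, -0.0]
contact_force: [0.7, -0.1, 0.0]
grip_width: 0.024
```

```bash
python3 - <<'E'
from h import *
sframe(); prof(name="side21")
f=grab("scene"); crop(f,(285,180),45,"s24",8)
E
```

```text
tcp slot-frame mm: x 8.0 y 0.8  z(abs) 191.8 yaw-slot -0.05 deg grip 24.0 F [ 0.7 -0.1  0. ] t 42.2
bar x med 8.6 [4.0 14.0] ztop 104.5 blue x min -2.5 z at lip 11.5, blue max x 59.9
```

View pics/s24.png

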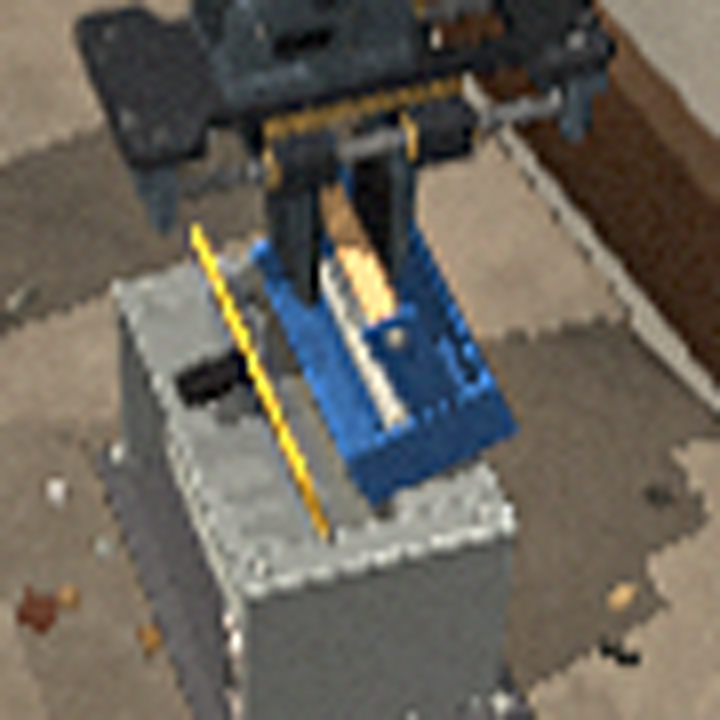

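{"method": "arm_command", "body": {
  "moves": [
    {"tx": -0.3, "ty": 0.05, "tz": 0, "twist": 0},
    {"tx": -0.4, "ty": 0.06, "tz": 0, "twist": 0},
    {"tx": -0.4, "ty": 0.06, "tz": 0, "twist": 0},
    {"tx": -0.4, "ty": 0.06, "tz": 0, "twist": 0},
    {"tx": -0.4, "ty": 0.06, "tz": 0, "twist": 0}
  ]
}}

```text
clock: 42.73
tool_pos: [0.5845, 0.0057, 0.1918]
tcp_rot: [3.132, -0.248, -0.0]
contact_force: [0.9, 0.1, 0.3]
grip_width: 0.0242
```

```bash
python3 - <<'E'
from h import *
sframe(); prof(name="side22")
f=grab("scene"); crop(f,(285,180),45,"s25",8)
E
```

```text
tcp slot-frame mm: x 3.9 y 0.8  z(abs) 191.8 yaw-slot -0.05 deg grip 24.2 F [0.9 0.1 0.3] t 42.7
bar x med 4.5 [-0.4 10.5] ztop 104.9 blue x min -5.5 z at lip 27.5, blue max x 59.2
```

View pics/s25.png

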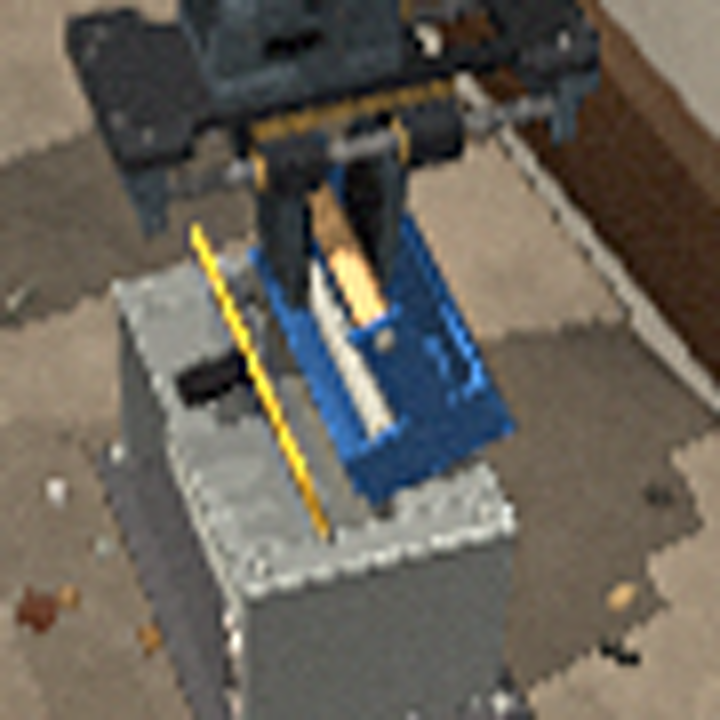

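View pics/side22.png

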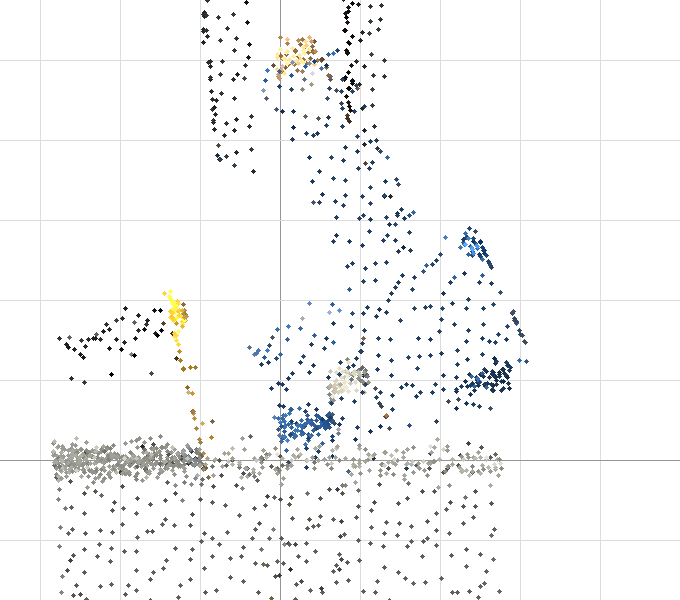

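{"method": "arm_command", "body": {
  "moves": [
    {"tx": -0.1, "ty": 0.02, "tz": 0, "twist": 0},
    {"tx": -0.2, "ty": 0.03, "tz": 0, "twist": 0},
    {"tx": -0.2, "ty": 0.03, "tz": 0, "twist": 0},
    {"tx": -0.2, "ty": 0.03, "tz": 0, "twist": 0},
    {"tx": -0.2, "ty": 0.03, "tz": 0, "twist": 0}
  ]
}}

```text
clock: 43.25
tool_pos: [0.5825, 0.006, 0.1918]
tcp_rot: [-3.132, 0.248, -0.0]
contact_force: [0.8, 0.1, -0.1]
grip_width: 0.0237
```

```bash
python3 - <<'E'
from h import *
sframe(); prof(name="side23")
f=grab("scene"); crop(f,(285,180),45,"s26",8)
E
```

```text
tcp slot-frame mm: x 1.9 y 0.8  z(abs) 191.8 yaw-slot -0.05 deg grip 23.7 F [ 0.8  0.1 -0.1] t 43.2
bar x med 2.0 [-3.2 8.4] ztop 104.6 blue x min -5.4 z at lip 29.1, blue max x 58.2
```

View pics/side23.png

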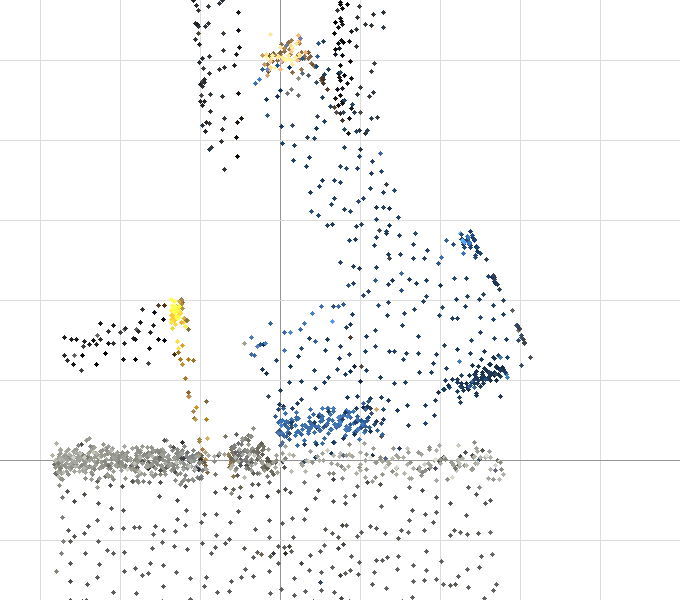

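{"method": "arm_command", "body": {
  "moves": [
    {"tx": 0, "ty": 0, "tz": 0, "twist": 0},
    {"tx": 0, "ty": 0, "tz": 0, "twist": 0},
    {"tx": 0, "ty": 0, "tz": 0, "twist": 0}
  ]
}}

```text
clock: 43.6
tool_pos: [0.5826, 0.006, 0.1918]
tcp_rot: [3.132, -0.248, 0.0]
contact_force: [1.0, -0.4, 0.6]
grip_width: 0.024
```

```bash
python3 - <<'E'
from h import *
sframe(); prof(name="side24")
f=grab("scene"); crop(f,(285,180),45,"s27",8)
E
```

```text
tcp slot-frame mm: x 2.0 y 0.8  z(abs) 191.8 yaw-slot -0.05 deg grip 24.0 F [ 1.  -0.4  0.6] t 43.6
bar x med 2.2 [-3.4 8.5] ztop 103.5 blue x min -5.3 z at lip 27.3, blue max x 58.8
```

View pics/s27.png

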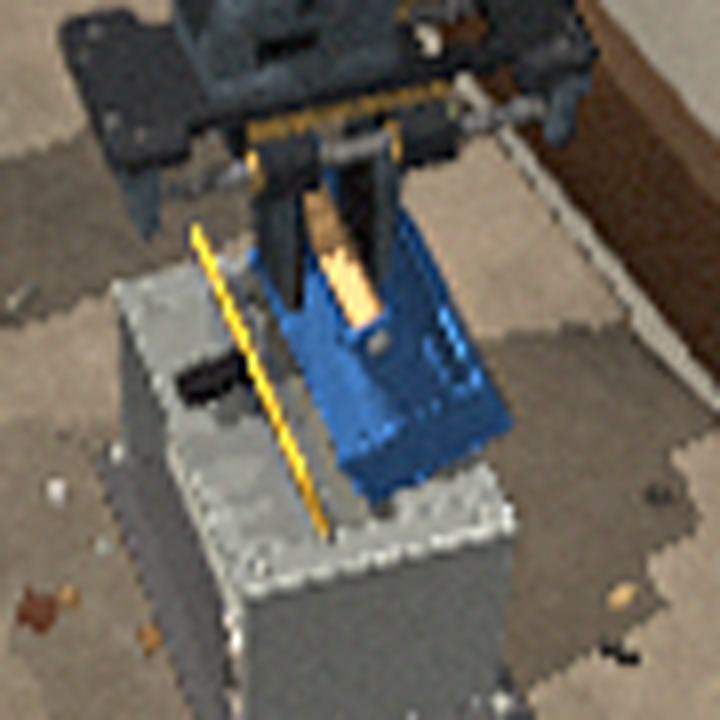

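View pics/side24.png

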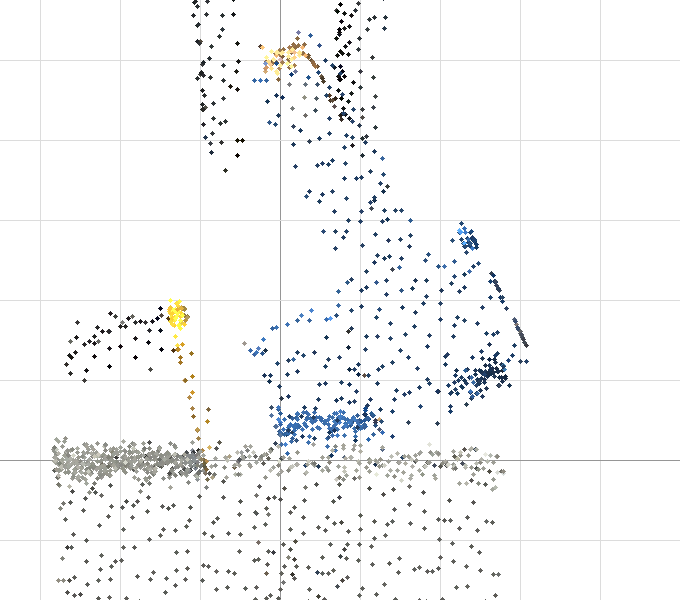

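Empty. Right the tray and regrip it.

{"method": "arm_command", "body": {
  "moves": [
    {"tx": 0.6, "ty": -0.1, "tz": 0, "twist": 0},
    {"tx": 1.2, "ty": -0.19, "tz": 0, "twist": 0},
    {"tx": 1.8, "ty": -0.28, "tz": 0, "twist": 0},
    {"tx": 2.4, "ty": -0.38, "tz": 0, "twist": 0},
    {"tx": 3.0, "ty": -0.47, "tz": 0, "twist": 0}
  ]
}}

```text
clock: 44.12
tool_pos: [0.6134, 0.0011, 0.1918]
tcp_rot: [3.132, -0.248, 0.0]
contact_force: [0.7, -0.2, -0.0]
grip_width: 0.0235
```

{"method": "arm_command", "body": {
  "moves": [
    {"tx": 0.3, "ty": -0.05, "tz": 0, "twist": 0},
    {"tx": 0.6, "ty": -0.1, "tz": 0, "twist": 0},
    {"tx": 0.9, "ty": -0.14, "tz": 0, "twist": 0},
    {"tx": 1.2, "ty": -0.19, "tz": 0, "twist": 0},
    {"tx": 1.2, "ty": -0.19, "tz": 0, "twist": 0}
  ]
}}

```text
clock: 44.53
tool_pos: [0.6249, -0.0007, 0.1918]
tcp_rot: [3.132, -0.248, 0.0]
contact_force: [-0.8, -0.2, -0.1]
grip_width: 0.0239
```

```bash
python3 - <<'E'
from h import *
sframe(); prof(name="side25")
E
```

```text
tcp slot-frame mm: x 44.8 y 0.8  z(abs) 191.8 yaw-slot -0.05 deg grip 23.9 F [-0.8 -0.2 -0.1] t 44.5
bar x med 44.8 [40.8 51.5] ztop 99.6 blue x min 4.3 z at lip 13.7, blue max x 67.2
```

View pics/side25.png

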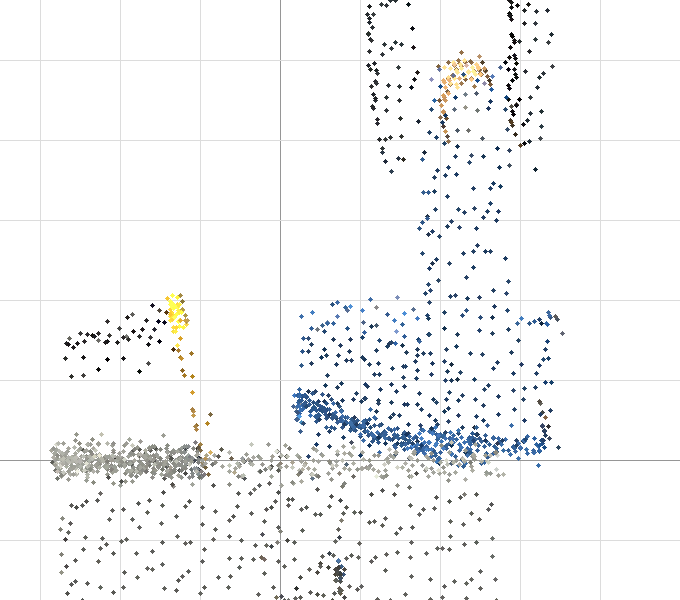

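{"method": "arm_command", "body": {
  "moves": [
    {"tx": 0, "ty": 0, "tz": 0, "twist": 0},
    {"tx": 0, "ty": 0, "tz": 0, "twist": 0},
    {"tx": 0, "ty": 0, "tz": 0, "twist": 0},
    {"tx": 0, "ty": 0, "tz": 0, "twist": 0},
    {"tx": 0, "ty": 0, "tz": 0, "twist": 0}
  ],
  "jaw": 1,
  "force": 20
}}

```text
clock: 45.0
tool_pos: [0.6242, -0.0006, 0.1916]
tcp_rot: [3.132, -0.248, -0.001]
contact_force: [-0.3, 0.3, -3.0]
grip_width: 0.0118
```

{"method": "arm_command", "body": {
  "moves": [
    {"tx": 0, "ty": 0, "tz": 1, "twist": 0},
    {"tx": 0, "ty": 0, "tz": 3, "twist": 0},
    {"tx": 0, "ty": 0, "tz": 5, "twist": 0},
    {"tx": 0, "ty": 0, "tz": 7, "twist": 0},
    {"tx": 0, "ty": 0, "tz": 7, "twist": 0}
  ]
}}

```text
clock: 45.42
tool_pos: [0.6263, -0.0008, 0.2665]
tcp_rot: [3.132, -0.248, 0.01]
contact_force: [1.3, 0.2, -1.6]
grip_width: 0.0117
```

{"method": "arm_command", "body": {
  "moves": [
    {"tx": 0, "ty": 2.6, "tz": 0, "twist": 0.06},
    {"tx": -0.1, "ty": 5.6, "tz": 0, "twist": 0.13},
    {"tx": -0.2, "ty": 8.6, "tz": 0, "twist": 0.2},
    {"tx": -0.3, "ty": 11.6, "tz": 0, "twist": 0.27},
    {"tx": -0.4, "ty": 14.4, "tz": 0, "twist": 0.33}
  ]
}}

```text
clock: 45.83
tool_pos: [0.62, 0.1449, 0.2614]
tcp_rot: [-3.129, -0.275, 0.001]
contact_force: [-0.4, -0.9, -3.1]
grip_width: 0.0115
```

```bash
python3 - <<'E'
from h import *
o,m,y=tool(); print("yaw",np.degrees(y),o["tool_pos"])
for n in ("top","scene"):
    f=grab(n,n+"30"); print(n); [print(t) for t in trays(f) if t[1].min()<18]
crop(f,(280,190),45,"s30",8)
E
```

```text
yaw 10.061100839733019 [0.61998469 0.14486196 0.26139935]
top
(array([0.8044, 0.1273, 0.1005]), array([17.6, 97. ]), 0.7, np.float64(2.2), np.int32(119))
(array([ 0.3817, -0.258 ,  0.0969]), array([ 11.3, 105.5]), 23.0, np.float64(22.9), np.int32(163))
scene
(array([0.3768, 0.2599, 0.0951]), array([ 16. , 110.5]), 5.1, np.float64(8.8), np.int32(95))
(array([ 0.38  , -0.262 ,  0.0962]), array([ 14.7, 105.8]), 22.9, np.float64(22.8), np.int32(216))
```

View pics/s30.png

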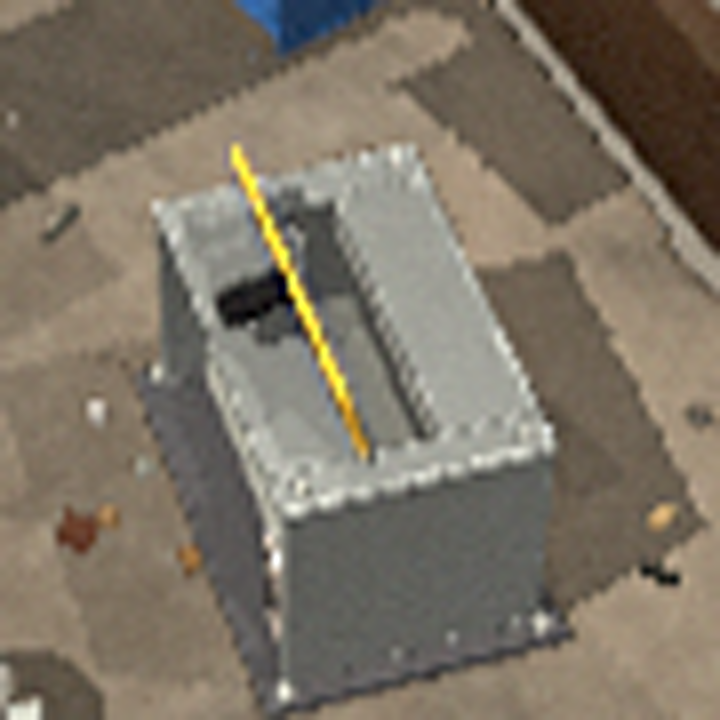

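View pics/top30.png

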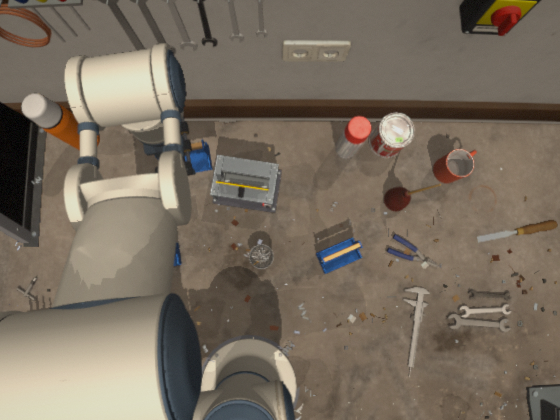

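{"method": "arm_command", "body": {
  "moves": [
    {"tx": 0, "ty": 3, "tz": -1, "twist": 0.07},
    {"tx": 0, "ty": 6, "tz": -3, "twist": 0.14},
    {"tx": -0.1, "ty": 9, "tz": -5, "twist": 0.21},
    {"tx": -0.2, "ty": 12, "tz": -7, "twist": 0.28},
    {"tx": -0.2, "ty": 13.8, "tz": -9, "twist": 0.32}
  ]
}}

```text
clock: 46.35
tool_pos: [0.6179, 0.2836, 0.1705]
tcp_rot: [-3.045, -0.772, 0.0]
contact_force: [-0.2, -0.2, -2.2]
grip_width: 0.0121
```

{"method": "arm_command", "body": {
  "moves": [
    {"tx": 0, "ty": 0, "tz": -3, "twist": 0},
    {"tx": 0, "ty": 0, "tz": -6, "twist": 0},
    {"tx": 0, "ty": 0, "tz": -8, "twist": 0},
    {"tx": 0, "ty": 0, "tz": -9.1, "twist": 0},
    {"tx": 0, "ty": 0, "tz": -9.5, "twist": 0}
  ]
}}

```text
clock: 46.77
tool_pos: [0.6176, 0.2806, 0.0748]
tcp_rot: [3.047, 0.764, -0.005]
contact_force: [-0.1, -0.8, -2.6]
grip_width: 0.012
```

{"method": "arm_command", "body": {
  "moves": [
    {"tx": 0, "ty": 0, "tz": -0.1, "twist": 0},
    {"tx": 0, "ty": 0, "tz": -0.2, "twist": 0},
    {"tx": 0, "ty": 0, "tz": -0.2, "twist": 0}
  ]
}}

```text
clock: 47.02
tool_pos: [0.6194, 0.2815, 0.0761]
tcp_rot: [-3.047, -0.765, -0.003]
contact_force: [-0.5, -0.0, -2.5]
grip_width: 0.0119
```

{"method": "arm_command", "body": {
  "moves": [
    {"tx": 0, "ty": 0, "tz": -0.15, "twist": 0},
    {"tx": 0, "ty": 0, "tz": -0.3, "twist": 0},
    {"tx": 0, "ty": 0, "tz": -0.4, "twist": 0},
    {"tx": 0, "ty": 0, "tz": -0.4, "twist": 0}
  ]
}}

```text
clock: 47.35
tool_pos: [0.6192, 0.2812, 0.0717]
tcp_rot: [3.047, 0.765, 0.003]
contact_force: [0.6, -2.6, 4.7]
grip_width: 0.0118
```

{"method": "arm_command", "body": {
  "moves": [
    {"tx": 0, "ty": 0, "tz": 0, "twist": 0},
    {"tx": 0, "ty": 0, "tz": 0, "twist": 0},
    {"tx": 0, "ty": 0, "tz": 0, "twist": 0},
    {"tx": 0, "ty": 0, "tz": 0, "twist": 0},
    {"tx": 0, "ty": 0, "tz": 0, "twist": 0}
  ],
  "jaw": 0.5
}}

```text
clock: 47.77
tool_pos: [0.6185, 0.2814, 0.0708]
tcp_rot: [3.047, 0.765, -0.0]
contact_force: [0.4, 0.3, -0.1]
grip_width: 0.0426
```

{"method": "arm_command", "body": {
  "moves": [
    {"tx": 0, "ty": 0, "tz": 3, "twist": 0},
    {"tx": 0, "ty": 0, "tz": 7, "twist": 0},
    {"tx": 0, "ty": 0, "tz": 10, "twist": 0},
    {"tx": 0, "ty": 0, "tz": 14, "twist": 0},
    {"tx": -1.5, "ty": -2, "tz": 15, "twist": 0.1}
  ]
}}

```text
clock: 48.18
tool_pos: [0.6072, 0.2643, 0.2269]
tcp_rot: [-3.005, -0.914, -0.015]
contact_force: [0.1, 0.6, 1.5]
grip_width: 0.0456
```

{"method": "arm_command", "body": {
  "moves": [
    {"tx": -2.4, "ty": -3, "tz": 0, "twist": 0.12},
    {"tx": -4.8, "ty": -6, "tz": 0, "twist": 0.24},
    {"tx": -7.2, "ty": -9, "tz": 0, "twist": 0.36},
    {"tx": -9.6, "ty": -12, "tz": 0, "twist": 0.48},
    {"tx": -12, "ty": -15, "tz": 0, "twist": 0.6}
  ]
}}

```text
clock: 48.6
tool_pos: [0.482, 0.1103, 0.2208]
tcp_rot: [2.594, 1.772, 0.0]
contact_force: [1.0, -0.1, 0.3]
grip_width: 0.0452
```

{"method": "arm_command", "body": {
  "moves": [
    {"tx": -1.5, "ty": -3, "tz": 0, "twist": 0.12},
    {"tx": -3, "ty": -6, "tz": 0, "twist": 0.22},
    {"tx": -3.5, "ty": -8, "tz": 0, "twist": 0.22},
    {"tx": -3.5, "ty": -8, "tz": -2, "twist": 0.22},
    {"tx": -3.5, "ty": -8, "tz": -4, "twist": 0.22}
  ]
}}

```text
clock: 49.02
tool_pos: [0.4491, 0.0302, 0.1814]
tcp_rot: [2.391, 2.034, 0.004]
contact_force: [0.1, 0.8, -0.8]
grip_width: 0.0455
```

```bash
python3 - <<'E'
from h import *
o,m,y=tool(); print("yaw",np.degrees(y),o["tool_pos"],o["joint_positions"][5])
f=grab("wrist"); cv2.imwrite("pics/w31.png",cv2.rotate(f["frame"][:,:,::-1],cv2.ROTATE_180))
E
```

```text
yaw 80.7826725441174 [0.44906375 0.03017048 0.1814029 ] -1.4755674328296704
```

View pics/w31.png

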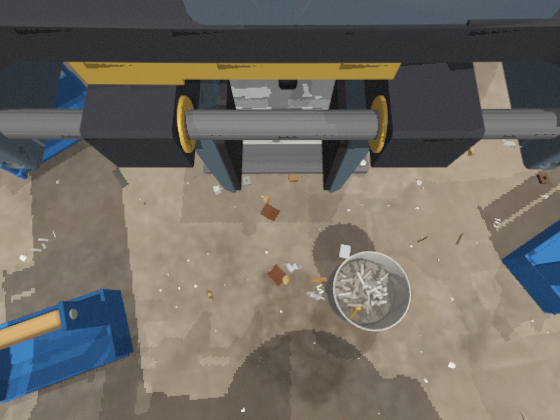

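{"method": "arm_command", "body": {
  "moves": [
    {"tx": -1.4, "ty": -1.8, "tz": 0, "twist": -0.12},
    {"tx": -2.8, "ty": -3.6, "tz": 0, "twist": -0.24},
    {"tx": -4.2, "ty": -5.4, "tz": 0, "twist": -0.36},
    {"tx": -5.6, "ty": -7.2, "tz": 0, "twist": -0.48},
    {"tx": -6.9, "ty": -9, "tz": 0, "twist": -0.6}
  ]
}}

```text
clock: 49.48
tool_pos: [0.3788, -0.0591, 0.1813]
tcp_rot: [-2.889, -1.233, 0.0]
contact_force: [-0.1, -0.6, 0.7]
grip_width: 0.0455
```

{"method": "arm_command", "body": {
  "moves": [
    {"tx": 0, "ty": 0, "tz": 0, "twist": -0.12},
    {"tx": 0, "ty": 0, "tz": -0.5, "twist": -0.24},
    {"tx": 0, "ty": 0, "tz": -1, "twist": -0.36},
    {"tx": 0, "ty": 0, "tz": -1.5, "twist": -0.48},
    {"tx": 0, "ty": 0, "tz": -2, "twist": -0.56}
  ]
}}

```text
clock: 49.9
tool_pos: [0.3797, -0.0586, 0.1611]
tcp_rot: [3.118, 0.385, 0.001]
contact_force: [1.1, -0.2, 0.1]
grip_width: 0.0456
```

```bash
python3 - <<'E'
from h import *
o,m,y=tool(); print("yaw",np.degrees(y),o["tool_pos"],o["joint_positions"][5])
f=grab("wrist"); im=f["frame"][0:280,300:560,::-1]; cv2.imwrite("pics/w32.png",cv2.resize(cv2.rotate(im,cv2.ROTATE_90_COUNTERCLOCKWISE),None,fx=2.1,fy=2.1,interpolation=cv2.INTER_CUBIC))
E
```

```text
yaw 14.063191909245518 [ 0.37972749 -0.05858346  0.16111693] -0.5543033781319904
```

View pics/w32.png

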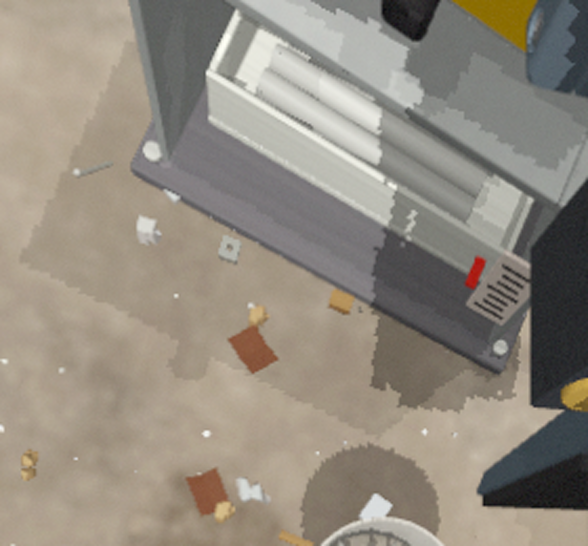

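```bash
python3 - <<'E'
from h import *
f=grab("wrist"); P,uv=cloud(f); Q=toslot(P); Q[:,2]+=120
k=(abs(Q[:,1])<75)&(Q[:,0]>-62)&(Q[:,0]<45)&(Q[:,2]>5)&(Q[:,2]<112)
im=np.full((560,520,3),255,np.uint8)
for q,c in zip(Q[k],f["frame"][uv[k][:,1],uv[k][:,0]]):
    if abs(q[1])<45: cv2.circle(im,(int((q[0]+70)*4),int((130-q[2])*4)),1,[int(v) for v in c[::-1]],-1)
for g in range(0,121,10): cv2.putText(im,str(g),(0,int((130-g)*4)),0,.35,0,1); cv2.line(im,(20,int((130-g)*4)),(519,int((130-g)*4)),(225,225,225),1)
cv2.imwrite("pics/side32.png",im)
w=k&(Q[:,0]>-48)&(Q[:,0]<-34)&(abs(Q[:,1])<40)&(Q[:,2]>25); print("pan front wall top z",np.percentile(Q[w,2],[50,90,97]))
E
```

```text
pan front wall top z [44.84873555 55.34594843 56.10934894]
```

View pics/side32.png

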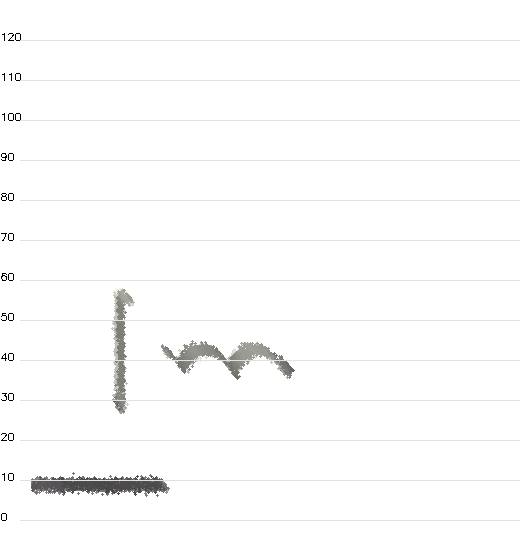

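{"method": "arm_command", "body": {
  "moves": [
    {"tx": 0, "ty": 0, "tz": 2, "twist": 0.12},
    {"tx": 2, "ty": 1, "tz": 4, "twist": 0.24},
    {"tx": 5, "ty": 2.5, "tz": 5, "twist": 0.36},
    {"tx": 8, "ty": 4, "tz": 5, "twist": 0.48},
    {"tx": 11, "ty": 5.5, "tz": 5, "twist": 0.6}
  ]
}}

```text
clock: 50.42
tool_pos: [0.4913, -0.0027, 0.2125]
tcp_rot: [2.853, 1.312, 0.003]
contact_force: [0.3, -0.3, -0.2]
grip_width: 0.0454
```

{"method": "arm_command", "body": {
  "moves": [
    {"tx": 2, "ty": 0.8, "tz": 0, "twist": 0.12},
    {"tx": 4.2, "ty": 1.7, "tz": 0, "twist": 0.24},
    {"tx": 4.2, "ty": 1.7, "tz": 0, "twist": 0.36},
    {"tx": 4.2, "ty": 1.7, "tz": 0, "twist": 0.48},
    {"tx": 4.2, "ty": 1.7, "tz": 0, "twist": 0.568}
  ]
}}

```text
clock: 50.83
tool_pos: [0.5318, 0.0138, 0.2113]
tcp_rot: [-2.371, -2.061, 0.0]
contact_force: [0.5, 0.3, 0.2]
grip_width: 0.0455
```

{"method": "arm_command", "body": {
  "moves": [
    {"tx": 0, "ty": 0, "tz": 0, "twist": 0},
    {"tx": 0, "ty": 0, "tz": 0, "twist": 0}
  ]
}}

```text
clock: 51.0
tool_pos: [0.5315, 0.0135, 0.2113]
tcp_rot: [2.383, 2.047, 0.0]
contact_force: [-0.1, -0.9, -0.4]
grip_width: 0.0455
```

```bash
python3 - <<'E'
from h import *
sframe(); o,m,y=tool(); print("yaw",np.degrees(y),o["tool_pos"])
f=grab("wrist","w33")
P,uv=cloud(f); Q=toslot(P); col=f["frame"][uv[:,1],uv[:,0]].astype(int)
k=(col.max(1)<60)&(Q[:,2]>10)&(Q[:,2]<45)&(abs(Q[:,1])<30)&(Q[:,0]>-70)&(Q[:,0]<10)
print(k.sum(),Q[k].mean(0),np.percentile(Q[k],3,axis=0),np.percentile(Q[k],97,axis=0))
E
```

```text
tcp slot-frame mm: x -49.6 y 0.2  z(abs) 211.3 yaw-slot 90.33 deg grip 45.5 F [-0.1 -0.9 -0.4] t 51.0
yaw 81.32983680654748 [0.5315308  0.01349259 0.21127351]
598 [-4.16004596e+01 -4.75529185e-03  3.32095014e+01] [-54.32907924  -6.07128583  28.87659287] [-29.12984344   6.03631352  36.36908185]
```

View pics/w33.png

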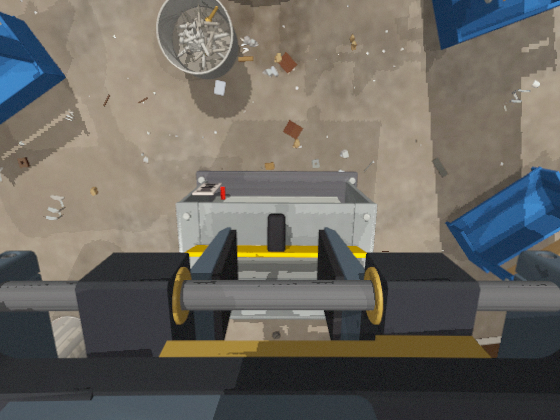

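{"method": "arm_command", "body": {
  "moves": [
    {"tx": 0, "ty": 0, "tz": -2.5, "twist": 0},
    {"tx": 0, "ty": 0, "tz": -5, "twist": 0},
    {"tx": 0, "ty": 0, "tz": -7.1, "twist": 0},
    {"tx": 0, "ty": 0, "tz": -7.1, "twist": 0},
    {"tx": 0, "ty": 0, "tz": -7.1, "twist": 0}
  ]
}}

```text
clock: 51.47
tool_pos: [0.531, 0.0134, 0.1397]
tcp_rot: [-2.383, -2.045, 0.002]
contact_force: [0.1, -0.4, 0.1]
grip_width: 0.0457
```

{"method": "arm_command", "body": {
  "moves": [
    {"tx": 0, "ty": 0, "tz": 0, "twist": 0},
    {"tx": 0, "ty": 0, "tz": 0, "twist": 0},
    {"tx": 0, "ty": 0, "tz": 0, "twist": 0},
    {"tx": 0, "ty": 0, "tz": 0, "twist": 0},
    {"tx": 0, "ty": 0, "tz": 0, "twist": 0}
  ],
  "jaw": 1,
  "force": 8
}}

```text
clock: 51.88
tool_pos: [0.5318, 0.0133, 0.1404]
tcp_rot: [2.382, 2.047, 0.001]
contact_force: [-1.4, -9.0, 1.2]
grip_width: 0.0151
```

{"method": "arm_command", "body": {
  "moves": [
    {"tx": 0, "ty": 0, "tz": 0, "twist": 0},
    {"tx": 0, "ty": 0, "tz": 0, "twist": 0},
    {"tx": 0, "ty": 0, "tz": 0, "twist": 0}
  ]
}}

```text
clock: 52.13
tool_pos: [0.5317, 0.0126, 0.1404]
tcp_rot: [2.381, 2.047, -0.0]
contact_force: [-2.0, -6.5, 6.4]
grip_width: 0.0141
```

```bash
python3 - <<'E'
from h import *
sframe()
E
```

```text
tcp slot-frame mm: x -49.3 y -0.6  z(abs) 140.4 yaw-slot 90.36 deg grip 14.1 F [-2.  -6.5  6.4] t 52.1
```

{"method": "arm_command", "body": {
  "moves": [
    {"tx": 0.45, "ty": -0.07, "tz": 0.52, "twist": 0},
    {"tx": 0.98, "ty": -0.15, "tz": 0.95, "twist": 0},
    {"tx": 1.57, "ty": -0.25, "tz": 1.28, "twist": 0},
    {"tx": 2.2, "ty": -0.35, "tz": 1.5, "twist": 0},
    {"tx": 2.87, "ty": -0.45, "tz": 1.61, "twist": 0}
  ]
}}

```text
clock: 52.55
tool_pos: [0.5598, 0.0083, 0.156]
tcp_rot: [-2.382, -2.048, 0.002]
contact_force: [-2.8, -6.0, -3.6]
grip_width: 0.0141
```

{"method": "arm_command", "body": {
  "moves": [
    {"tx": 0.67, "ty": -0.1, "tz": -0.01, "twist": 0},
    {"tx": 1.33, "ty": -0.2, "tz": -0.14, "twist": 0},
    {"tx": 1.97, "ty": -0.3, "tz": -0.39, "twist": 0},
    {"tx": 2.54, "ty": -0.4, "tz": -0.74, "twist": 0},
    {"tx": 3.05, "ty": -0.48, "tz": -1.15, "twist": 0}
  ]
}}

```text
clock: 52.97
tool_pos: [0.591, 0.0033, 0.1445]
tcp_rot: [2.382, 2.047, -0.001]
contact_force: [-2.9, -5.7, -0.6]
grip_width: 0.0138
```

{"method": "arm_command", "body": {
  "moves": [
    {"tx": 0.1, "ty": 0, "tz": -0.1, "twist": 0},
    {"tx": 0.1, "ty": 0, "tz": -0.1, "twist": 0}
  ]
}}

```text
clock: 53.13
tool_pos: [0.5921, 0.0032, 0.1433]
tcp_rot: [2.382, 2.047, -0.001]
contact_force: [-0.7, -7.9, 0.5]
grip_width: 0.0139
```

```bash
python3 - <<'E'
from h import *
sframe(); f=grab("scene"); crop(f,(280,190),45,"s34",8)
E
```

```text
tcp slot-frame mm: x 11.8 y -0.5  z(abs) 143.3 yaw-slot 90.35 deg grip 13.9 F [-0.7 -7.9  0.5] t 53.1
```

View pics/s34.png

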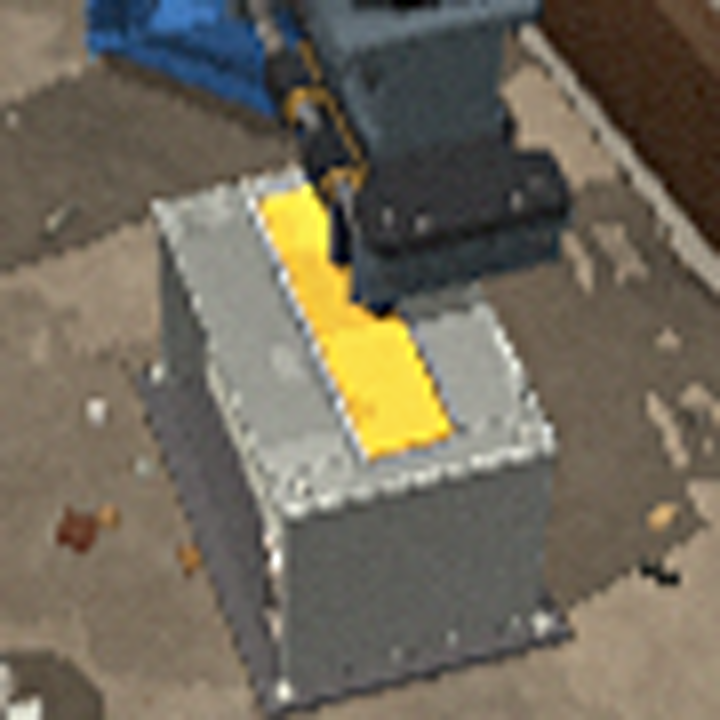

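Shut. Release and withdraw, then a last look.

{"method": "arm_command", "body": {
  "moves": [
    {"tx": 0, "ty": 0, "tz": 0, "twist": 0},
    {"tx": 0, "ty": 0, "tz": 0, "twist": 0},
    {"tx": 0, "ty": 0, "tz": 0, "twist": 0},
    {"tx": 0, "ty": 0, "tz": 0, "twist": 0},
    {"tx": 0, "ty": 0, "tz": 0, "twist": 0}
  ],
  "jaw": 0.5
}}

```text
clock: 53.6
tool_pos: [0.5917, 0.0042, 0.1435]
tcp_rot: [-2.382, -2.048, -0.0]
contact_force: [-0.6, 0.1, -0.5]
grip_width: 0.0437
```

{"method": "arm_command", "body": {
  "moves": [
    {"tx": 0, "ty": 0, "tz": 2, "twist": 0},
    {"tx": 0, "ty": 0, "tz": 5, "twist": 0},
    {"tx": 0, "ty": 0, "tz": 8, "twist": 0},
    {"tx": 0, "ty": 0, "tz": 11, "twist": 0},
    {"tx": -3, "ty": 0, "tz": 11, "twist": 0}
  ]
}}

```text
clock: 54.02
tool_pos: [0.5679, 0.0036, 0.2592]
tcp_rot: [2.376, 2.042, 0.013]
contact_force: [-0.6, 0.1, 0.9]
grip_width: 0.0455
```

{"method": "arm_command", "body": {
  "moves": [
    {"tx": -3, "ty": -1.2, "tz": 0, "twist": -0.12},
    {"tx": -6.5, "ty": -2.4, "tz": 0, "twist": -0.24},
    {"tx": -10, "ty": -3.6, "tz": 0, "twist": -0.36},
    {"tx": -13.5, "ty": -4.8, "tz": 0, "twist": -0.48},
    {"tx": -16.5, "ty": -6, "tz": -1, "twist": -0.6}
  ]
}}

```text
clock: 54.43
tool_pos: [0.3952, -0.0561, 0.2444]
tcp_rot: [2.883, 1.244, 0.003]
contact_force: [0.3, -1.8, -0.3]
grip_width: 0.0457
```

{"method": "arm_command", "body": {
  "moves": [
    {"tx": -1, "ty": 0, "tz": -2, "twist": -0.12},
    {"tx": -1.5, "ty": 0, "tz": -4, "twist": -0.24},
    {"tx": -1.5, "ty": 0, "tz": -6, "twist": -0.36},
    {"tx": -1.5, "ty": 0, "tz": -8, "twist": -0.48},
    {"tx": -1.5, "ty": 0, "tz": -8, "twist": -0.57}
  ]
}}

```text
clock: 54.85
tool_pos: [0.3801, -0.0555, 0.161]
tcp_rot: [-3.117, -0.381, 0.005]
contact_force: [-1.3, -0.4, 0.9]
grip_width: 0.0455
```

```bash
python3 - <<'E'
from h import *
o,m,y=tool(); print("yaw",np.degrees(y),o["tool_pos"])
f=grab("wrist"); im=f["frame"][0:280,300:560,::-1]; cv2.imwrite("pics/w40.png",cv2.resize(cv2.rotate(im,cv2.ROTATE_90_COUNTERCLOCKWISE),None,fx=2.1,fy=2.1,interpolation=cv2.INTER_CUBIC))
P,uv=cloud(f); Q=toslot(P); Q[:,2]+=120
w=(Q[:,0]>-48)&(Q[:,0]<-34)&(abs(Q[:,1])<40)&(Q[:,2]>25)&(Q[:,2]<90); print("pan wall top z",np.percentile(Q[w,2],[50,90,97]))
f=grab("scene","s40"); f=grab("top","t40"); [print(t) for t in trays(f) if t[1].min()<18]
P,uv=cloud(f); col=f["frame"][uv[:,1],uv[:,0]].astype(int)
b=(np.hypot(P[:,0]-.58,P[:,1]-.005)<.12)&(col[:,0]>col[:,2]+90)&(col[:,1]>120)&(P[:,2]>.1); print("cover",b.sum(),P[b].mean(0),rect(P[b]))
E
```

```text
yaw 13.933643914448844 [ 0.38010412 -0.0554906   0.16098844]
pan wall top z [44.89582706 55.37496725 56.26698407]
(array([0.6637, 0.2752, 0.0961]), array([ 14.1, 106.9]), 33.8, np.float64(33.6), np.int32(208))
(array([ 0.3817, -0.258 ,  0.0966]), array([ 11.3, 105.4]), 23.1, np.float64(23.0), np.int32(161))
(array([0.3809, 0.2623, 0.0971]), array([ 14., 108.]), 8.9, np.float64(10.8), np.int32(170))
cover 609 [0.58047121 0.00492431 0.12390275] ((581.4248657226562, 4.982177734375), (139.34194946289062, 35.216209411621094), 81.02005767822266)
```

View pics/w40.png

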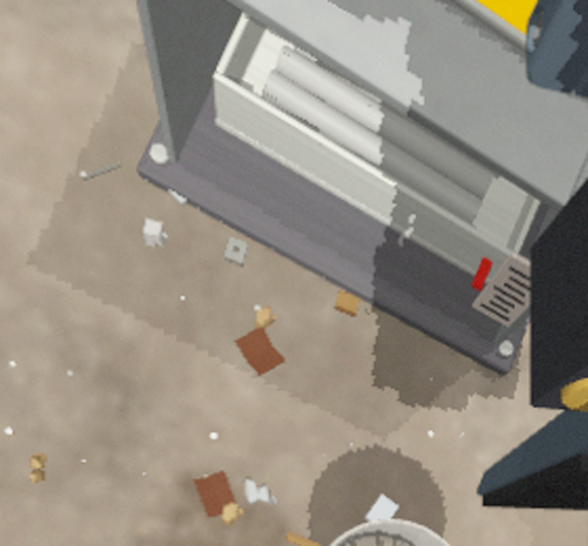

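View pics/s40.png

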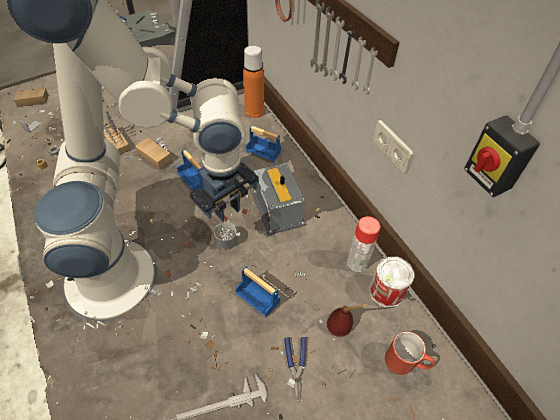

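View pics/t40.png

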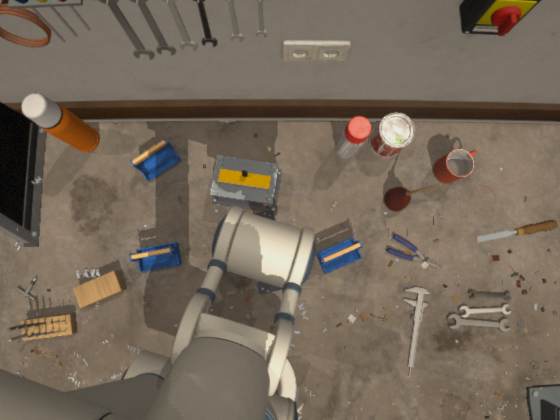

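```bash
python3 - <<'E'
from h import *
print(order.close_job(), status.get_obs()["clock"])
E
```

```text
the job is handed in; nothing more can be done
the job is handed in; nothing more can be done
```

The job is done and handed in. The cover was opened by its tab, all three trays were emptied through the slot, and the cover was led shut again. At the last look the clock was at about 55 s of the 210 s.

**How I tipped the trays:** the moves could not tilt the tool. I set each tray on the scale's top behind the slot and pushed its bar over with loosely opened fingers until the pins rolled in. Then I righted the tray, gripped it again and stood it back on the bench. The first tray slid on the scale's top, so it needed several tries before its pins rolled out.

**Last checks:**
- **Pins:** I saw two, one and one in the trays (four in all) and watched each tray end up empty. No pins were left in or around the slot. The front view shows only two to three pins in the pan; the others are out of sight.
- **Pan:** its wall top is at about 56 mm, against 73 mm for an empty pan. That is roughly 17–18 mm of sinking, so it is on the stop, which takes four pins or more.
- **Cover:** it lies flat and shut.
- **Trays:** all three stand upright, clear of the scale. One of them (on the left, towards the wall) was knocked about 45 mm aside after I had set it down, while the arm was away. I left it because it was still upright and clear.
- **Other things on the bench:** the screw tin, spray can, oil can and pliers look unmoved in the pictures. I did not measure them again.

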